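# Take the gum roller out of the bench carton press for washing

### The job

Take the press's rubber roller out for washing. First clear every carton off the press bed into the wooden tray; then pull the spring plunger and swing the arm out over the steel wash tray (never over the wooden tray), let the plunger snap into the hole there, flip the cam lever fully open, draw the roller forward and lower it out of its slots, and lay it in the wash tray. Finish by flipping the lever fully shut and swinging the empty arm back over the bed with the plunger snapped in, leaving the things around alone.

Things in the scene. Friction and masses are not known exactly. Their poses are not given: they have to be found in the camera images.
- press: bench press, fixed: column on a grey foot, carrying a swing arm, and before it a long aluminium feed bed. Origin on the table under the column's axis (the arm's pivot); x points from bed to column, away from the robot; z up. Arm and lever stay below 140 mm (the thrown lever's ball below 150 mm), the plunger's knob below 167 mm (180 mm when pulled)
- bed_middle (a point): middle of the feed bed's flat top, 80 mm high, axes of the press: the bed spans x -44 to +44 mm, y -264 to +264 mm, with 8 mm high edge strips all round and two more across it at y = -78 and +78 mm. Cartons lie outside those two, under no part of the arm; the pressing pad and the fork are between them
- pivot (a point): point on the vertical pivot axis of the arm, 120 mm above the table (the height of the roller's axle in the fork)
- swing_arm (a joint): angle of the arm about its vertical pivot, rad. 0: over the bed, fork to the press's -x; positive swings the fork to the press's -y side (right, seen from the robot), negative to +y (left). Stops at +-1.42. The index plate under the arm has plunger holes at -1.309, 0 and +1.309 (+-0.02 rad play); with the plunger out it turns easily (0.1 N m)
- plunger (a joint): how far the spring plunger is pulled up, m: 0 fully in its hole, about 0.008 when its pin rides on the index plate between holes, 0.016 at most. Its pin is 8 mm thick with a round tip and leaves the hole at about 0.008; spring force 4 N at 0, 10 N at 0.016
- plunger_knob (a point): middle of the plunger's round black knob, 25 mm diameter and 22 mm high, upright on the arm 45 mm from the pivot, free all round; grip it from above, 153 mm above the table when in. Site axes are those of the arm: x from fork to pivot
- fork_seat (a point): middle of the roller's axle when seated in the fork at the arm's end: 205 mm from the pivot, 120 mm high. Axes of the arm: x towards the pivot, y along the axle; forward is -x. Fork: two 6 mm cheek plates at y 36 to 42 mm each side, from a cross bar 53 mm behind the seat to 30 mm before it, top 18 mm above the seat, open above and below between them
- slot_mouth (a point): middle of the slots' open lower ends, 14.5 mm before the seat and 16 mm below it, axes as fork_seat. In each cheek the slot runs forward from the seat on a ledge (rising 1 mm, 5 mm free above the axle), then straight down, 15 mm wide, open below. Lever open, the roller stays on the ledge. Out: lift 2 to 3 mm, 14.5 mm forward, down 28 mm or more, forward past the cheeks (40 mm), then up
- cam_lever (a joint): cam lever's angle, rad: 0 shut (handle lying back towards the pivot, its two keepers standing before the axle ends), 2.75 fully open (handle thrown over to the front, keepers hanging below). Its lowest part then hangs 60 mm above the table. Friction about 0.3 N m; it stays where it is left
- lever_hinge (a point): point on the lever's horizontal hinge axis, in the plane of its handle: 18 mm behind the seat, 22 mm below it, 66 mm to the arm's +y side
- lever_ball (a point): middle of the 17 mm black ball at the end of the lever's handle, 75 mm from point lever_hinge. Shut it lies behind the hinge at the hinge's height; opening, it goes up and over to the front in the vertical plane of the arm's x axis. It can be pinched across the arm's y axis from above and led round the whole arc
- gum_roller: loose black rubber roller, 40 mm diameter, 64 mm long, on a steel axle 10 mm thick and 100 mm long over all, 0.2 to 0.4 kg. Origin at its middle, y along the axle. Starts in the fork, held by the lever's keepers
- wash_tray: shallow pressed-steel tray beside the press, fixed, 150 x 240 mm (x, y) and 29 mm high, 3 mm walls and floor. Origin under its middle. Stands on the left or on the right of the press
- carton_tray: wooden tray on the other side of the press, fixed, 150 x 240 mm (x, y) and 40 mm high, walls and floor 8 mm. Origin under its middle; cartons go in it
- carton_1: small yellow printed carton, 37 x 72 x 18 mm (x, y, z), 21 g, lying on the press bed; origin in the middle of its underside. May be absent
- carton_2: small yellow printed carton, 37 x 72 x 18 mm (x, y, z), 21 g, lying on the press bed; origin in the middle of its underside. May be absent
- carton_3: small yellow printed carton, 37 x 72 x 18 mm (x, y, z), 21 g, lying on the press bed; origin in the middle of its underside. May be absent
- carton_4: small yellow printed carton, 37 x 72 x 18 mm (x, y, z), 21 g, lying on the press bed; origin in the middle of its underside. May be absent
- saffron_jar: bystander: small jar, 49 mm diameter, 76 mm high; origin under its middle
- tape_roll: bystander: roll of brown tape lying flat, 75 mm diameter, 19 mm high; origin under its middle
Not all that is in view belongs to the job. Leave any orange look-alike of the carton_4 alone.

How it is judged:
On the way, in this order (a step that is already met when the one before it is completed fails the run):
1. every carton lies in the wooden tray, the arm still locked over the bed (x of carton_1 in the frame of carton_tray between -0.07 and 0.07 m and y of carton_1 in the frame of carton_tray between -0.112 and 0.112 m and z of each of carton_1, carton_2, carton_3, carton_4 in the frame of carton_tray below 0.034 m and x of carton_2 in the frame of carton_tray between -0.07 and 0.07 m and y of carton_2 in the frame of carton_tray between -0.112 and 0.112 m and x of carton_3 in the frame of carton_tray between -0.07 and 0.07 m and y of carton_3 in the frame of carton_tray between -0.112 and 0.112 m and x of carton_4 in the frame of carton_tray between -0.07 and 0.07 m and y of carton_4 in the frame of carton_tray between -0.112 and 0.112 m and value of joint swing_arm between -0.04 and 0.04 rad and value of joint plunger below 0.003 m), for 0.2 s.
2. the arm is swung out to the wash tray's side and the plunger has snapped in there (((y of wash_tray in the frame of press above 0 m and value of joint swing_arm between -1.35 and -1.27 rad and value of joint plunger below 0.003 m) or (y of wash_tray in the frame of press below 0 m and value of joint swing_arm between 1.27 and 1.35 rad and value of joint plunger below 0.003 m))), for 0.3 s.
3. the cam lever is flipped fully open (((y of wash_tray in the frame of press above 0 m and value of joint swing_arm between -1.35 and -1.27 rad and value of joint plunger below 0.003 m) or (y of wash_tray in the frame of press below 0 m and value of joint swing_arm between 1.27 and 1.35 rad and value of joint plunger below 0.003 m)) and value of joint cam_lever above 2.5 rad), for 0.2 s.
4. the roller lies in the wash tray, released (x of gum_roller in the frame of wash_tray between -0.07 and 0.07 m and y of gum_roller in the frame of wash_tray between -0.112 and 0.112 m and z of gum_roller in the frame of wash_tray below 0.033 m and linear speed of gum_roller below 0.05 m/s and contact force between the fingers and gum_roller below 0.3 N), for 0.3 s.
5. the cam lever is shut again (value of joint cam_lever below 0.15 rad), for 0.2 s.
At the end, for the whole second after the job is handed in: All cartons that were there lie in the wooden tray (middle within 70 x 112 mm of the tray's middle, not above its rim); the roller lies at rest on the wash tray's floor (same bounds); the lever is shut within 0.15 rad; the arm is within 0.04 rad of 0 with the plunger in (under 3 mm) (all of step 1 and all of step 4 and linear speed of each of carton_1, carton_2, carton_3, carton_4 below 0.05 m/s and value of joint cam_lever below 0.15 rad); the robot touches nothing.
It fails at once if the arm is swung out over the wooden tray's side ((y of wash_tray in the frame of press above 0 m and value of joint swing_arm above 0.4 rad) or (y of wash_tray in the frame of press below 0 m and value of joint swing_arm below -0.4 rad)).
It fails at once if a bystander is pushed more than 40 mm (distance of any of saffron_jar, tape_roll from where it was at the start of the episode above 0.04 m).
Of carton_1, carton_2, carton_3, carton_4 only 2 to 4 are there at a start; the rules pass over those that are not, and their reading is None.
At some moment in a run one of carton_1, carton_2, carton_3, carton_4 may be knocked a few centimetres aside while the robot is not near it.
It also fails if it takes over 210 s, if anything falls off the work surface, if the arm or the gripper's body presses on something with over 40 N, if the wrist force passes 120 N, or if a joint passes its speed limit or range.

### The arm

A 6-joint arm with a two-finger parallel gripper is mounted at the origin on the work surface; the furniture and walls round the work are solid. World frame = base frame: x ahead of the robot, y to its left, z up, the work surface at z = 0. Lengths are in m, angles in rad, forces in N, time in s.
With the tool pointing down it reaches from about 0.275 to 0.85 m from the base axis. Payload 5.2 kg.
Tool frame: the origin (TCP) lies between the finger pads; the fingertips stand tcp_to_tips ahead of it and the grasp point (between the pads) is the TCP (tcp_to_tips is the distance from the TCP to the fingertips, in m); x points along the fingers, z is the direction in which the jaws open and shut, and the axes are right-handed (so a half turn about x gives the same grasp; the last joint's range is limited). The gripper opens to 85 mm and grips with 20 to 120 N. Pads are 22 mm wide; open, the fingers measure 114 mm over their backs; the gripper's body (76 mm by 85 mm) begins 54 mm behind the grasp point. The pads swing forward as they close: fully open they stand 13 mm farther back than shut.
Start: joints at [0.97, 0.259, 1.535, -0, 1.348, -0.203], TCP at [0.213, 0.507, 0.224] pointing down, gripper open.
Joint ranges: [-3.14, 3.14], [-0.91, 2.08], [0.19, 2.58], [-1.22, 4.36], [0.22, 2.71], [-3.12, 3.12]. Speed limits (rad/s): [2.57, 2.57, 3.14, 3.14, 3.14, 3.14].

### API

Orientations are given as a unit quaternion [x, y, z, w].
In Python, from plant import * gives the robot as it stands.
- The arm moves only by the shell command python3 -m jog 'ROWS' [FORCE]. ROWS is JSON, one flat list of numbers, 7 for each row, row after row: the shift along the tool's x, y, z in m, then the turn, a rotation vector about the tool's x, y, z in degrees, then the closure, from 0 (fully open) to 1 (shut). In form: [x, y, z, ax, ay, az, fingers, x, y, z, ax, ay, az, fingers, ...]. A call has exactly 10 rows; each row shifts and turns the pose as measured when the row begins, along the tool's axes as they then stand; what a row does not reach is not made up. A row lasts 1/10 s, in which the tool goes at most 50 mm and 8.59 degrees, less where a joint would pass 70% of its speed; a pose out of reach is approached as far as the arm can. A call with a gripper value outside its range is refused whole. The fingers move at their own pace and stop on an object; FORCE is the grip in N (left out, the last holds). Time passes only in rows, so rows that do not move let the fingers close, or fill a call up. It gives the time, the measured TCP pose, the force and the opening at its end, in the units of the state.
- state(): the state, without advancing time (a new reading comes with each control period).
- get_image(name): name is "side" or "top" or "wrist"; returns the picture (420x560x3 uint8, red, green, blue); there is no depth.
- camera_params(name): a dict with "vfov" (degrees; the focal length in pixels is half the picture's height over the tangent of half this angle, whatever the lens; pixels are square), "cx", "cy" (the principal point, pixels), "dist" ([k1, k2, p1, p2, k3] as OpenCV has them; the pictures are not rectified), "cam_to_world" (4x4, takes a point from camera to world coordinates). Camera axes: x right, y down, z forward; pixel columns grow to the right and rows downward; lengths in m; the calibration is good to about 2 mm. A picture is of the moment at which its call begins: read the wrist's pose just before it. camera_params takes no time and is no camera call; for the wrist camera it gives the pose at the moment of the call.
- close_job(): hands the job in, once; it reports no verdict.
Trained networks look in the newest picture that a camera, given by its name, has taken for a name from the list of things; names that differ only in an ending like _2 or _b are one class to them, and where a whole thing is asked for, a point or a joint stands for the part that bears it (a point fixed in the world has none). Each returns a list of dicts, best first, with "score" (0 to 1); they miss things now and then, are a little off and sometimes report something else, mostly with a low value. They report only what shows in the picture. A call takes as long as a camera call. They do not tell look-alikes from the thing itself.
- silhouettes(query, camera): "region" (420x560 bool, what is visible of it) and "location" ([row, column] in pixels, amid what is visible of it).
The state is a dict: "time": time; "q": joint angles; "joint_vel": joint speeds; "effort": joint torques, N m; "ee_pos": TCP position; "eef_rot": TCP orientation; "contact_force": force on the tool from outside, world axes, zero at the start; "torque": the same for the moment, N m; "grip_width": opening from 0.0 (shut) to 1.0 (fully open).
Only numpy, scipy, OpenCV 4.12 (cv2) and the standard library are available. Lean on these libraries where they do the work, as an engineer would, in place of code of your own. Each camera call takes 0.05 s, during which the arm holds its last target.

## Working session

There is one attempt and no reset: what is moved stays moved. The work goes in short steps, Python scripts to look and compute and a shell command to move; the robot and the scene stay as the last step left them, time stands still between calls to the robot, and variables do not carry over. Pictures are saved under pics/ and viewed, and the job is handed in when it is done.

```bash
ls; mkdir -p pics
python3 - <<'E'
from plant import *
import cv2
s=state(); print(s)
for n in ["side","top","wrist"]:
    im=get_image(n); cv2.imwrite(f"pics/{n}0.png",im[:,:,::-1])
    p=camera_params(n); print(n,p)
E
```

```text
pics
{'time': 0.0, 'q': array([ 9.70190813e-01,  2.59366648e-01,  1.53612549e+00,  5.32384109e-06,
        1.34800610e+00, -2.02798140e-01]), 'joint_vel': array([ 0.00073911,  0.00116793,  0.00020434,  0.00025034, -0.00046772,
        0.00060098]), 'effort': array([-2.25567164e-03, -4.46040952e+01, -2.90560359e+01, -8.21676167e-04,
        1.21265839e-02, -1.04780253e-05]), 'ee_pos': array([0.21271939, 0.50658763, 0.22304498]), 'eef_rot': array([-0.3915945 ,  0.58956466,  0.39109349,  0.58831381]), 'contact_force': array([-0.65836674, -0.04347156,  0.17921383]), 'torque': array([ 0.03234941, -0.02714801,  0.05386941]), 'grip_width': 1.0008699037395}
side {'vfov': 44.63841988364636, 'cx': 275.1500334970819, 'cy': 204.40107457217056, 'dist': array([-0.08652404,  0.        ,  0.        ,  0.        ,  0.        ]), 'cam_to_world': array([[ 0.95074054, -0.12403205,  0.28409237,  0.05537692],
       [-0.30958734, -0.33334978,  0.89052434, -1.3797515 ],
       [-0.01575143, -0.934609  , -0.3553279 ,  0.67167853],
       [ 0.        ,  0.        ,  0.        ,  1.        ]])}
top {'vfov': 49.62435302158594, 'cx': 275.8024875175101, 'cy': 209.65730891515986, 'dist': array([-0.08694936,  0.        ,  0.        ,  0.        ,  0.        ]), 'cam_to_world': array([[-0.01818646, -0.99255819,  0.12040551,  0.35489781],
       [-0.99983073,  0.01771857, -0.00495555,  0.00784159],
       [ 0.00278526, -0.12047525, -0.99271242,  1.26624693],
       [ 0.        ,  0.        ,  0.        ,  1.        ]])}
wrist {'vfov': 70.76552841620216, 'cx': 280.68778691960006, 'cy': 211.92194499596576, 'dist': array([-0.03200307,  0.        ,  0.        ,  0.        ,  0.        ]), 'cam_to_world': array([[ 0.38787645,  0.88799695,  0.24700864,  0.15045435],
       [ 0.9217106 , -0.37334205, -0.1051916 ,  0.53407418],
       [-0.00119111,  0.26847183, -0.9632868 ,  0.3737499 ],
       [ 0.        ,  0.        ,  0.        ,  1.        ]])}
```

View pics/top0.png

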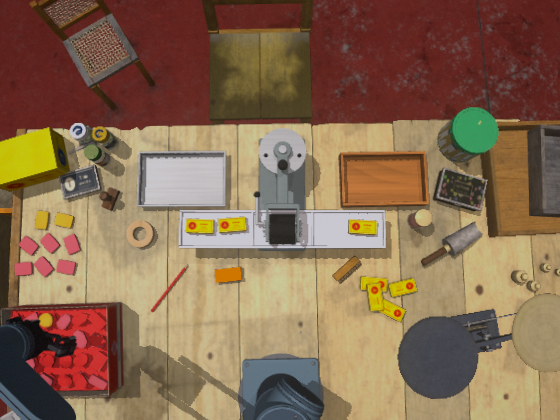

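View pics/side0.png

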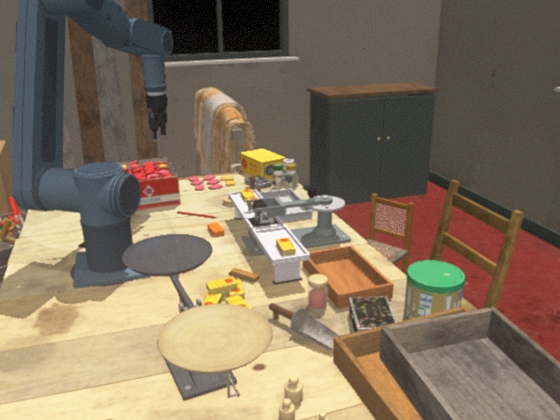

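View pics/wrist0.png

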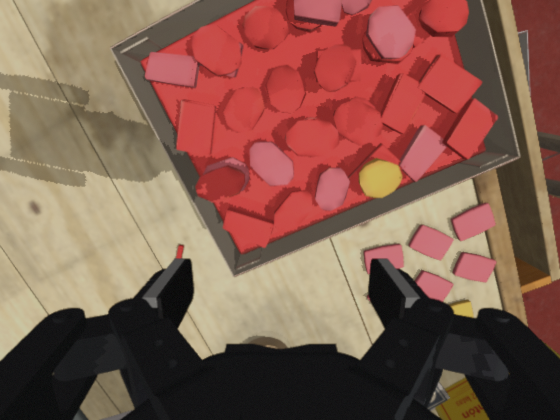

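The top view shows the steel tray at left (182,180) and the wooden tray at right (384,180). There are three yellow cartons on the bed, at (200,226), (232,225) and (362,227). The yellow heap at (385,295) lies on the table and the orange block is at (228,275). Neither is on the bed, so I'll leave them alone. Next I'll measure.

```bash
cat > h.py <<'E'
from plant import *
import numpy as np, cv2
from scipy.spatial.transform import Rotation as R
def K(p):
    f=210/np.tan(np.radians(p['vfov']/2)); return np.array([[f,0,p['cx']],[0,f,p['cy']],[0,0,1]])
def proj(X,cam,p=None):
    p=p or camera_params(cam); T=np.linalg.inv(p['cam_to_world'])
    X=np.atleast_2d(X).astype(float)
    r,_=cv2.projectPoints(X,cv2.Rodrigues(T[:3,:3])[0],T[:3,3],K(p),p['dist']); return r[:,0]
def unproj(uv,z,cam,p=None):
    p=p or camera_params(cam)
    n=cv2.undistortPoints(np.array(uv,float).reshape(-1,1,2),K(p),p['dist'])[:,0]
    d=np.c_[n,np.ones(len(n))]@p['cam_to_world'][:3,:3].T; o=p['cam_to_world'][:3,3]
    return o+d*((z-o[2])/d[:,2])[:,None]
def tri(obs):
    # obs: list of (uv, params); least squares point
    A=np.zeros((3,3));b=np.zeros(3)
    for uv,p in obs:
        n=cv2.undistortPoints(np.array(uv,float).reshape(-1,1,2),K(p),p['dist'])[0,0]
        d=p['cam_to_world'][:3,:3]@np.array([*n,1]);d/=np.linalg.norm(d);M=np.eye(3)-np.outer(d,d)
        A+=M;b+=M@p['cam_to_world'][:3,3]
    return np.linalg.solve(A,b)
def save(im,n,crop=None,s=1):
    if crop: r0,r1,c0,c1=crop; im=im[r0:r1,c0:c1]
    im=cv2.resize(im,None,fx=s,fy=s,interpolation=cv2.INTER_CUBIC); cv2.imwrite('pics/'+n,im[:,:,::-1])
def down(yaw):
    # tool x = down; tool z (jaw dir) = horizontal at angle yaw from world x
    x=np.array([0,0,-1.]);z=np.array([np.cos(yaw),np.sin(yaw),0]);y=np.cross(z,x)
    return R.from_matrix(np.c_[x,y,z])
def go(pos,yaw=None,s=None,rot=None):
    s=s or state(); C=R.from_quat(s['eef_rot'])
    d=C.inv().apply(np.array(pos)-s['ee_pos'])
    T=rot if rot is not None else (C if yaw is None else down(yaw))
    rv=(C.inv()*T).as_rotvec(degrees=True)
    print('pos',s['ee_pos'].round(4),'d tool mm',(d*1000).round(1),'rv deg',rv.round(2)); return d,rv
E
python3 - <<'E'
from h import *
import sys
print(R.from_quat(state()['eef_rot']).as_matrix().round(3))
im=get_image('top'); save(im,'topc.png',(115,265,130,440),2.5)
for q in ['press','carton_1','wash_tray','carton_tray','saffron_jar','tape_roll','plunger_knob','lever_ball','gum_roller','swing_arm']:
    for d in silhouettes(q,'top')[:6]:
        m=d['region'].astype(np.uint8); c=cv2.findContours(m,0,2)[0]; r=cv2.minAreaRect(max(c,key=cv2.contourArea)) if c else None
        print(q,round(d['score'],2),np.round(d['location']),m.sum(),np.round(r[0],1),np.round(r[1],1),round(r[2],1))
E
```

```text
[[-0.001 -0.922  0.387]
 [-0.001  0.387  0.922]
 [-1.     0.    -0.001]]
press 0.58 [218. 285.] 10189 [282.5 188.5] [123. 207.] 90.0
carton_1 0.93 [222. 231.] 410 [231.5 224.5] [15. 27.] 90.0
carton_1 0.76 [273. 225.] 334 [228.2 274.4] [13.5 25.5] 83.7
carton_1 0.7 [223. 364.] 448 [362.4 227.1] [29.5 15.6] 3.2
carton_1 0.55 [227. 200.] 388 [199.5 225.5] [27. 15.] 0.0
wash_tray 0.83 [182. 182.] 4966 [180.  178.5] [57. 90.] 90.0
wash_tray 0.22 [223. 232.] 411 [231.1 224.3] [14.6 28.6] 85.2
carton_tray 0.82 [179. 383.] 4908 [383.4 178.6] [55.7 88.9] 89.2
carton_tray 0.18 [216. 256.] 122 [259.5 208. ] [32.  9.] 90.0
saffron_jar 0.92 [220. 420.] 387 [419.6 218.5] [18.2 24.7] 76.0
saffron_jar 0.55 [226. 200.] 421 [199.5 226.5] [15. 27.] 90.0
tape_roll 0.74 [218. 421.] 420 [420.1 218.7] [18.3 26.2] 71.6
tape_roll 0.59 [235. 147.] 525 [140.5 233.5] [27. 27.] 90.0
plunger_knob 0.47 [165. 286.] 80 [282. 164.] [10.  8.] 90.0
lever_ball 0.7 [181. 382.] 4773 [383.5 178.5] [55. 89.] 90.0
lever_ball 0.58 [220. 256.] 96 [258.2 220.8] [14.1  7.8] 45.0
gum_roller 0.68 [228. 283.] 425 [282.5 229.5] [15. 29.] 90.0
gum_roller 0.21 [168. 287.] 97 [281.5 164.5] [11.  9.] 90.0
swing_arm 0.81 [190. 281.] 1223 [279.8 185.7] [88.4 31.3] 82.9
```

View pics/topc.png

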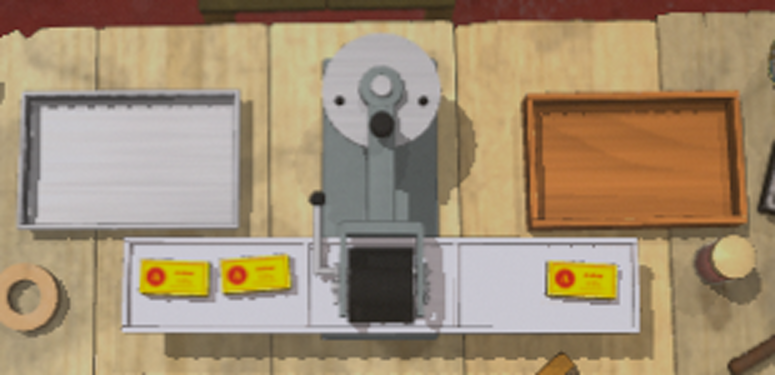

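Run:
```python
from h import *
p=camera_params('top')
c=lambda x,y:(130+x/2.5,115+y/2.5)
rim=unproj([c(124,239),c(638,239),c(638,331),c(123,330)],0.088,'top',p)
print('rim',rim.round(4)); 
print('lens',np.linalg.norm(rim[0]-rim[1]),np.linalg.norm(rim[1]-rim[2]))
ctr=rim.mean(0); e=(rim[0]+rim[3]-rim[1]-rim[2])[:2]; yaw=np.arctan2(e[1],e[0])-np.pi/2
print('bed ctr',ctr,'yaw deg',np.degrees(yaw))
for n,pts,z in [('wash',[c(22,92),c(240,90),c(240,227),c(20,228)],.029),('wood',[c(526,95),c(740,92),c(746,227),c(527,228)],.04)]:
    w=unproj(pts,z,'top',p);print(n,w.round(3).tolist(),w.mean(0).round(4),np.linalg.norm(w[0]-w[1]),np.linalg.norm(w[1]-w[2]))
print('hub',unproj([c(381,85)],.14,'top',p),'knob',unproj([c(381,125)],.164,'top',p), 'ball',unproj([c(318,198)],.105,'top',p))
print('roller',unproj([c(381,285)],.14,'top',p))
print('cartons',unproj([(199.5,226),(231.5,224.5),(362.4,227.1)],.098,'top',p))
print('jar',unproj([c(733,256)],.076,'top',p),'tape',unproj([c(30,298)],.019,'top',p))
```

```text
rim [[ 0.4998  0.2541  0.088 ]
 [ 0.4902 -0.2854  0.088 ]
 [ 0.3938 -0.281   0.088 ]
 [ 0.4046  0.2546  0.088 ]]
lens 0.5395987917874665 0.09652087821027146
bed ctr [ 0.44708938 -0.01441437  0.088     ] yaw deg -1.0909138956738846
wash [[0.676, 0.384, 0.029], [0.672, 0.138, 0.029], [0.518, 0.138, 0.029], [0.521, 0.383, 0.029]] [0.5969 0.2607 0.029 ] 0.24606869434420087 0.15441256525049563
wood [[0.659, -0.18, 0.04], [0.659, -0.421, 0.04], [0.507, -0.418, 0.04], [0.51, -0.176, 0.04]] [ 0.5836 -0.2989  0.04  ] 0.24106619320524125 0.15228979780743188
hub [[ 0.64655748 -0.01738127  0.14      ]] knob [[ 0.5996717  -0.01602101  0.164     ]] ball [[0.53686768 0.04941681 0.105     ]]
roller [[ 0.44278849 -0.01329456  0.14      ]]
cartons [[ 0.45756579  0.19999364  0.098     ]
 [ 0.46003328  0.11709439  0.098     ]
 [ 0.44711472 -0.22130401  0.098     ]]
jar [[ 0.47150601 -0.38994903  0.076     ]] tape [[0.44437578 0.37310225 0.019     ]]
```

Run:
```python
from h import *
go([0.457,0.19,0.24],0)
import plant; print([n for n in dir(plant) if not n.startswith('_')])
```

```text
pos [0.2131 0.5071 0.2239] d tool mm [ -16.1 -347.7 -197.8] rv deg [67.21  0.    0.  ]
['MotionError', 'camera_params', 'close_job', 'get_image', 'silhouettes', 'state', 'tcp_to_tips']
```

```bash
python3 -m jog '[-0.002,-0.040,-0.023,0,0,0,0.3, -0.002,-0.040,-0.023,0,0,0,0.3, -0.002,-0.040,-0.023,0,0,0,0.3, -0.002,-0.040,-0.023,0,0,0,0.3, -0.002,-0.040,-0.023,0,0,0,0.3, -0.002,-0.040,-0.023,0,0,0,0.3, -0.002,-0.040,-0.023,0,0,0,0.3, -0.002,-0.040,-0.023,0,0,0,0.3, 0,-0.020,-0.010,0,0,0,0.3, 0,0,0,0,0,0,0.3]' 30
python3 -m jog '[0,0,0,8.5,0,0,0.3, 0,0,0,8.5,0,0,0.3, 0,0,0,8.5,0,0,0.3, 0,0,0,8.5,0,0,0.3, 0,0,0,8.5,0,0,0.3, 0,0,0,8.5,0,0,0.3, 0,0,0,8.5,0,0,0.3, 0,0,0,7.6,0,0,0.3, 0,0,0,0,0,0,0.3, 0,0,0,0,0,0,0.3]'
python3 - <<'E'
from h import *
print(tcp_to_tips() if callable(tcp_to_tips) else tcp_to_tips)
im=get_image('wrist');save(im,'w1.png')
s=state();print(s['grip_width'])
go([0.457,0.19,0.24],0)
E
```

```text
time: 1.7
ee_pos: [0.4608, 0.1869, 0.241]
eef_rot: [-0.393, 0.586, 0.393, 0.59]
contact_force: [0.1, -0.6, 0.2]
grip_width: 0.703
time: 2.7
ee_pos: [0.4544, 0.1938, 0.241]
eef_rot: [0.004, 0.707, 0.0, 0.708]
contact_force: [0.9, -0.3, -0.5]
grip_width: 0.702
0.019
0.6969744237158363
pos [0.4544 0.1937 0.241 ] d tool mm [ 1.  -3.7  2.6] rv deg [-0.36  0.07 -0.34]
```

View pics/w1.png

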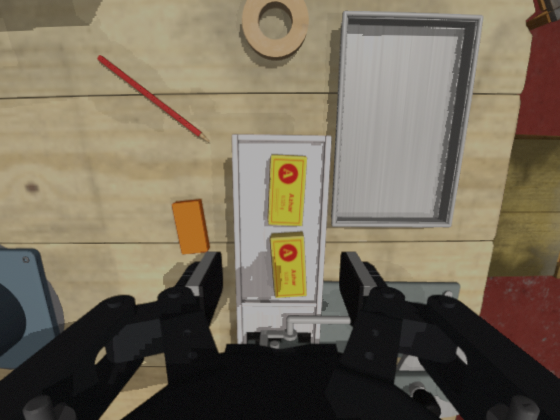

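The wrist view shows the two left cartons at (287,190) and (290,268) with the steel tray at (400,120). The orange look-alike at (191,226) is on the table, so I won't touch it. Now the exact poses.

```bash
cat >> h.py <<'E'
def yellow(cam,z=0.098,im=None,p=None,amin=150):
    p=p or camera_params(cam); im=get_image(cam) if im is None else im
    hsv=cv2.cvtColor(im,cv2.COLOR_RGB2HSV)
    m=cv2.inRange(hsv,(20,130,110),(35,255,255)); m=cv2.morphologyEx(m,cv2.MORPH_CLOSE,np.ones((9,9)))
    out=[]
    for c in cv2.findContours(m,0,2)[0]:
        if cv2.contourArea(c)<amin: continue
        w=unproj(c.reshape(-1,2),z,cam,p)[:,:2]
        (cx,cy),(a,b),an=cv2.minAreaRect((w*1000).astype(np.float32))
        if a>b: an+=90   # direction of short side
        an=(an+90)%180-90
        print('px',c.reshape(-1,2).mean(0).round(),'ctr mm',round(cx,1),round(cy,1),'size',round(min(a,b),1),round(max(a,b),1),'short side yaw',round(an,1))
        out.append((cx,cy,an))
    return out
E
python3 - <<'E'
from h import *
yellow('wrist')
p=camera_params('wrist')
b=unproj([(234,136),(329,136)],.088,'wrist',p);print(b.round(4),np.linalg.norm(b[0]-b[1]))
w=unproj([(343,13),(481,17),(453,227),(333,223)],.029,'wrist',p);print(w.round(4),w.mean(0),np.linalg.norm(w[0]-w[1]),np.linalg.norm(w[1]-w[2]))
yellow('top',amin=100)
E
```

```text
px [287. 263.] ctr mm 462.6 120.1 size 34.3 72.4 short side yaw 3.5
px [288. 189.] ctr mm 460.5 203.4 size 34.7 71.0 short side yaw -3.3
[[0.4089 0.2576 0.088 ]
 [0.5038 0.2569 0.088 ]] 0.09482714644789067
[[0.5245 0.3869 0.029 ]
 [0.6784 0.3847 0.029 ]
 [0.6797 0.1405 0.029 ]
 [0.5221 0.1473 0.029 ]] [0.60119516 0.26485944 0.029     ] 0.1539502018211155 0.24421327876624493
px [ 13. 384.] ctr mm 60.0 685.4 size 30.8 36.2 short side yaw 1.3
px [ 46. 318.] ctr mm 222.3 604.2 size 30.8 32.6 short side yaw 1.1
px [394. 299.] ctr mm 262.4 -279.6 size 110.4 145.9 short side yaw -3.8
px [363. 229.] ctr mm 447.5 -221.7 size 36.5 70.5 short side yaw -2.1
px [218. 224.] ctr mm 458.8 142.6 size 38.0 122.3 short side yaw 1.9
px [ 54. 221.] ctr mm 479.6 588.8 size 47.8 102.1 short side yaw -1.0
px [100. 135.] ctr mm 711.1 473.2 size 36.1 39.4 short side yaw -1.6
px [ 34. 158.] ctr mm 647.8 672.8 size 153.0 164.2 short side yaw 9.3
px [263.  72.] ctr mm 881.7 36.5 size 165.7 216.9 short side yaw 2.3
```

Run:
```python
from h import *
go([0.4605,0.2034,0.14],np.radians(-3.3))
```

```text
pos [0.4548 0.1934 0.241 ] d tool mm [101.1   9.5   5.5] rv deg [ 2.86  0.07 -0.33]
```

```bash
python3 -m jog '[0.02,0.0095,0.0055,2.9,0,0,0.45, 0.03,0,0,0,0,0,0.45, 0.03,0,0,0,0,0,0.45, 0.02,0,0,0,0,0,0.45, 0,0,0,0,0,0,0.45, 0,0,0,0,0,0,0.45, 0,0,0,0,0,0,0.45, 0,0,0,0,0,0,0.45, 0,0,0,0,0,0,0.45, 0,0,0,0,0,0,0.45]'
python3 - <<'E'
from h import *
im=get_image('wrist');save(im,'w2.png')
yellow('wrist',im=im)
s=state();print(s['grip_width'])
go([0.4605,0.2034,0.110],np.radians(-3.3))
E
```

```text
time: 3.85
ee_pos: [0.465, 0.2048, 0.1439]
eef_rot: [0.021, 0.702, -0.015, 0.711]
contact_force: [-0.2, -0.4, -0.2]
grip_width: 0.55
px [279. 323.] ctr mm 462.2 130.8 size 35.0 47.2 short side yaw 3.4
px [272. 230.] ctr mm 460.7 204.0 size 35.3 71.4 short side yaw -3.1
0.5485602019752686
pos [0.4651 0.2048 0.144 ] d tool mm [33.9 -1.9 -4.9] rv deg [ 0.39  0.72 -0.5 ]
```

View pics/w2.png

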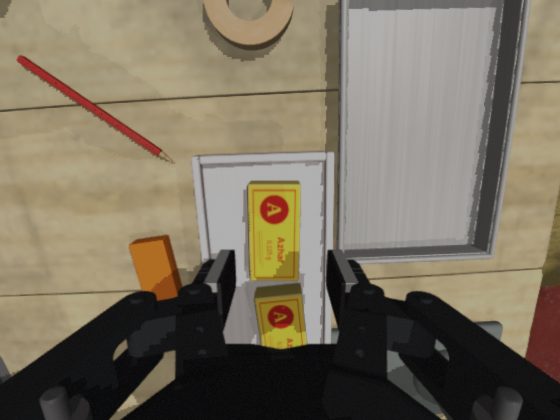

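```bash
python3 -m jog '[0.004,-0.001,-0.005,0.4,0.7,-0.5,0.45, 0.015,0,0,0,0,0,0.45, 0.015,0,0,0,0,0,0.45, 0,0,0,0,0,0,0.45, 0,0,0,0,0,0,1, 0,0,0,0,0,0,1, 0,0,0,0,0,0,1, 0,0,0,0,0,0,1, 0,0,0,0,0,0,1, 0,0,0,0,0,0,1]' 25
python3 - <<'E'
from h import *
im=get_image('wrist');save(im,'w3.png')
s=state();print(s['contact_force'])
go([0.4605,0.2034,0.110],np.radians(-3.3))
E
```

```text
time: 4.9
ee_pos: [0.4606, 0.2044, 0.1118]
eef_rot: [0.021, 0.706, -0.021, 0.708]
contact_force: [-0.5, -0.1, -0.1]
grip_width: 0.0
[-0.08763372  0.82225518  0.2556106 ]
pos [0.4606 0.2044 0.1118] d tool mm [ 1.8 -1.  -0. ] rv deg [-0.1   0.15  0.04]
```

View pics/w3.png

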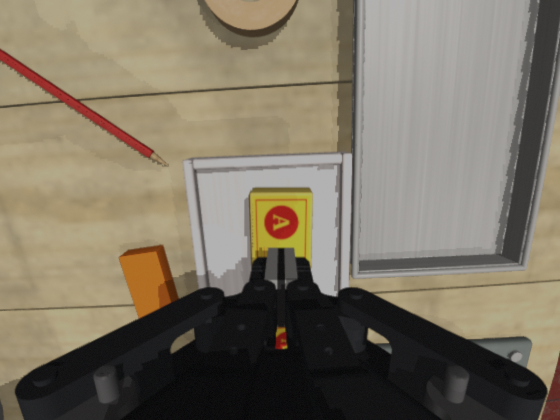

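```bash
python3 -m jog '[-0.003,0,0,0,0,0,0.45, 0,0,0,0,0,0,0.45, 0,0,0,0,0,0,0.45, 0,0,0,0,0,0,0.45, 0,0,0,0,0,0,0.45, 0,0,0,0,0,0,0.45, 0,0,0,0,0,0,0.45, 0,0,0,0,0,0,0.45, 0,0,0,0,0,0,0.45, 0,0,0,0,0,0,0.45]' 25
python3 - <<'E'
from h import *
im=get_image('wrist');save(im,'w4.png');yellow('wrist',im=im)
s=state();print(s['contact_force'],s['grip_width'])
go([0.4605,0.2034,0.102],np.radians(-3.3))
E
```

```text
time: 5.95
ee_pos: [0.4605, 0.2043, 0.115]
eef_rot: [0.021, 0.706, -0.021, 0.708]
contact_force: [-0.9, 0.5, 0.0]
grip_width: 0.551
px [286. 332.] ctr mm 461.4 143.2 size 22.4 35.1 short side yaw -86.6
px [274. 227.] ctr mm 460.8 204.5 size 35.5 72.5 short side yaw -3.1
[ 0.01079962 -0.11318867 -0.15973175] 0.5459775459700694
pos [0.4605 0.2043 0.115 ] d tool mm [13.  -0.9 -0. ] rv deg [-0.1   0.15  0.04]
```

View pics/w4.png

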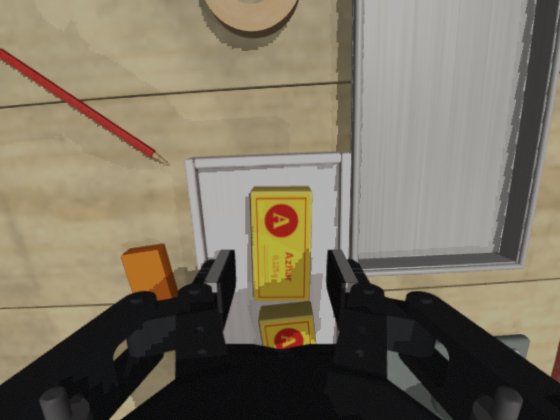

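```bash
python3 -m jog '[0.005,-0.001,0,0,0,0,0.47, 0.006,0,0,0,0,0,0.47, 0.004,0,0,0,0,0,0.47, 0,0,0,0,0,0,0.47, 0,0,0,0,0,0,0.9, 0,0,0,0,0,0,0.9, 0,0,0,0,0,0,0.9, 0,0,0,0,0,0,0.9, 0,0,0,0,0,0,0.9, 0,0,0,0,0,0,0.9]' 25
```

```text
time: 7.0
ee_pos: [0.4605, 0.2032, 0.0986]
eef_rot: [0.021, 0.706, -0.021, 0.708]
contact_force: [0.2, 0.8, 0.4]
grip_width: 0.098
```

Run:
```python
from h import *
im=get_image('wrist');save(im,'w5.png')
im=get_image('side');save(im,'s5.png',(150,290,190,350),4)
s=state();print(s['contact_force'],s['grip_width'],s['q'].round(3))
```

```text
[-0.90775113  0.63796216 -0.4853955 ] 0.09664431912362573 [ 0.195  0.299  1.817 -0.002  1.024  0.255]
```

View pics/w5.png

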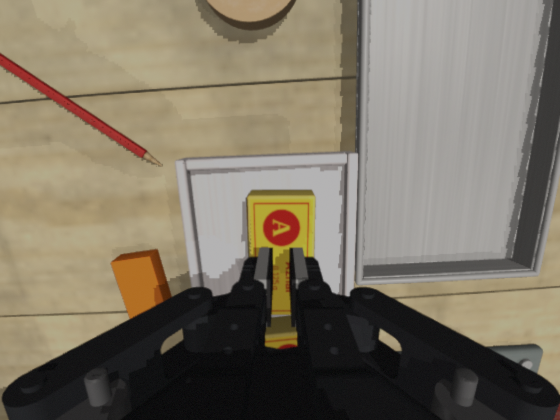

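View pics/s5.png

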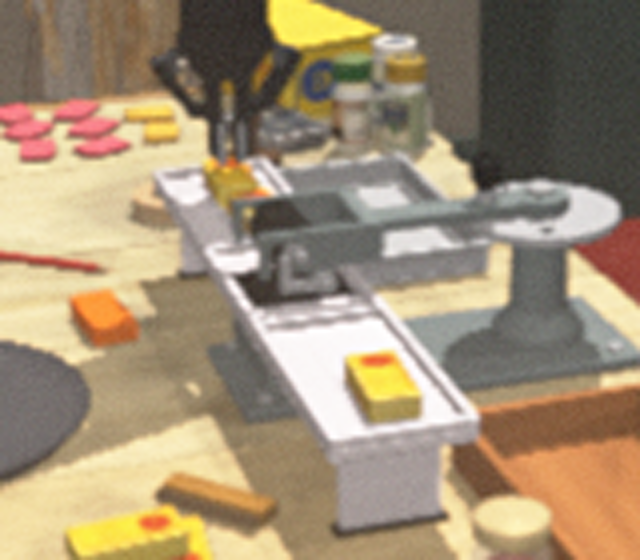

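```bash
python3 - <<'E'
from h import *
s=state();C=R.from_quat(s['eef_rot']);p=camera_params('wrist')
for d in (-.02,0,.01,.019,.03): print(d,proj(s['ee_pos']+C.apply([d,0,0]),'wrist',p).round(0), proj(s['ee_pos']+C.apply([d,0.011,0.005]),'wrist',p).round(0))
p=camera_params('side')
for d in (0,.019): print(proj(s['ee_pos']+C.apply([d,0,0]),'side',p))
E
python3 - <<'E'
from h import *
im=get_image('side');save(im,'s6.png',(150,210,220,300),8)
E
```

```text
-0.02 [[280. 276.]] [[291. 255.]]
0 [[280. 259.]] [[290. 240.]]
0.01 [[280. 252.]] [[289. 234.]]
0.019 [[280. 246.]] [[289. 229.]]
0.03 [[280. 239.]] [[288. 223.]]
[[246.76686706 191.89780808]]
[[246.97774474 197.17988801]]
```

View pics/s6.png

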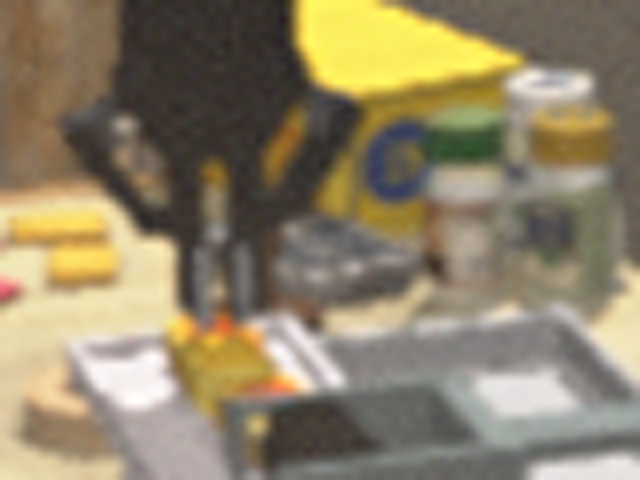

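```bash
python3 -m jog '[0,0,0,0,0,0,0.45, 0,0,0,0,0,0,0.45, 0,0,0,0,0,0,0.45, 0,0,0,0,0,0,0.45, 0.005,0,0,0,0,0,0.45, 0,0,0,0,0,0,0.45, 0.005,0,0,0,0,0,0.45, 0,0,0,0,0,0,0.45, 0,0,0,0,0,0,0.45, 0,0,0,0,0,0,0.45]' 25
python3 - <<'E'
from h import *
im=get_image('wrist');save(im,'w7.png')
im=get_image('side');save(im,'s7.png',(150,210,220,300),8)
s=state();print(s['contact_force'],s['grip_width'],s['ee_pos'])
C=R.from_quat(s['eef_rot']);p=camera_params('wrist')
for d in (-.015,0,.019): print(d,proj(s['ee_pos']+C.apply([d,0.011,0.0235]),'wrist',p).round(0),proj(s['ee_pos']+C.apply([d,0,0.0235]),'wrist',p).round(0))
E
```

```text
time: 8.15
ee_pos: [0.4601, 0.2031, 0.0872]
eef_rot: [0.021, 0.706, -0.021, 0.707]
contact_force: [-0.2, -0.0, -0.9]
grip_width: 0.551
[-0.32945081 -0.1735658   0.66517502] 0.548106052542955 [0.46028129 0.20313345 0.08735406]
-0.015 [[328. 251.]] [[327. 271.]]
0 [[324. 240.]] [[323. 259.]]
0.019 [[319. 229.]] [[319. 246.]]
```

View pics/w7.png

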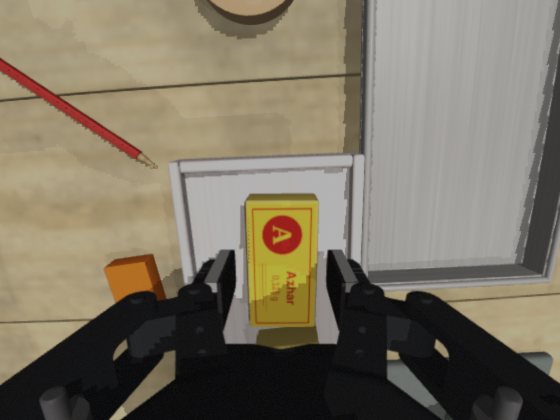

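View pics/s7.png

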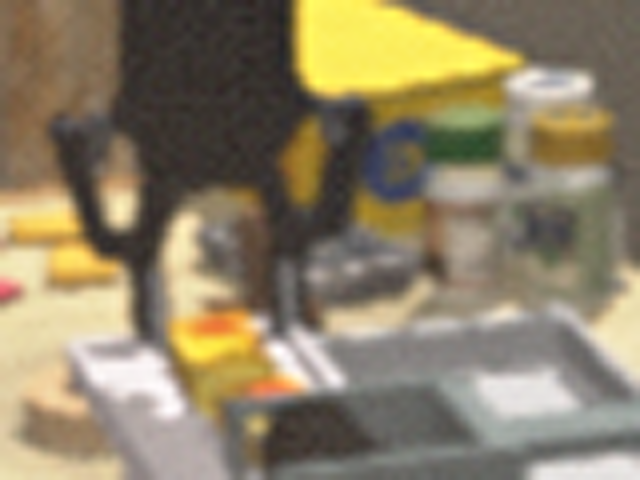

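```bash
python3 -m jog '[0.004,0,0,0,0,0,0.45, 0.003,0,0,0,0,0,0.45, 0,0,0,0,0,0,0.45, 0,0,0,0,0,0,0.9, 0,0,0,0,0,0,0.9, 0,0,0,0,0,0,0.9, 0,0,0,0,0,0,0.9, 0,0,0,0,0,0,0.9, 0,0,0,0,0,0,0.9, 0,0,0,0,0,0,0.9]' 25
```

```text
time: 9.25
ee_pos: [0.4605, 0.2032, 0.08]
eef_rot: [0.021, 0.706, -0.021, 0.708]
contact_force: [-0.4, 0.6, -0.4]
grip_width: 0.417
```

```bash
python3 -m jog '[-0.03,0,0,0,0,0,0.9, -0.05,0,0,0,0,0,0.9, -0.05,0,0,0,0,0,0.9, 0,0,0,0,0,0,0.9, 0,0,0,0,0,0,0.9, 0,0,0,0,0,0,0.9, 0,0,0,0,0,0,0.9, 0,0,0,0,0,0,0.9, 0,0,0,0,0,0,0.9, 0,0,0,0,0,0,0.9]' 25
python3 - <<'E'
from h import *
im=get_image('wrist');save(im,'w8.png')
im=get_image('side');save(im,'s8.png',(80,220,180,320),5)
s=state();print(s['contact_force'],s['grip_width'],s['ee_pos'])
C=R.from_quat(s['eef_rot']);p=camera_params('side')
print([proj(s['ee_pos']+C.apply([d,0,0]),'side',p)[0].round(1) for d in (-.03,-0.015,0,.019)])
go([0.585,-0.25,0.2],0)
E
```

```text
time: 10.25
ee_pos: [0.4565, 0.2025, 0.2085]
eef_rot: [0.02, 0.71, -0.022, 0.703]
contact_force: [-0.1, 0.4, -0.1]
grip_width: 0.413
[ 0.59654261  0.38046207 -0.74375913] 0.4126667740159427 [0.45662081 0.20247288 0.20870231]
[array([244.3, 151.8]), array([244.4, 156.2]), array([244.5, 160.6]), array([244.7, 166.2])]
pos [0.4566 0.2025 0.2087] d tool mm [   8.9 -444.   155.2] rv deg [-3.42 -0.55  0.2 ]
```

View pics/w8.png

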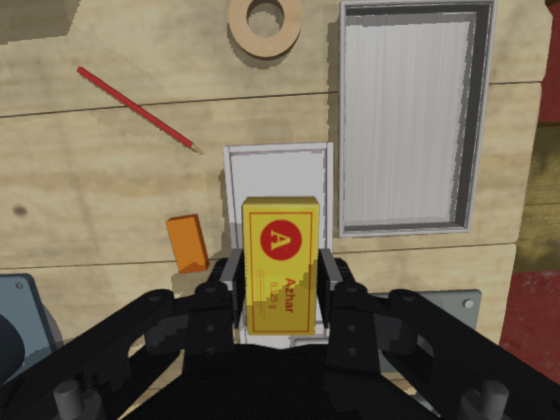

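View pics/s8.png

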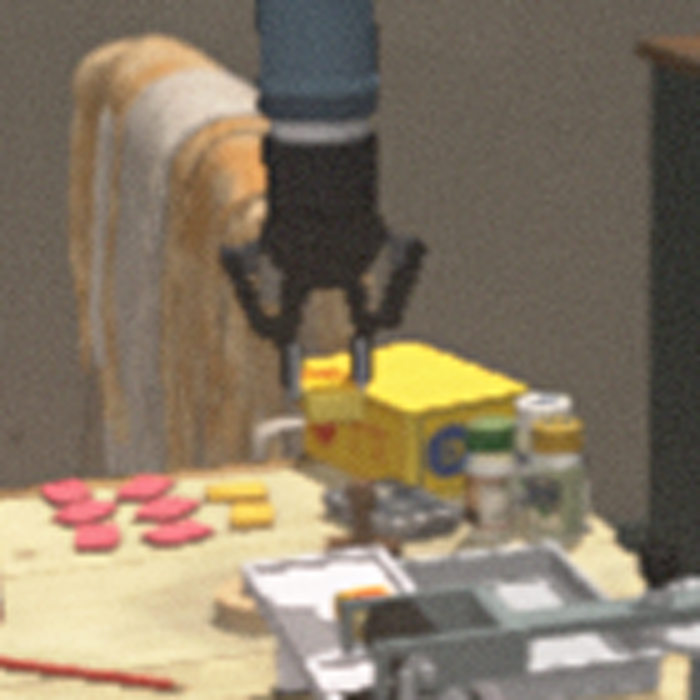

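```bash
python3 -m jog '[0,-0.045,0,0,0,0,0.9, 0,-0.045,0,0,0,0,0.9, 0,-0.045,0,0,0,0,0.9, 0,-0.045,0,0,0,0,0.9, 0,-0.045,0,0,0,0,0.9, 0,-0.045,0,0,0,0,0.9, 0,-0.045,0.02,0,0,0,0.9, 0,-0.045,0.03,0,0,0,0.9, 0,-0.045,0.03,0,0,0,0.9, 0,-0.025,0.03,0,0,0,0.9]' 25
python3 - <<'E'
from h import *
im=get_image('wrist');save(im,'w9.png')
im=get_image('top');save(im,'t9.png')
go([0.585,-0.25,0.1],np.radians(-1))
E
```

```text
time: 11.35
ee_pos: [0.5372, -0.2347, 0.2098]
eef_rot: [0.017, 0.709, -0.019, 0.705]
contact_force: [0.9, -0.4, -0.8]
grip_width: 0.415
pos [ 0.5393 -0.2357  0.2086] d tool mm [108.4 -11.4  46.9] rv deg [-2.02 -0.3   0.2 ]
```

View pics/w9.png

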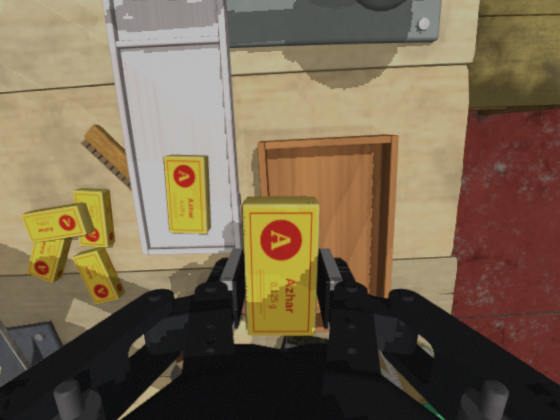

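View pics/t9.png

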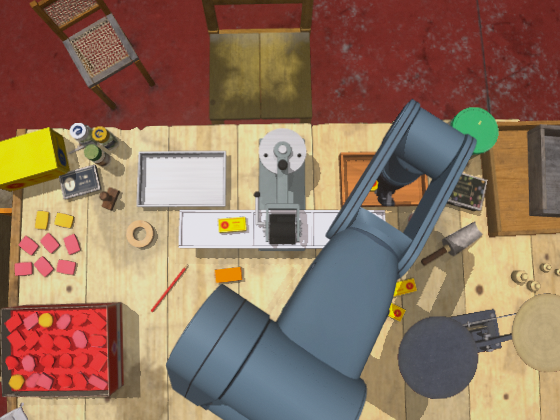

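Run:
```python
from h import *
im=get_image('wrist');save(im,'w10.png',(100,360,230,430),3)
```

```text
(no output)
```

View pics/w10.png

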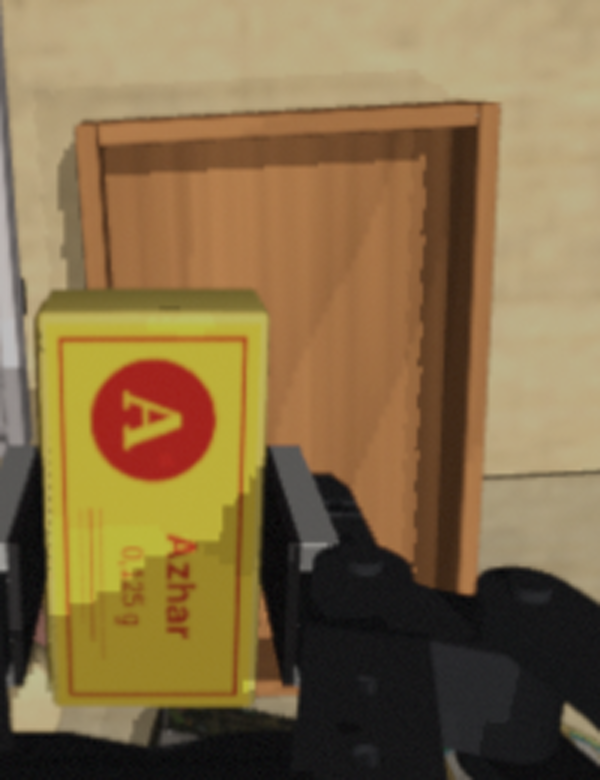

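Run:
```python
from h import *
p=camera_params('wrist')
c=lambda x,y:(230+x/3,100+y/3)
w=unproj([c(78,124),c(498,103),c(477,590)],.04,'wrist',p);print(w.round(4),np.linalg.norm(w[0]-w[1]))
a=(w[0]-w[1]);print(np.degrees(np.arctan2(-a[1],-a[0])))
m=(w[0]+w[1])/2;print('ctr',m[:2]+[0,-.12])
```

```text
[[ 0.5137 -0.1751  0.04  ]
 [ 0.6606 -0.1752  0.04  ]
 [ 0.6624 -0.3677  0.04  ]] 0.14697642423603724
-0.040427190756335
ctr [ 0.58714439 -0.29517053]
```

```bash
python3 -m jog '[0,-0.01,0.046,-2,-0.3,0.2,0.9, 0,0,0,0,0,0,0.9, 0.05,0,0,0,0,0,0.9, 0.05,0,0,0,0,0,0.9, 0.04,0,0,0,0,0,0.9, 0.03,0,0,0,0,0,0.9, 0,0,0,0,0,0,0.9, 0,0,0,0,0,0,0.9, 0,0,0,0,0,0,0.9, 0,0,0,0,0,0,0.9]' 25
python3 - <<'E'
from h import *
im=get_image('wrist');save(im,'w11.png')
go([0.585,-0.245,0.015],np.radians(0))
E
```

```text
time: 12.5
ee_pos: [0.5784, -0.2352, 0.0393]
eef_rot: [0.005, 0.709, -0.001, 0.705]
contact_force: [0.2, -0.3, -0.4]
grip_width: 0.418
pos [ 0.5787 -0.2353  0.0397] d tool mm [24.6 -9.7  6.5] rv deg [-0.53 -0.27 -0.28]
```

View pics/w11.png

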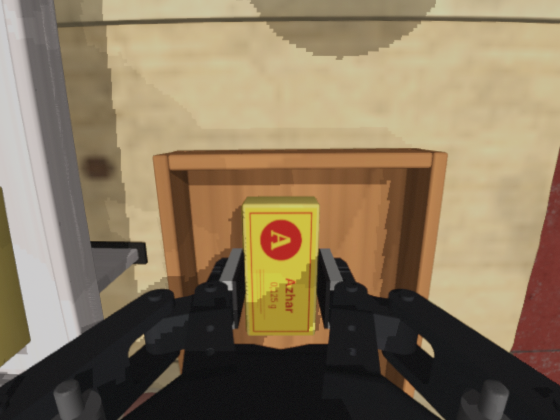

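```bash
python3 -m jog '[0.012,-0.009,0.006,0,0,0,0.9, 0.011,0,0,0,0,0,0.9, 0,0,0,0,0,0,0.9, 0,0,0,0,0,0,0.45, 0,0,0,0,0,0,0.45, 0,0,0,0,0,0,0.45, 0,0,0,0,0,0,0.45, -0.05,0,0,0,0,0,0.45, -0.05,0,0,0,0,0,0.45, -0.05,0,0,0,0,0,0.45]' 25
python3 - <<'E'
from h import *
im=get_image('wrist');save(im,'w12.png')
go([0.450,-0.219,0.2],np.radians(0))
E
```

```text
time: 13.55
ee_pos: [0.5817, -0.2438, 0.1612]
eef_rot: [0.008, 0.713, 0.001, 0.701]
contact_force: [0.5, 0.0, -0.9]
grip_width: 0.547
pos [ 0.5862 -0.2465  0.1719] d tool mm [ -27.4   26.3 -136.6] rv deg [-0.55 -0.24 -0.26]
```

View pics/w12.png

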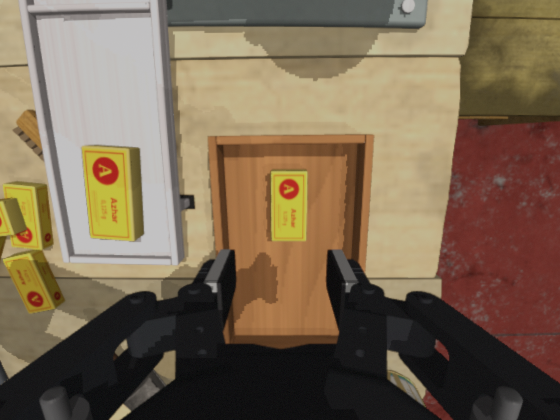

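Carton 1 lies in the wooden tray at (289,206). Next is the right-hand bed carton at (112,193).

```bash
python3 -m jog '[-0.01,0.005,-0.045,0,0,0,0.45, -0.01,0.005,-0.045,0,0,0,0.45, 0,0.01,-0.04,0,0,0,0.45, 0,0,0,0,0,0,0.45, 0,0,0,0,0,0,0.45, 0,0,0,0,0,0,0.45, 0,0,0,0,0,0,0.45, 0,0,0,0,0,0,0.45, 0,0,0,0,0,0,0.45, 0,0,0,0,0,0,0.45]' 25
python3 - <<'E'
from h import *
im=get_image('wrist');save(im,'w13.png')
for x,y,a in yellow('wrist',im=im): go([x/1000,y/1000,0.15],np.radians(a))
E
```

```text
time: 14.6
ee_pos: [0.4584, -0.2269, 0.1955]
eef_rot: [0.002, 0.705, -0.003, 0.709]
contact_force: [0.1, -1.0, -0.4]
grip_width: 0.549
px [118. 254.] ctr mm 309.1 -255.1 size 89.0 107.1 short side yaw -6.8
px [396. 211.] ctr mm 558.1 -226.8 size 29.0 57.2 short side yaw -0.0
px [271. 191.] ctr mm 450.1 -219.0 size 34.3 71.3 short side yaw -4.6
pos [ 0.4584 -0.2268  0.1955] d tool mm [  44.8  -29.2 -149.3] rv deg [6.42 0.31 0.11]
pos [ 0.4584 -0.2268  0.1955] d tool mm [46.   0.8 99.5] rv deg [-0.38  0.3   0.13]
pos [ 0.4584 -0.2268  0.1955] d tool mm [45.4  7.9 -8.5] rv deg [4.17 0.3  0.12]
```

View pics/w13.png

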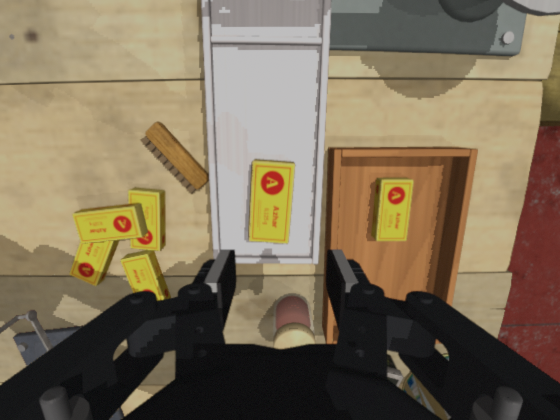

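```bash
python3 -m jog '[0,0.008,-0.0085,4.2,0.3,0.1,0.45, 0.025,0,0,0,0,0,0.45, 0.025,0,0,0,0,0,0.45, 0.025,0,0,0,0,0,0.45, 0,0,0,0,0,0,0.45, 0,0,0,0,0,0,0.45, 0,0,0,0,0,0,0.45, 0,0,0,0,0,0,0.45, 0,0,0,0,0,0,0.45, 0,0,0,0,0,0,0.45]' 25
python3 - <<'E'
from h import *
go([0.450,-0.219,0.08],np.radians(-4.6))
E
```

```text
time: 15.65
ee_pos: [0.4537, -0.2212, 0.1232]
eef_rot: [0.027, 0.704, -0.031, 0.709]
contact_force: [-0.0, -0.1, 0.3]
grip_width: 0.548
pos [ 0.4537 -0.2212  0.1232] d tool mm [43.1  2.1 -4.2] rv deg [-0.13  0.43  0.3 ]
```

```bash
python3 -m jog '[0.006,0.002,-0.004,0,0.4,0.3,0.45, 0.018,0,0,0,0,0,0.45, 0.018,0,0,0,0,0,0.45, 0,0,0,0,0,0,0.45, 0,0,0,0,0,0,0.45, 0,0,0,0,0,0,0.9, 0,0,0,0,0,0,0.9, 0,0,0,0,0,0,0.9, 0,0,0,0,0,0,0.9, 0,0,0,0,0,0,0.9]' 25
python3 - <<'E'
from h import *
s=state();print(s['contact_force'],s['grip_width'])
go([0.450,-0.219,0.08],np.radians(-4.6))
E
```

```text
time: 16.65
ee_pos: [0.4511, -0.2199, 0.0836]
eef_rot: [0.028, 0.705, -0.03, 0.708]
contact_force: [0.1, -0.4, 0.2]
grip_width: 0.415
[ 0.0859635  -0.36968976  0.22118522] 0.4153275286125373
pos [ 0.4511 -0.2199  0.0836] d tool mm [ 3.6  0.8 -1.1] rv deg [-0.12  0.29  0.17]
```

```bash
python3 -m jog '[-0.04,0,0,0,0,0,0.9, -0.045,0,0,0,0,0,0.9, -0.01,0,0.02,0,0,0,0.9, 0,-0.02,0.04,-3,0,0,0.9, 0,-0.03,0.04,-1.6,0,0,0.9, 0,-0.03,0.03,0,0,0,0.9, 0,-0.03,0,0,0,0,0.9, 0,0,0,0,0,0,0.9, 0,0,0,0,0,0,0.9, 0,0,0,0,0,0,0.9]' 25
python3 - <<'E'
from h import *
s=state();print(s['contact_force'],s['grip_width'])
save(get_image('wrist'),'w14.png')
go([0.585,-0.345,0.018],0)
E
```

```text
time: 17.65
ee_pos: [0.5816, -0.3374, 0.1826]
eef_rot: [-0.002, 0.706, 0.0, 0.709]
contact_force: [-0.3, 0.4, 0.6]
grip_width: 0.416
[-0.27894958  0.44798512  0.57863013] 0.4157291926108771
pos [ 0.5815 -0.337   0.1826] d tool mm [164.6  -7.7   2.8] rv deg [0.16 0.23 0.11]
```

View pics/w14.png

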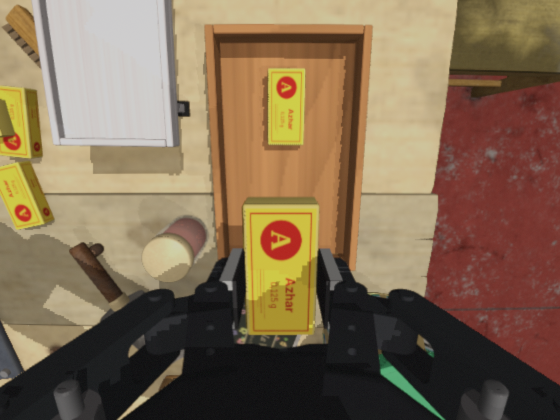

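```bash
python3 -m jog '[0,-0.008,0.003,0,0.2,0.1,0.9, 0.05,0,0,0,0,0,0.9, 0.05,0,0,0,0,0,0.9, 0.045,0,0,0,0,0,0.9, 0.015,0,0,0,0,0,0.9, 0.005,0,0,0,0,0,0.9, 0,0,0,0,0,0,0.9, 0,0,0,0,0,0,0.45, 0,0,0,0,0,0,0.45, 0,0,0,0,0,0,0.45]' 25
python3 -m jog '[-0.05,0,0,0,0,0,0.45, -0.05,0,0,0,0,0,0.45, -0.05,0,0,0,0,0,0.45, -0.05,0.02,0,0,0,0,0.45, 0,0.04,-0.01,0,0,0,0.45, 0,0.045,-0.02,0,0,0,0.45, 0,0.045,-0.02,0,0,0,0.45, 0,0.045,-0.02,0,0,0,0.45, 0,0.045,-0.02,0,0,0,0.45, 0,0.045,-0.02,0,0,0,0.45]' 25
python3 - <<'E'
from h import *
s=state();print(s['contact_force'],s['grip_width'])
save(get_image('top'),'t15.png')
go([0.462,0.120,0.21],np.radians(3.5))
E
```

```text
time: 18.7
ee_pos: [0.5906, -0.3471, 0.0228]
eef_rot: [-0.006, 0.702, -0.001, 0.712]
contact_force: [-0.5, -0.2, 0.1]
grip_width: 0.551
time: 19.7
ee_pos: [0.479, -0.0637, 0.2268]
eef_rot: [-0.008, 0.693, -0.01, 0.72]
contact_force: [1.1, 0.5, 1.7]
grip_width: 0.55
[1.05897654 0.45976582 1.66000633] 0.5504118708990116
pos [ 0.4748 -0.0569  0.2264] d tool mm [ 12.5 177.2 -13.1] rv deg [-3.44  1.91  1.19]
```

View pics/t15.png

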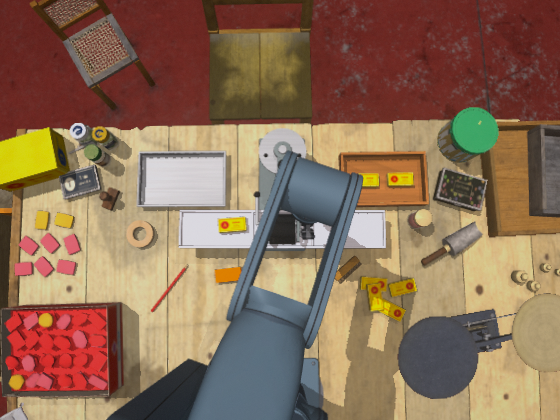

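```bash
python3 -m jog '[0,0.04,-0.003,-1,0.5,0.4,0.45, 0,0.04,-0.003,-1,0.5,0.4,0.45, 0,0.04,-0.003,-1,0.5,0.4,0.45, 0,0.04,-0.003,-0.4,0.4,0,0.45, 0,0.017,0,0,0,0,0.45, 0,0,0,0,0,0,0.45, 0,0,0,0,0,0,0.45, 0,0,0,0,0,0,0.45, 0,0,0,0,0,0,0.45, 0,0,0,0,0,0,0.45]' 25
python3 - <<'E'
from h import *
im=get_image('wrist');save(im,'w16.png')
for x,y,a in yellow('wrist',im=im): go([x/1000,y/1000,0.12],np.radians(a))
E
```

```text
time: 20.75
ee_pos: [0.4583, 0.1248, 0.2343]
eef_rot: [-0.024, 0.7, 0.022, 0.714]
contact_force: [0.5, -0.2, -0.1]
grip_width: 0.552
px [284. 196.] ctr mm 462.8 119.5 size 34.0 70.4 short side yaw 3.4
pos [0.4584 0.1247 0.2343] d tool mm [114.4  -5.1   1.8] rv deg [0.28 1.16 0.2 ]
```

View pics/w16.png

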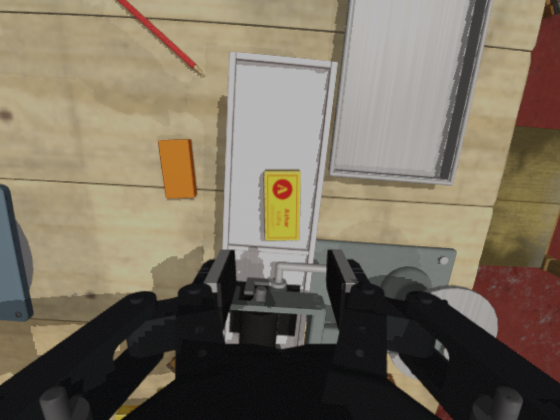

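```bash
python3 -m jog '[0.01,-0.005,0.002,0,1.1,0.2,0.45, 0.03,0,0,0,0,0,0.45, 0.03,0,0,0,0,0,0.45, 0.03,0,0,0,0,0,0.45, 0.015,0,0,0,0,0,0.45, 0,0,0,0,0,0,0.45, 0,0,0,0,0,0,0.45, 0,0,0,0,0,0,0.45, 0,0,0,0,0,0,0.45, 0,0,0,0,0,0,0.45]' 25
python3 - <<'E'
from h import *
go([0.4628,0.1195,0.08],np.radians(3.4))
E
```

```text
time: 21.8
ee_pos: [0.4647, 0.1144, 0.1143]
eef_rot: [-0.021, 0.707, 0.02, 0.706]
contact_force: [0.6, 0.1, 0.6]
grip_width: 0.552
pos [0.4647 0.1144 0.1143] d tool mm [34.3  5.2 -1.5] rv deg [-0.07 -0.06  0.01]
```

```bash
python3 -m jog '[0.002,0.005,-0.0015,0,0,0,0.45, 0.016,0,0,0,0,0,0.45, 0.016,0,0,0,0,0,0.45, 0,0,0,0,0,0,0.45, 0,0,0,0,0,0,0.9, 0,0,0,0,0,0,0.9, 0,0,0,0,0,0,0.9, 0,0,0,0,0,0,0.9, 0,0,0,0,0,0,0.9, 0,0,0,0,0,0,0.9]' 25
python3 -m jog '[-0.03,0,0,0,0,0,0.9, -0.05,0,0,0,0,0,0.9, -0.05,0,0,0,0,0,0.9, 0,-0.02,0,0,0,0,0.9, 0,-0.04,0,0,0,0,0.9, 0,-0.04,0,0,0,0,0.9, 0,-0.04,0,0,0,0,0.9, 0,-0.04,0,0,0,0,0.9, 0,-0.04,0,0,0,0,0.9, 0,-0.04,0,0,0,0,0.9]' 25
python3 - <<'E'
from h import *
go([0.585,-0.295,0.21],np.radians(0))
E
```

```text
time: 22.8
ee_pos: [0.4663, 0.1215, 0.0852]
eef_rot: [-0.021, 0.703, 0.021, 0.71]
contact_force: [0.4, -0.0, 0.1]
grip_width: 0.412
time: 23.8
ee_pos: [0.4807, -0.1425, 0.2222]
eef_rot: [-0.024, 0.702, 0.024, 0.711]
contact_force: [0.3, 0.0, -0.1]
grip_width: 0.416
pos [ 0.4807 -0.1425  0.2222] d tool mm [  13.5 -159.2   93.5] rv deg [ 3.91  0.76 -0.01]
```

```bash
python3 -m jog '[0.003,-0.04,0.025,1.3,0.3,0,0.9, 0.003,-0.04,0.025,1.3,0.3,0,0.9, 0.003,-0.04,0.025,1.3,0,0,0.9, 0.003,-0.04,0.02,0,0,0,0.9, 0,0,0,0,0,0,0.9, 0.05,0,0,0,0,0,0.9, 0.05,0,0,0,0,0,0.9, 0.03,0,0,0,0,0,0.9, 0,0,0,0,0,0,0.9, 0,0,0,0,0,0,0.9]' 25
python3 - <<'E'
from h import *
save(get_image('wrist'),'w17.png')
go([0.585,-0.295,0.034],np.radians(0))
E
```

```text
time: 24.8
ee_pos: [0.5827, -0.3132, 0.0788]
eef_rot: [0.004, 0.706, -0.005, 0.708]
contact_force: [0.5, -0.5, 0.4]
grip_width: 0.416
pos [ 0.5826 -0.313   0.0789] d tool mm [44.9 18.1  2. ] rv deg [-0.7   0.2   0.09]
```

View pics/w17.png

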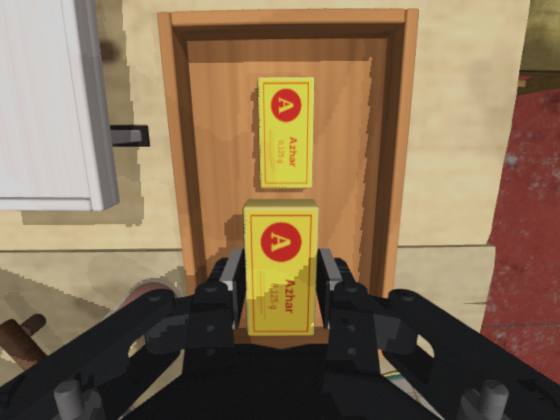

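```bash
python3 -m jog '[0,0.018,0.002,-0.7,0.2,0,0.9, 0.025,0,0,0,0,0,0.9, 0.02,0,0,0,0,0,0.9, 0,0,0,0,0,0,0.9, 0,0,0,0,0,0,0.9, 0,0,0,0,0,0,0.9, 0,0,0,0,0,0,0.5, 0,0,0,0,0,0,0.5, 0,0,0,0,0,0,0.5, 0,0,0,0,0,0,0.5]' 25
python3 -m jog '[-0.05,0,0,0,0,0,0.5, -0.05,0,0,0,0,0,0.5, -0.05,0,0,0,0,0,0.5, -0.03,0,0,0,0,0,0.5, 0,0,0,0,0,0,0.5, 0,0,0,0,0,0,0.5, 0,0,0,0,0,0,0.5, 0,0,0,0,0,0,0.5, 0,0,0,0,0,0,0.5, 0,0,0,0,0,0,0.5]' 25
python3 - <<'E'
from h import *
im=get_image('wrist');save(im,'w18.png');yellow('wrist',z=.03,im=im)
go([0.6,-0.016,0.25],np.radians(90))
E
```

```text
time: 25.85
ee_pos: [0.5949, -0.2946, 0.0519]
eef_rot: [-0.008, 0.699, -0.004, 0.715]
contact_force: [0.9, -0.1, -0.2]
grip_width: 0.503
time: 26.85
ee_pos: [0.5872, -0.2905, 0.2295]
eef_rot: [-0.004, 0.703, -0.002, 0.711]
contact_force: [0.0, -0.8, -0.0]
grip_width: 0.501
px [ 49. 207.] ctr mm 285.8 -296.5 size 101.0 149.9 short side yaw -3.6
px [280. 187.] ctr mm 590.8 -295.5 size 44.0 168.6 short side yaw 0.7
pos [ 0.5872 -0.2905  0.2293] d tool mm [-22.5 274.3  13.9] rv deg [-89.82   0.12   0.78]
```

View pics/w18.png

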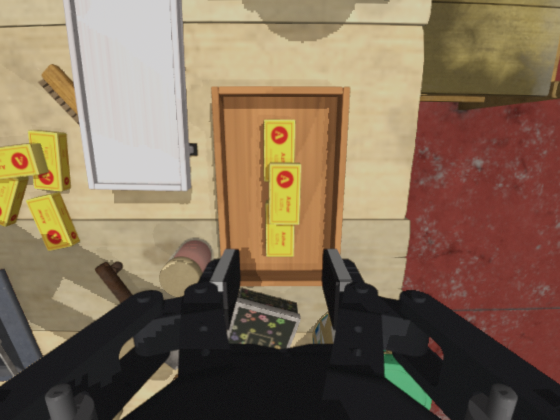

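All three cartons are flat in the wooden tray, one of them bridging the other two with its underside at about 26 mm. Now for the plunger.

```bash
python3 -m jog '[-0.02,0.04,0.002,0,0,0,0.45, 0,0.045,0.002,-8,0,0,0.45, 0,0.045,-0.003,-8,0,0,0.45, 0,0.044,-0.01,-8,0,0,0.45, 0,0.04,-0.015,-8,0,0,0.45, 0,0.02,-0.015,-8,0,0,0.45, 0,0,0,-8.4,0,0,0.45, 0,0,0,-8.4,0,0,0.45, 0,0,0,-8.4,0,0,0.45, 0,0,0,-8.4,0,0,0.45]' 25
python3 - <<'E'
from h import *
go([0.6,-0.016,0.25],np.radians(90))
E
```

```text
time: 27.9
ee_pos: [0.4997, -0.0745, 0.2419]
eef_rot: [-0.435, 0.559, 0.432, 0.559]
contact_force: [0.1, 0.4, 0.1]
grip_width: 0.552
pos [ 0.4997 -0.0745  0.2419] d tool mm [ -8.  -82.6  81.6] rv deg [-14.41  -0.14   0.18]
```

```bash
python3 -m jog '[-0.003,-0.028,0.028,0,0,0,0.45, -0.003,-0.028,0.028,0,0,0,0.45, -0.002,-0.028,0.026,0,0,0,0.45, 0,0,0,-7.2,0,0,0.45, 0,0,0,-7.2,0,0,0.45, 0,0,0,0,0,0,0.45, 0,0,0,0,0,0,0.45, 0,0,0,0,0,0,0.45, 0,0,0,0,0,0,0.45, 0,0,0,0,0,0,0.45]' 25
python3 - <<'E'
from h import *
im=get_image('wrist');save(im,'w19.png')
for q in ['plunger_knob','lever_ball','gum_roller']:
    for d in silhouettes(q,'wrist')[:3]: print(q,round(d['score'],2),d['location'],d['region'].sum())
go([0.6,-0.016,0.25],np.radians(90))
E
```

```text
time: 28.9
ee_pos: [0.603, -0.0133, 0.2463]
eef_rot: [-0.5, 0.501, 0.501, 0.498]
contact_force: [0.2, 0.2, -0.3]
grip_width: 0.551
plunger_knob 0.59 [214.5, 278.4] 747
plunger_knob 0.56 [52.1, 342.7] 2035
lever_ball 0.76 [54.8, 347.1] 1907
gum_roller 0.88 [23.1, 283.3] 3899
pos [ 0.6032 -0.0132  0.2463] d tool mm [-3.7  3.2 -2.8] rv deg [ 0.25 -0.11 -0.2 ]
```

View pics/w19.png

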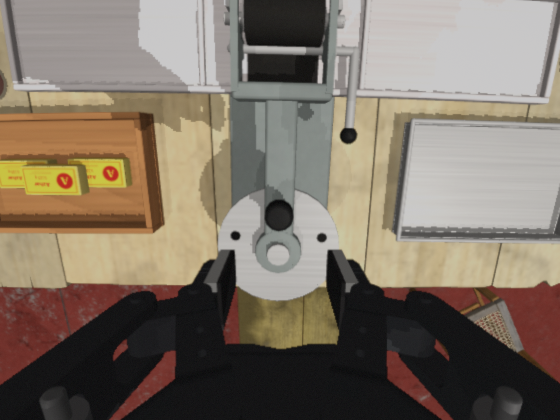

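Run:
```python
from h import *
p=camera_params('wrist')
print('knob',unproj([(279,214)],.162,'wrist',p).round(4),'ball',unproj([(349,135)],.098,'wrist',p).round(4),'hub',unproj([(278.5,249)],.14,'wrist',p).round(4))
print('holes',unproj([(236,236),(322,238)],.11,'wrist',p).round(4))
print('bed far rim corners',unproj([(13,86),(557,101)],.088,'wrist',p).round(4))
w=unproj([(412,120),(398,241)],.029,'wrist',p);print('wash',w.round(4))
b=camera_params('top'); 
print('knob top',unproj([(282,164.3)],.162,'top',b))
print(tri([((279,214),p),((282.4,164.8),b)]))
```

```text
knob [[ 0.6024 -0.0139  0.162 ]] ball [[0.5396 0.0542 0.098 ]] hub [[ 0.6427 -0.0145  0.14  ]]
holes [[ 0.6409 -0.0586  0.11  ]
 [ 0.6427  0.0302  0.11  ]]
bed far rim corners [[ 0.4913 -0.2815  0.088 ]
 [ 0.5033  0.2668  0.088 ]]
wash [[0.5223 0.1444 0.029 ]
 [0.6768 0.1439 0.029 ]]
knob top [[ 0.60190645 -0.01510768  0.162     ]]
[ 0.5921605  -0.01447294  0.19907661]
```

```bash
python3 -m jog '[0.01,0.001,0,0,0,0,0.45, 0.03,0,0,0,0,0,0.45, 0.03,0,0,0,0,0,0.45, 0.02,0,0,0,0,0,0.45, 0,0,0,0,0,0,0.45, 0,0,0,0,0,0,0.45, 0,0,0,0,0,0,0.45, 0,0,0,0,0,0,0.45, 0,0,0,0,0,0,0.45, 0,0,0,0,0,0,0.45]' 25
python3 - <<'E'
from h import *
im=get_image('wrist');save(im,'w20.png')
im=get_image('side');save(im,'s20.png',(150,250,250,390),5)
go([0.602,-0.0142,0.14],np.radians(88.8))
E
```

```text
time: 30.1
ee_pos: [0.6036, -0.0139, 0.1559]
eef_rot: [0.503, -0.499, -0.499, -0.499]
contact_force: [0.8, 0.0, 0.4]
grip_width: 0.55
pos [ 0.6035 -0.0138  0.1558] d tool mm [15.8  1.6 -0.3] rv deg [ 1.4  -0.2   0.22]
```

View pics/w20.png

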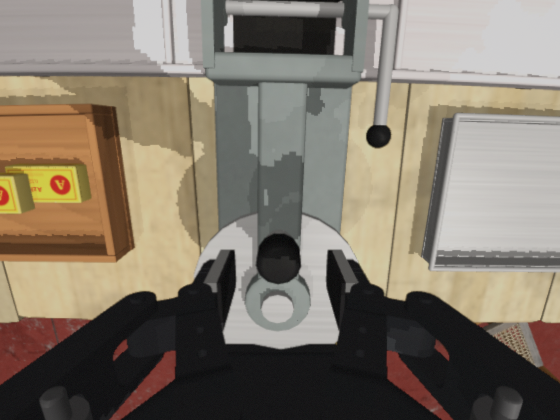

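View pics/s20.png

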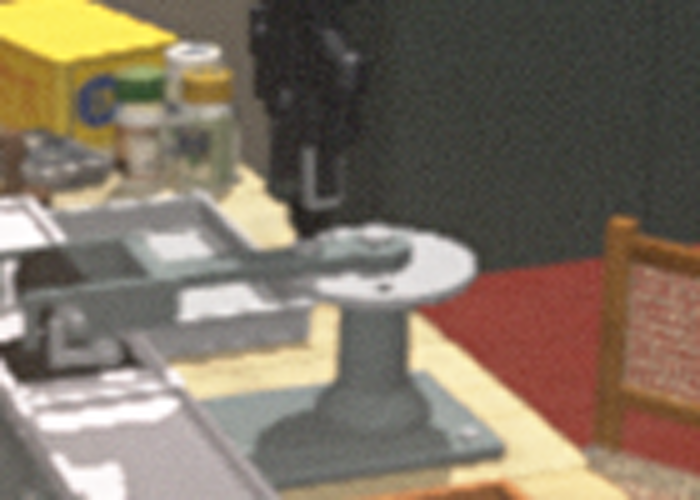

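```bash
python3 -m jog '[0.004,0.0015,0,1.4,0,0,0.45, 0.007,0,0,0,0,0,0.45, 0.007,0,0,0,0,0,0.45, 0,0,0,0,0,0,0.45, 0,0,0,0,0,0,0.45, 0,0,0,0,0,0,1, 0,0,0,0,0,0,1, 0,0,0,0,0,0,1, 0,0,0,0,0,0,1, 0,0,0,0,0,0,1]' 50
python3 - <<'E'
from h import *
im=get_image('wrist');save(im,'w21.png')
s=state();print(s['contact_force'],s['grip_width']);go([0.602,-0.0142,0.14],np.radians(88.8))
E
```

```text
time: 31.2
ee_pos: [0.6014, -0.0148, 0.1361]
eef_rot: [-0.496, 0.506, 0.492, 0.506]
contact_force: [-1.0, -0.5, -0.1]
grip_width: 0.273
[-0.91988142 -0.52082785 -0.32679759] 0.2711081727230034
pos [ 0.6014 -0.0148  0.1361] d tool mm [-3.9 -0.6  0.6] rv deg [-0.17 -0.26  0.16]
```

View pics/w21.png

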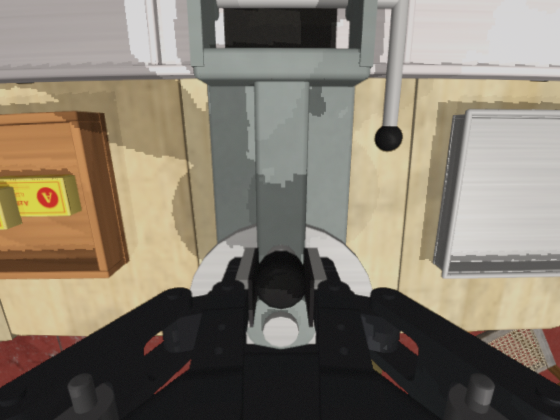

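```bash
python3 -m jog '[-0.005,0,0,0,0,0,1, -0.005,0,0,0,0,0,1, -0.004,0,0,0,0,0,1, 0,0,0,0,0,0,1, 0,0,0,0,0,0,1, 0,0,0,0,0,0,1, 0,0,0,0,0,0,1, 0,0,0,0,0,0,1, 0,0,0,0,0,0,1, 0,0,0,0,0,0,1]' 60
python3 - <<'E'
from h import *
s=state();print(s['contact_force'],s['grip_width']);go([0.602,-0.0142,0.149],np.radians(88.8))
im=get_image('side');save(im,'s22.png',(150,250,250,390),5)
E
```

```text
time: 32.25
ee_pos: [0.6013, -0.0148, 0.1471]
eef_rot: [-0.495, 0.507, 0.493, 0.505]
contact_force: [2.7, -1.6, -7.8]
grip_width: 0.266
[ 2.72725552 -1.55442618 -7.78863577] 0.2663869290042066
pos [ 0.6013 -0.0148  0.1471] d tool mm [-1.9 -0.7  0.6] rv deg [-0.19 -0.22 -0.  ]
```

View pics/s22.png

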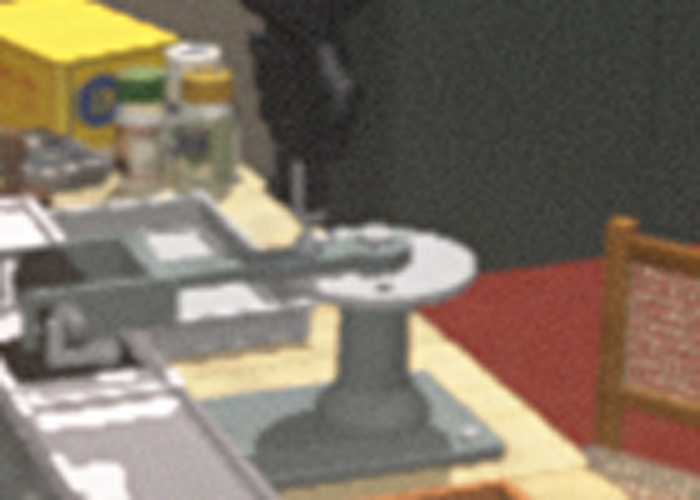

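```bash
python3 -m jog '[-0.002,0,0,0,0,0,1, -0.0005,-0.0002,0.0047,6,0,0,1, -0.0005,-0.0002,0.0047,6,0,0,1, -0.0005,-0.0002,0.0047,6,0,0,1, -0.0005,-0.0002,0.0047,6,0,0,1, -0.0005,-0.0002,0.0047,6,0,0,1, 0,0,0,0,0,0,1, 0,0,0,0,0,0,1, 0,0,0,0,0,0,1, 0,0,0,0,0,0,1]' 60
cat >> h.py <<'E'
PIV=np.array([0.6475,-0.0152])
def arm():
    s=state(); d=s['ee_pos'][:2]-PIV; z=R.from_quat(s['eef_rot']).as_matrix()[:,2]
    print('z',s['ee_pos'][2].round(4),'r mm',(np.hypot(*d)*1000).round(1),'theta',round((np.degrees(np.arctan2(d[1],d[0]))%360)-178.8,1),'tool yaw',np.degrees(np.arctan2(z[1],z[0])).round(1),'F',s['contact_force'].round(1),'w',round(s['grip_width'],3))
E
python3 - <<'E'
from h import *
arm()
im=get_image('top');save(im,'t23.png',(115,265,130,440),2.5)
E
```

```text
time: 33.3
ee_pos: [0.6088, 0.0098, 0.1516]
eef_rot: [-0.342, 0.619, 0.34, 0.619]
contact_force: [4.4, -0.3, -10.9]
grip_width: 0.269
z 0.1516 r mm 46.0 theta -31.6 tool yaw 57.7 F [  4.4  -0.3 -10.9] w 0.269
```

View pics/t23.png

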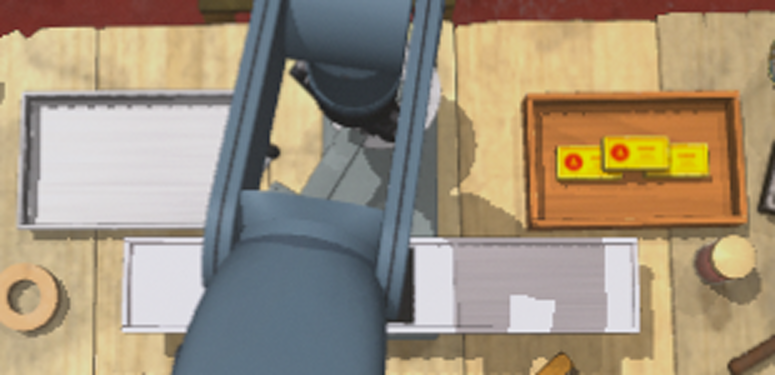

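```bash
python3 -m jog '[0.003,0,0,0,0,0,1, 0,-0.0002,0.0046,6,0,0,1, 0,-0.0002,0.0046,6,0,0,1, 0,-0.0002,0.0046,6,0,0,1, 0,-0.0002,0.0046,6,0,0,1, 0,-0.0002,0.0046,6,0,0,1, 0.002,0,0,0,0,0,1, 0,0,0,0,0,0,1, 0,0,0,0,0,0,1, 0,0,0,0,0,0,1]' 60
python3 - <<'E'
from h import *
arm()
E
```

```text
time: 34.35
ee_pos: [0.6277, 0.027, 0.1468]
eef_rot: [-0.165, 0.686, 0.163, 0.69]
contact_force: [3.5, -1.2, -8.5]
grip_width: 0.267
z 0.1468 r mm 46.6 theta -63.6 tool yaw 26.8 F [ 3.5 -1.2 -8.5] w 0.267
```

```bash
python3 -m jog '[0,-0.0001,0.0035,4.5,0,0,1, 0,-0.0001,0.0028,3.5,0,0,1, 0.001,0,0,0,0,0,1, 0.001,0,0.0008,1,0,0,1, 0.001,0,0.0008,1,0,0,1, 0.001,0,0.0008,1,0,0,1, 0.001,0,0.0008,1,0,0,1, 0.001,0,0,0,0,0,1, 0.001,0,0,0,0,0,1, 0,0,0,0,0,0,1]' 60
python3 - <<'E'
from h import *
arm()
im=get_image('wrist');save(im,'w24.png')
E
```

```text
time: 35.35
ee_pos: [0.6373, 0.0306, 0.141]
eef_rot: [-0.089, 0.698, 0.088, 0.705]
contact_force: [3.5, -1.1, -6.8]
grip_width: 0.266
z 0.141 r mm 47.0 theta -76.3 tool yaw 14.4 F [ 3.5 -1.1 -6.8] w 0.266
```

View pics/w24.png

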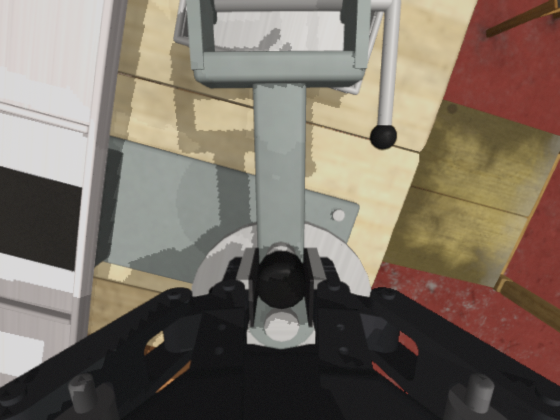

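```bash
python3 -m jog '[0.002,0,0,0,0,0,1, 0.002,0,0,0,0,0,1, 0.001,0,0,0,0,0,1, 0,0,0,0,0,0,1, 0,0,0,0,0,0,1, 0,0,0,0,0,0,0.45, 0,0,0,0,0,0,0.45, 0,0,0,0,0,0,0.45, 0,0,0,0,0,0,0.45, 0,0,0,0,0,0,0.45]' 60
python3 - <<'E'
from h import *
arm()
im=get_image('wrist');save(im,'w25.png')
E
python3 -m jog '[-0.04,0,0,0,0,0,0.45, -0.04,0,0,0,0,0,0.45, -0.01,0,0,0,0,0,0.45, 0,0,0,0,0,0,0.45, 0,0,0,0,0,0,0.45, 0,0,0,0,0,0,0.45, 0,0,0,0,0,0,0.45, 0,0,0,0,0,0,0.45, 0,0,0,0,0,0,0.45, 0,0,0,0,0,0,0.45]' 60
python3 - <<'E'
from h import *
arm()
im=get_image('wrist');save(im,'w26.png')
im=get_image('side');save(im,'s26.png',(130,270,200,400),3.5)
E
```

```text
time: 36.4
ee_pos: [0.6376, 0.0312, 0.1395]
eef_rot: [-0.089, 0.697, 0.088, 0.706]
contact_force: [-0.8, -0.0, -0.2]
grip_width: 0.548
z 0.1395 r mm 47.4 theta -76.7 tool yaw 14.4 F [-0.8 -0.  -0.2] w 0.548
time: 37.45
ee_pos: [0.6327, 0.0315, 0.224]
eef_rot: [-0.087, 0.702, 0.09, 0.701]
contact_force: [-0.3, -0.6, -0.4]
grip_width: 0.548
z 0.224 r mm 49.0 theta -71.2 tool yaw 14.4 F [-0.3 -0.6 -0.4] w 0.548
```

View pics/w26.png

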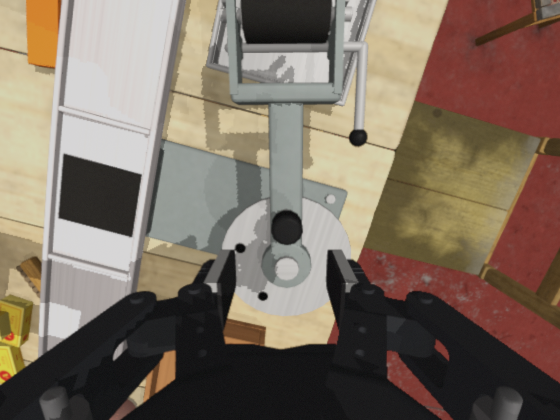

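View pics/s26.png

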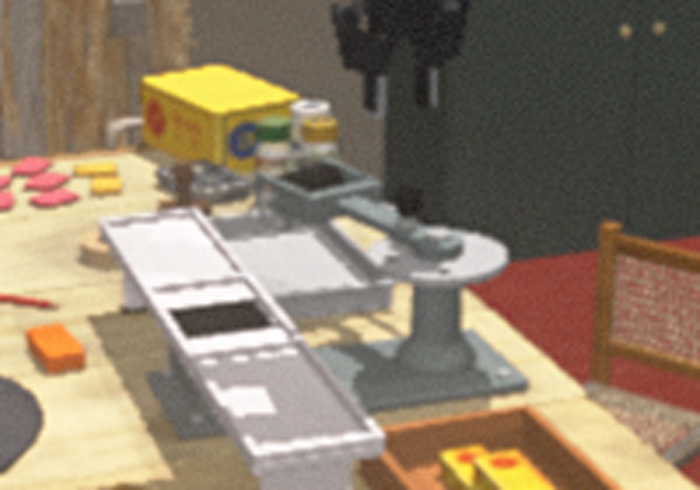

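Run:
```python
from h import *
im=get_image('side');save(im,'s27.png',(165,215,290,350),10)
im=get_image('wrist');save(im,'w27.png',(190,310,210,350),5)
```

```text
(no output)
```

View pics/s27.png

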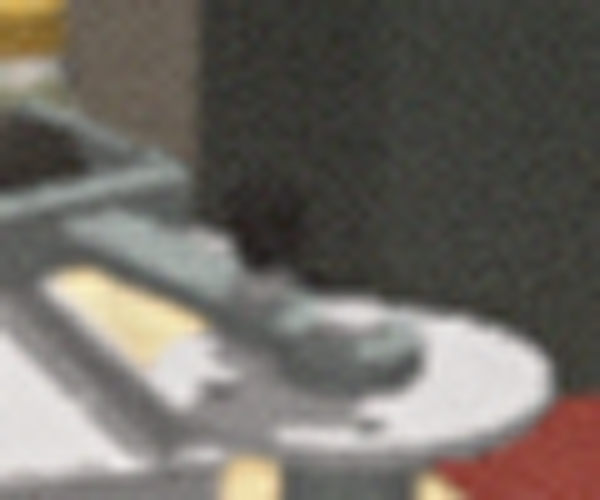

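View pics/w27.png

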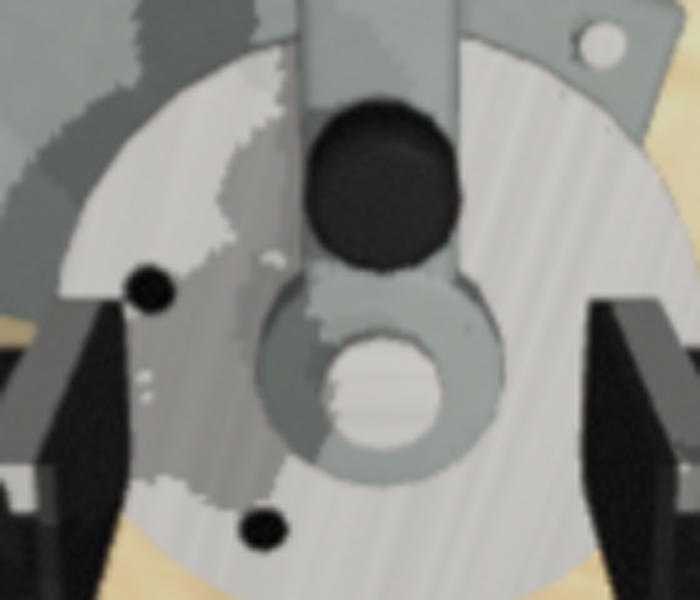

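Run:
```python
from h import *
p=camera_params('wrist');b=camera_params('side')
for z in (.10,.11,.12):
    h=unproj([(240,247.6),(262.6,295.6)],z,'wrist',p)[:,:2]; print(z,h.round(4),np.linalg.norm(h[0]-h[1]))
    # circle radius45: chord for 75deg = .0548
    m=h.mean(0);d=h[1]-h[0];L=np.linalg.norm(d);n=np.array([-d[1],d[0]])/L
    for sg in(1,-1):
        c=m+sg*n*np.sqrt(.045**2-(L/2)**2);print(' pivot',c.round(4),[np.degrees(np.arctan2(*(q-c)[::-1])).round(1) for q in h])
for z in (.162,.170): print('knob',z,unproj([(286.4,228.6)],z,'wrist',p).round(4))
print('hub pin',unproj([(286.4,268.4)],.14,'wrist',p).round(4))
print('knobtri',tri([((286.4,226),p),((316.5,186.5),b)]))
for z in (.153,.161): print(proj([0.6365,.0286,z],'side',b))
```

```text
0.1 [[ 0.6049 -0.0217]
 [ 0.6394 -0.0688]] 0.05837070992972125
 pivot [ 0.6498 -0.025 ] [np.float64(175.7), np.float64(-103.4)]
 pivot [ 0.5945 -0.0655] [np.float64(76.6), np.float64(-4.3)]
0.11 [[ 0.6054 -0.0173]
 [ 0.6386 -0.0627]] 0.056250714989786385
 pivot [ 0.6503 -0.0193] [np.float64(177.5), np.float64(-105.1)]
 pivot [ 0.5936 -0.0608] [np.float64(74.9), np.float64(-2.5)]
0.12 [[ 0.6058 -0.013 ]
 [ 0.6377 -0.0567]] 0.05413072004985137
 pivot [ 0.6508 -0.0136] [np.float64(179.2), np.float64(-106.9)]
 pivot [ 0.5927 -0.0561] [np.float64(73.1), np.float64(-0.8)]
knob 0.162 [[0.6384 0.0292 0.162 ]]
knob 0.17 [[0.6376 0.0318 0.17  ]]
hub pin [[ 0.65   -0.0133  0.14  ]]
knobtri [0.64016177 0.02757727 0.15194969]
[[314.89183014 186.29627201]]
[[314.92089745 183.87689055]]
```

Run:
```python
from h import *
b=camera_params('side')
a=cv2.imread('pics/side0.png')[:,:,::-1]; c=get_image('side')
P0=[0.6045,-.0142,.153];P1=[0.6385,.0295,.153]
for im,P,n in((a,P0,'k0'),(c,P1,'k1')):
    u=proj(P,'side',b)[0];print(u, proj(np.array(P)+[0,0,.008],'side',b)[0])
    x,y=int(u[0]),int(u[1]);save(im,n+'.png',(y-20,y+20,x-25,x+25),12)
    g=im[y-14:y+14,x-6:x+7].astype(int).sum(2); print(y-14); print(g.min(1)); 
a0=cv2.imread('pics/k0.png');a1=cv2.imread('pics/k1.png');cv2.imwrite('pics/k.png',np.vstack([a0,a1])[:, :])
```

```text
[310.46209967 191.73519775] [310.48441219 189.2515279 ]
177
[149 159 155 157 160 148 137 153 158 152 155 132 134 120 109 107 114 120
 109 120 211 341 373 342 301 293 268 274]
[315.37425128 186.13741133] [315.40412328 183.71986246]
172
[150 149 154 150 141 146 149 145 151 144 153 138 127 120 109 106 110 110
 100 146 143 153 312 285 258 258 258 271]
```

View pics/k0.png

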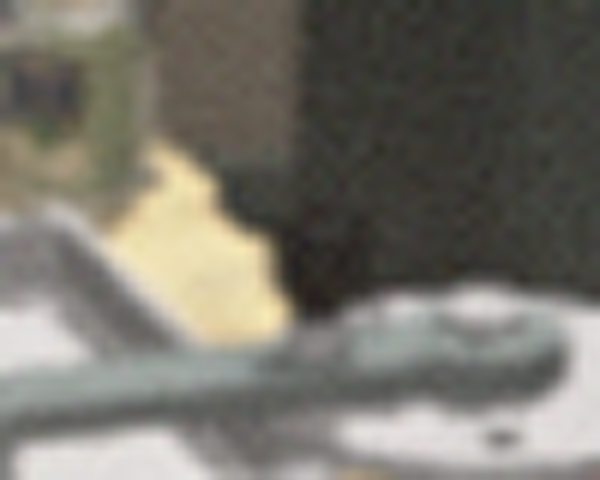

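View pics/k1.png

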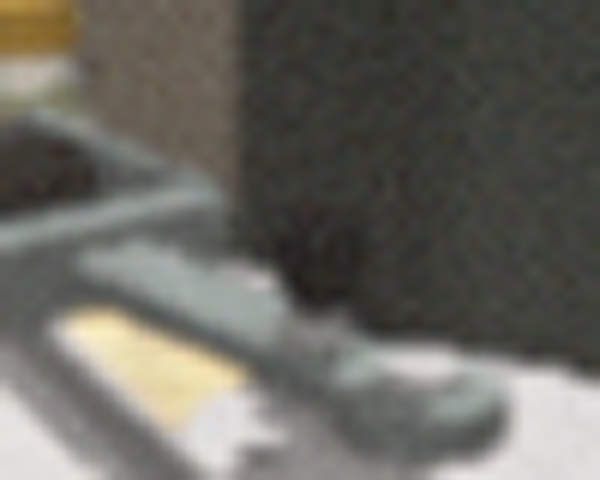

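Tri­angulated knob height is about 152 mm and matches the initial "in" picture, so the plunger has snapped in at the wash-tray side. Next is the lever ball at (358,137).

```bash
cat >> h.py <<'E'
PIV=np.array([0.650,-0.0145])
def armpt(th,x,y,z,yaw0=-1.2):
    a=np.radians(yaw0+np.degrees(th)); ax=np.array([np.cos(a),np.sin(a)]);ay=np.array([-ax[1],ax[0]])
    return np.r_[PIV+x*ax+y*ay,z]
E
python3 - <<'E'
from h import *
im=get_image('wrist');p=camera_params('wrist')
for d in silhouettes('lever_ball','wrist')[:3]: print(d['score'],d['location'],d['region'].sum())
print('ball',unproj([(358.5,137)],.098,'wrist',p)); print('pred',armpt(-1.309,-.205+.018+.075,.066,.098))
b=armpt(-1.309,-.205+.018+.075,.066,.098)
go([*unproj([(358.5,137)],.098,'wrist',p)[0][:2],0.14],np.radians(13.8))
E
```

```text
0.91 [53.0, 353.3] 2172
ball [[0.68669465 0.11011061 0.098     ]]
pred [0.6873795  0.11001013 0.098     ]
pos [0.633  0.0315 0.2249] d tool mm [85.  62.6 71.6] rv deg [ 0.58 -0.02 -0.15]
```

```bash
python3 -m jog '[0,0.031,0.036,0.6,0,0,0.6, 0,0.031,0.036,0,0,0,0.6, 0.03,0,0,0,0,0,0.6, 0.03,0,0,0,0,0,0.6, 0.02,0,0,0,0,0,0.6, 0,0,0,0,0,0,0.6, 0,0,0,0,0,0,0.6, 0,0,0,0,0,0,0.6, 0,0,0,0,0,0,0.6, 0,0,0,0,0,0,0.6]' 40
python3 - <<'E'
from h import *
im=get_image('wrist');save(im,'w28.png')
go([0.687,0.110,0.082],np.radians(13.8))
E
```

```text
time: 38.8
ee_pos: [0.6933, 0.1116, 0.1488]
eef_rot: [-0.084, 0.699, 0.084, 0.706]
contact_force: [0.2, -0.9, -0.7]
grip_width: 0.401
pos [0.6934 0.1116 0.149 ] d tool mm [67.  -0.  -7.3] rv deg [-0.15  0.61  0.02]
```

View pics/w28.png

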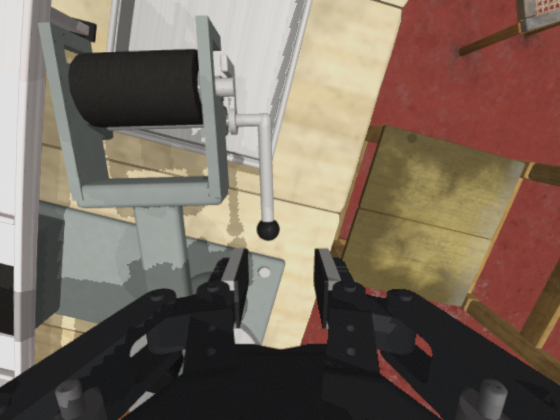

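```bash
python3 -m jog '[0.01,0,-0.0073,0,0.6,0,0.6, 0.02,0,0,0,0,0,0.6, 0.02,0,0,0,0,0,0.6, 0.01,0,0,0,0,0,0.6, 0,0,0,0,0,0,0.6, 0,0,0,0,0,0,0.6, 0,0,0,0,0,0,0.6, 0,0,0,0,0,0,0.6, 0,0,0,0,0,0,0.6, 0,0,0,0,0,0,0.6]' 40
python3 - <<'E'
from h import *
im=get_image('wrist');save(im,'w29.png')
go([0.687,0.110,0.082],np.radians(13.8))
E
```

```text
time: 39.85
ee_pos: [0.6871, 0.109, 0.0912]
eef_rot: [-0.085, 0.7, 0.083, 0.704]
contact_force: [0.1, 0.2, 0.3]
grip_width: 0.398
pos [0.6872 0.109  0.0912] d tool mm [ 9.2  1.  -0. ] rv deg [-0.17  0.32  0.15]
```

View pics/w29.png

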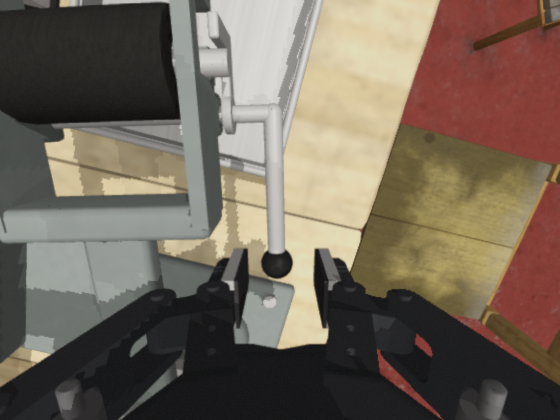

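```bash
python3 -m jog '[0.006,0.001,-0.001,0,0.3,0,0.6, 0.005,0,0,0,0,0,0.6, 0,0,0,0,0,0,0.6, 0,0,0,0,0,0,1, 0,0,0,0,0,0,1, 0,0,0,0,0,0,1, 0,0,0,0,0,0,1, 0,0,0,0,0,0,1, 0,0,0,0,0,0,1, 0,0,0,0,0,0,1]' 40
python3 - <<'E'
from h import *
im=get_image('wrist');save(im,'w30.png');print(state()['grip_width'])
go([0.687,0.110,0.082],np.radians(13.8))
E
```

```text
time: 40.9
ee_pos: [0.6857, 0.1094, 0.0793]
eef_rot: [-0.085, 0.702, 0.083, 0.702]
contact_force: [-0.4, -0.5, -0.0]
grip_width: 0.162
0.16230675927739713
pos [0.6857 0.1093 0.0793] d tool mm [-2.7  0.3  1.4] rv deg [-0.18 -0.04  0.17]
```

View pics/w30.png

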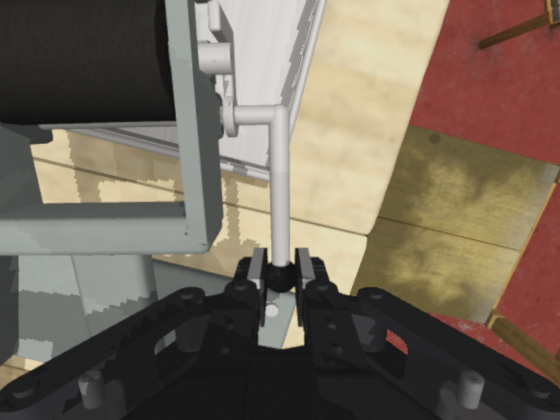

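```bash
python3 -m jog '[-0.0102,0.001,0,0,0,0,1, -0.0102,0.002,0,0,0,0,1, -0.0094,0.004,0,0,0,0,1, -0.0094,0.0045,0,0,0,0,1, -0.008,0.0065,0,0,0,0,1, -0.008,0.0065,0,0,0,0,1, 0,0,0,0,0,0,1, 0,0,0,0,0,0,1, 0,0,0,0,0,0,1, 0,0,0,0,0,0,1]' 40
cat >> h.py <<'E'
def lev(T0=np.array([0.6860,0.1093,0.0793])):
    s=state(); a=np.radians(-76.2);ax=np.array([np.cos(a),np.sin(a),0])
    d=s['ee_pos']-(T0-.075*ax); x=d@ax; z=d[2]; y=d@np.array([-ax[1],ax[0],0])
    phi=np.arctan2(z,x); print('phi',round(phi,3),'r',round(np.hypot(x,z)*1e3,1),'side',round(y*1e3,1),'fwd',round(-x*1e3,1),'up',round(z*1e3,1),'F',s['contact_force'].round(1),'w',round(s['grip_width'],3))
E
python3 - <<'E'
from h import *
lev()
im=get_image('wrist');save(im,'w31.png');go([0,0,0],np.radians(13.8))
E
```

```text
time: 41.95
ee_pos: [0.6775, 0.1364, 0.1364]
eef_rot: [-0.085, 0.704, 0.083, 0.7]
contact_force: [-0.3, -0.8, -4.3]
grip_width: 0.161
phi 0.886 r 73.8 side -1.8 fwd -46.7 up 57.1 F [-0.3 -0.8 -4.3] w 0.161
pos [0.6775 0.1363 0.1364] d tool mm [ 140.2   28.  -689.8] rv deg [-0.12 -0.31  0.1 ]
```

View pics/w31.png

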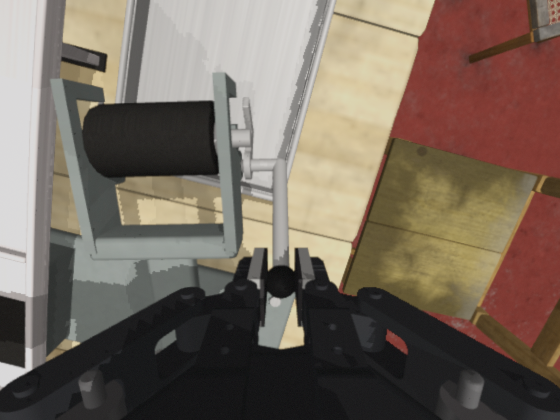

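```bash
python3 -m jog '[-0.0055,0.006,0,0,0,0,1, -0.0045,0.0065,0,0,0,0,1, -0.004,0.0095,0,0,0,0,1, -0.003,0.0098,0,0,0,0,1, -0.001,0.0102,0,0,0,0,1, 0,0.0102,0,0,0,0,1, 0.0017,0.01,0,0,0,0,1, 0.0027,0.01,0,0,0,0,1, 0,0,0,0,0,0,1, 0,0,0,0,0,0,1]' 40
python3 - <<'E'
from h import *
lev()
E
```

```text
time: 43.0
ee_pos: [0.6602, 0.2157, 0.1545]
eef_rot: [-0.084, 0.702, 0.085, 0.702]
contact_force: [-0.4, -1.2, 0.3]
grip_width: 0.002
phi 2.001 r 82.7 side 0.3 fwd 34.5 up 75.2 F [-0.4 -1.2  0.3] w 0.002
```

Run:
```python
from h import *
im=get_image('wrist');save(im,'w32.png')
im=get_image('side');save(im,'s32.png',(130,270,200,400),3.5)
```

```text
(no output)
```

View pics/w32.png

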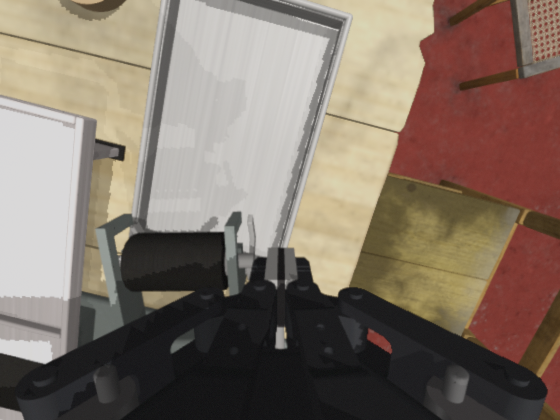

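View pics/s32.png

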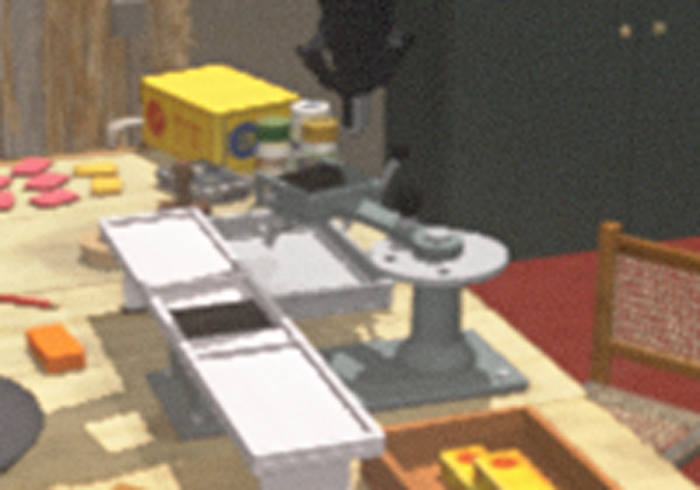

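```bash
python3 -m jog '[-0.05,0,0,0,0,0,0.6, -0.01,0,0,0,0,0,0.6, 0,-0.03,0,0,0,0,0.6, 0,-0.03,0,0,0,0,0.6, 0,-0.03,0,0,0,0,0.6, 0,0,0,0,0,0,0.6, 0,0,0,0,0,0,0.6, 0,0,0,0,0,0,0.6, 0,0,0,0,0,0,0.6, 0,0,0,0,0,0,0.6]' 40
python3 - <<'E'
from h import *
im=get_image('wrist');save(im,'w33.png');lev()
E
```

```text
time: 44.1
ee_pos: [0.6835, 0.1226, 0.2173]
eef_rot: [-0.083, 0.701, 0.084, 0.703]
contact_force: [0.4, 0.2, 0.6]
grip_width: 0.398
phi 1.153 r 151.0 side 0.7 fwd -61.3 up 138.0 F [-0.8  0.4  0.6] w 0.399
```

View pics/w33.png

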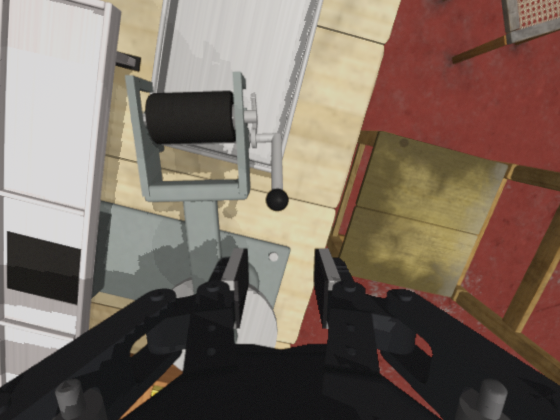

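```bash
cat >> h.py <<'E'
def ballphi(uv,p,th=-1.309):
    best=None
    for phi in np.linspace(-.1,2.8,2901):
        P=armpt(th,-.187+.075*np.cos(phi),.066,.098+.075*np.sin(phi))
        e=np.linalg.norm(proj(P,'wrist',p)[0]-uv)
        if best is None or e<best[0]: best=(e,phi,P)
    return best
E
python3 - <<'E'
from h import *
p=camera_params('wrist')
print(ballphi((277,200),p))
E
```

```text
(np.float64(3.838940333568284), np.float64(0.979), array([0.67946958, 0.14221398, 0.16024549]))
```

```bash
python3 - <<'E'
from h import *
go([0.6792,0.1422,0.136],np.radians(13.8))
E
python3 -m jog '[0,0.01,0,0,0,0,0.6, 0,0.011,0,0,0,0,0.6, 0.02,0,0,0,0,0,0.6, 0.02,0,0,0,0,0,0.6, 0,0,0,0,0,0,0.6, 0,0,0,0,0,0,0.6, 0,0,0,0,0,0,0.6, 0,0,0,0,0,0,0.6, 0,0,0,0,0,0,0.6, 0,0,0,0,0,0,0.6]' 80
python3 - <<'E'
from h import *
im=get_image('wrist');save(im,'w34.png');go([0.6792,0.1422,0.136],np.radians(13.8))
E
```

```text
pos [0.6834 0.1228 0.2173] d tool mm [81.3 19.8  0.2] rv deg [-0.22  0.16  0.  ]
time: 45.15
ee_pos: [0.6784, 0.1524, 0.1814]
eef_rot: [-0.085, 0.698, 0.086, 0.705]
contact_force: [-0.4, -0.5, -0.8]
grip_width: 0.397
pos [0.6785 0.1523 0.1814] d tool mm [ 45.4 -10.   -2.2] rv deg [ 0.12  0.57 -0.02]
```

View pics/w34.png

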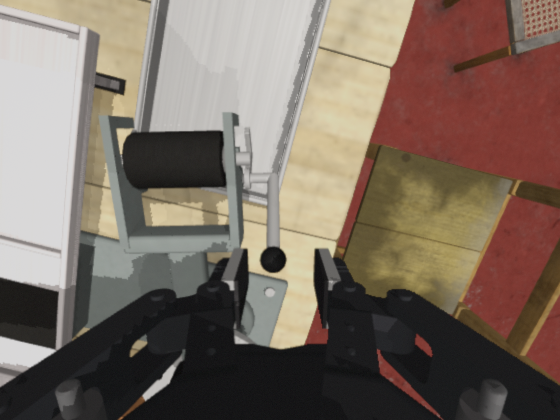

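```bash
python3 -m jog '[0.005,-0.009,-0.002,0,0.5,0,0.6, 0.02,0,0,0,0,0,0.6, 0.02,0,0,0,0,0,0.6, 0,0,0,0,0,0,0.6, 0,0,0,0,0,0,0.6, 0,0,0,0,0,0,0.6, 0,0,0,0,0,0,0.6, 0,0,0,0,0,0,0.6, 0,0,0,0,0,0,0.6, 0,0,0,0,0,0,0.6]' 80
python3 - <<'E'
from h import *
im=get_image('wrist');p=camera_params('wrist');save(im,'w35.png');go([0.6792,0.1422,0.136],np.radians(13.8))
E
```

```text
time: 46.2
ee_pos: [0.6817, 0.1391, 0.1396]
eef_rot: [-0.086, 0.7, 0.085, 0.704]
contact_force: [0.9, 0.1, 0.4]
grip_width: 0.399
pos [0.6817 0.1392 0.1397] d tool mm [ 3.6  3.6 -1.8] rv deg [0.03 0.38 0.13]
```

View pics/w35.png

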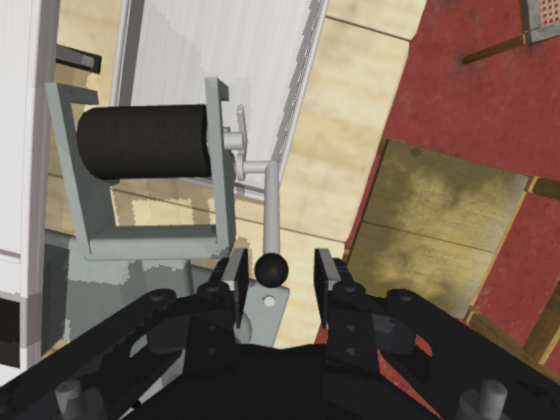

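```bash
python3 -m jog '[0.005,0.003,-0.003,0,0.4,0,0.6, 0,0,0,0,0,0,0.6, 0,0,0,0,0,0,1, 0,0,0,0,0,0,1, 0,0,0,0,0,0,1, 0,0,0,0,0,0,1, 0,0,0,0,0,0,1, 0,0,0,0,0,0,1, 0,0,0,0,0,0,1, 0,0,0,0,0,0,1]' 80
python3 - <<'E'
from h import *
im=get_image('wrist');p=camera_params('wrist');save(im,'w36.png');lev(T0=np.array([0.6865,0.1093,0.0745]))
print(ballphi((280,275),p))
E
```

```text
time: 47.25
ee_pos: [0.6776, 0.1415, 0.1345]
eef_rot: [-0.086, 0.702, 0.084, 0.702]
contact_force: [-0.8, -0.5, 0.3]
grip_width: 0.151
phi 0.963 r 73.0 side -1.0 fwd -41.7 up 59.9 F [-0.1 -0.1  0.3] w 0.15
(np.float64(2.928676785967996), np.float64(-0.085), array([0.68731491, 0.11027309, 0.09163267]))
```

View pics/w36.png

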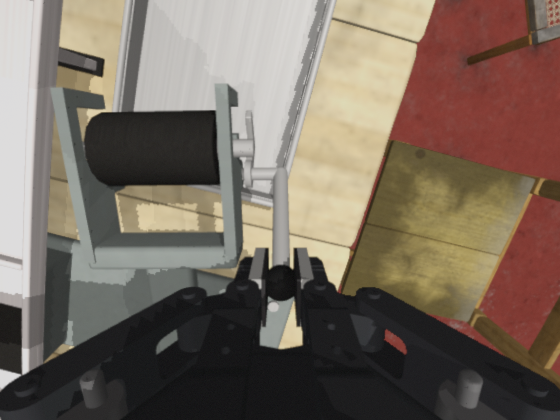

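```bash
python3 -m jog '[-0.004,0.0064,0,0,0,0,1, -0.0033,0.0067,0,0,0,0,1, -0.0026,0.007,0,0,0,0,1, -0.0018,0.0073,0,0,0,0,1, -0.001,0.0074,0,0,0,0,1, 0,0,0,0,0,0,1, 0,0,0,0,0,0,1, 0,0,0,0,0,0,1, 0,0,0,0,0,0,1, 0,0,0,0,0,0,1]' 80
python3 - <<'E'
from h import *
lev(T0=np.array([0.6865,0.1093,0.0745]))
save(get_image('wrist'),'w37.png')
E
```

```text
time: 48.3
ee_pos: [0.671, 0.1682, 0.1441]
eef_rot: [-0.092, 0.703, 0.079, 0.701]
contact_force: [3.1, -0.6, -2.3]
grip_width: 0.142
phi 1.372 r 71.0 side -1.0 fwd -14.1 up 69.6 F [ 3.1 -0.6 -2.3] w 0.142
```

View pics/w37.png

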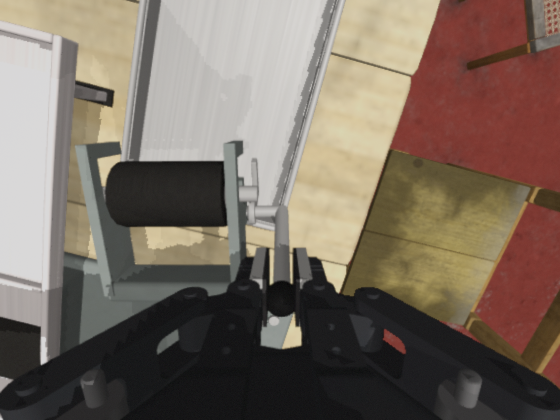

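```bash
python3 -m jog '[0,0,0,0,0,0,0.6, 0,0,0,0,0,0,0.6, 0,0,0,0,0,0,0.6, 0,0,0,0,0,0,0.6, 0,-0.02,0,0.2,0.5,-0.5,0.6, 0,-0.023,0,0,0,0,0.6, 0,0,0,0,0,0,1, 0,0,0,0,0,0,1, 0,0,0,0,0,0,1, 0,0,0,0,0,0,1]' 40
python3 - <<'E'
from h import *
lev(T0=np.array([0.6865,0.1093,0.0745]))
im=get_image('wrist');save(im,'w38.png');go([0,0,0],np.radians(13.8))
E
```

```text
time: 49.35
ee_pos: [0.6797, 0.1237, 0.1459]
eef_rot: [-0.092, 0.707, 0.073, 0.697]
contact_force: [-0.3, -0.6, -0.4]
grip_width: -0.002
phi 0.877 r 92.9 side -3.1 fwd -59.4 up 71.4 F [-0.3 -0.6 -0.4] w -0.002
pos [0.6797 0.1238 0.1459] d tool mm [ 157.2   41.9 -687.2] rv deg [-0.32 -1.02  1.42]
```

View pics/w38.png

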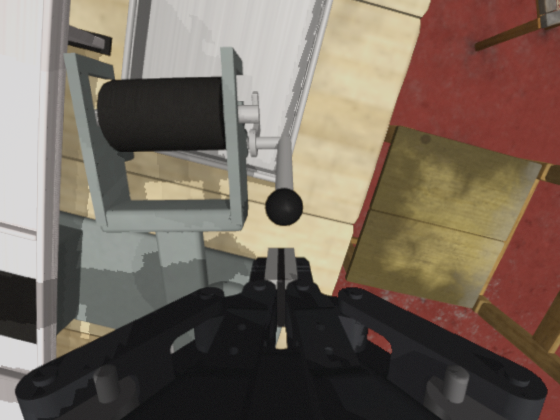

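```bash
python3 -m jog '[0,0.011,0.001,-0.3,-1,1.4,1, 0,0.011,0,0,0,0,1, 0,0.011,0,0,0,0,1, 0,0.011,0,0,0,0,1, 0,0.011,0,0,0,0,1, 0,0.011,0,0,0,0,1, 0,0.008,0,0,0,0,1, 0,0,0,0,0,0,1, 0,0,0,0,0,0,1, 0,0,0,0,0,0,1]' 40
python3 - <<'E'
from h import *
lev(T0=np.array([0.6865,0.1093,0.0745]))
im=get_image('wrist');save(im,'w39.png');go([0,0,0],np.radians(13.8))
E
```

```text
time: 50.4
ee_pos: [0.6618, 0.1979, 0.1464]
eef_rot: [-0.089, 0.701, 0.082, 0.703]
contact_force: [0.6, -3.1, -0.4]
grip_width: 0.002
phi 1.802 r 73.8 side -2.9 fwd 16.9 up 71.9 F [ 0.6 -3.1 -0.4] w 0.002
pos [0.6618 0.1978 0.1464] d tool mm [ 145.6  -31.4 -690.2] rv deg [0.12 0.09 0.54]
```

View pics/w39.png

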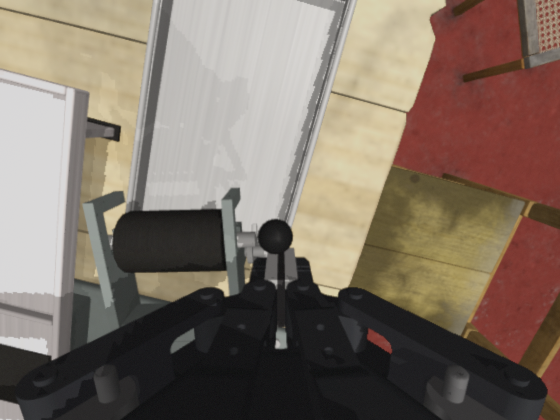

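```bash
python3 -m jog '[0,0.008,0.001,0,0,0.5,1, 0.002,0.008,0,0,0,0,1, 0.003,0.008,0,0,0,0,1, 0.004,0.007,0,0,0,0,1, 0.005,0.006,0,0,0,0,1, 0.006,0.005,0,0,0,0,1, 0,0,0,0,0,0,1, 0,0,0,0,0,0,1, 0,0,0,0,0,0,1, 0,0,0,0,0,0,1]' 40
python3 - <<'E'
from h import *
lev(T0=np.array([0.6865,0.1093,0.0745]))
im=get_image('wrist');save(im,'w40.png');go([0,0,0],np.radians(13.8))
E
```

```text
time: 51.45
ee_pos: [0.6542, 0.2295, 0.1231]
eef_rot: [-0.087, 0.703, 0.079, 0.701]
contact_force: [0.6, -1.8, -0.1]
grip_width: 0.003
phi 2.365 r 69.3 side -2.7 fwd 49.5 up 48.6 F [ 0.6 -1.8 -0.1] w 0.003
pos [0.6542 0.2296 0.1231] d tool mm [ 126.1  -69.5 -689.3] rv deg [-0.32 -0.19  0.56]
```

View pics/w40.png

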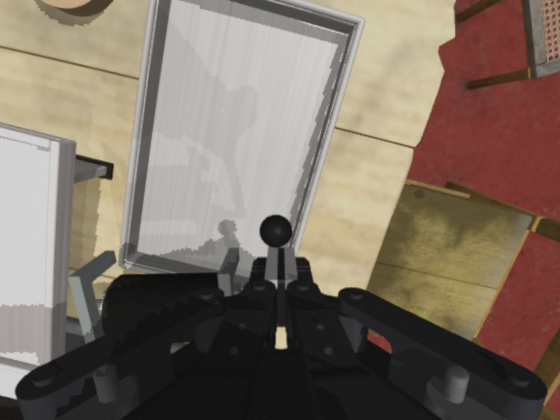

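```bash
python3 -m jog '[0.002,0.004,0,0,0,0.5,1, 0.002,0.004,0,0,0,0,1, 0.002,0.003,0,0,0,0,1, 0,0.002,0,0,0,0,1, 0,0.002,0,0,0,0,1, 0,0.002,0,0,0,0,1, 0,0,0,0,0,0,1, 0,0,0,0,0,0,1, 0,0,0,0,0,0,1, 0,0,0,0,0,0,1]' 40
python3 - <<'E'
from h import *
lev(T0=np.array([0.6865,0.1093,0.0745]))
E
```

```text
time: 52.5
ee_pos: [0.6535, 0.2316, 0.1205]
eef_rot: [-0.089, 0.703, 0.074, 0.702]
contact_force: [1.4, -2.9, -0.3]
grip_width: 0.001
phi 2.414 r 69.1 side -2.8 fwd 51.6 up 46.0 F [ 1.4 -2.9 -0.3] w 0.001
```

```bash
python3 -m jog '[0.003,0.008,0,0,0,0.5,1, 0.003,0.008,0,0,0,0,1, 0.003,0.008,0,0,0,0,1, 0.003,0.008,0,0,0,0,1, 0,0,0,0,0,0,1, 0,0,0,0,0,0,1, 0,0,0,0,0,0,1, 0,0,0,0,0,0,1, 0,0,0,0,0,0,1, 0,0,0,0,0,0,1]' 40
python3 - <<'E'
from h import *
lev(T0=np.array([0.6865,0.1093,0.0745]))
save(get_image('wrist'),'w41.png')
im=get_image('side');save(im,'s41.png',(130,270,200,400),3.5)
E
```

```text
time: 53.5
ee_pos: [0.6564, 0.2319, 0.1215]
eef_rot: [-0.101, 0.698, 0.057, 0.707]
contact_force: [0.4, -3.5, 2.5]
grip_width: -0.005
phi 2.398 r 69.5 side 0.0 fwd 51.2 up 47.0 F [ 0.4 -3.5  2.5] w -0.005
```

View pics/w41.png

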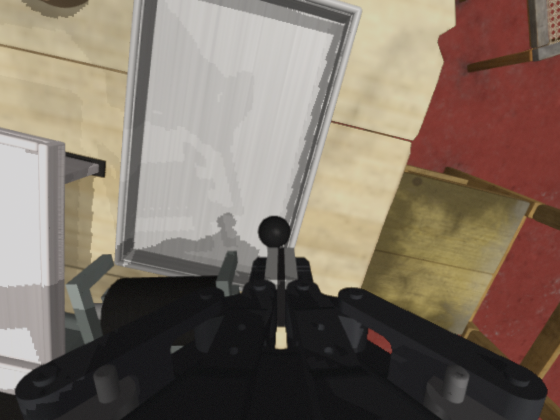

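View pics/s41.png

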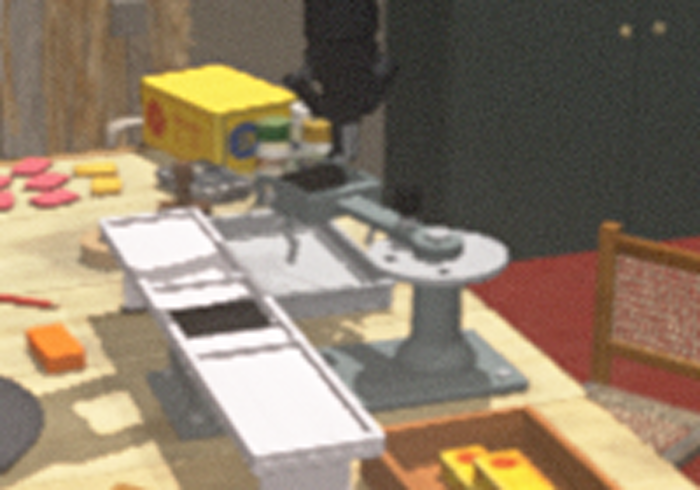

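```bash
python3 -m jog '[-0.01,-0.01,0,0.3,0.5,-2.5,1, -0.03,-0.01,0,0,0,0,1, -0.03,-0.02,0,0,0,0,1, -0.02,-0.04,0,0,0,0,1, 0,-0.04,0,0,0,0,1, 0,0,0,0,0,0,1, 0,0,0,0,0,0,1, 0,0,0,0,0,0,1, 0,0,0,0,0,0,1, 0,0,0,0,0,0,1]' 40
python3 - <<'E'
from h import *
p=camera_params('wrist');go([0,0,0],np.radians(13.8))
save(get_image('wrist'),'w42.png')
E
```

```text
time: 54.6
ee_pos: [0.6777, 0.1329, 0.2201]
eef_rot: [-0.114, 0.702, 0.047, 0.702]
contact_force: [0.7, -0.2, -1.1]
grip_width: 0.0
pos [0.6777 0.1329 0.2201] d tool mm [ 224.3   45.2 -687.8] rv deg [-0.7  -0.66  5.42]
```

View pics/w42.png

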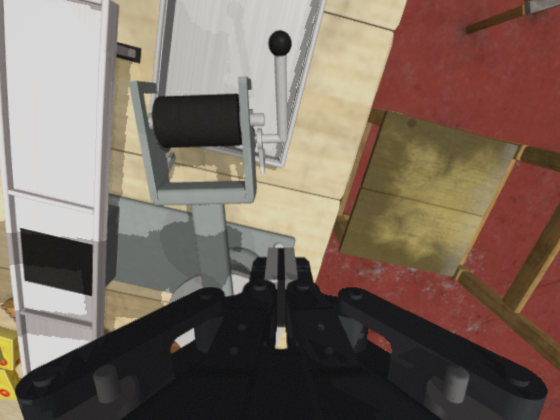

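Run:
```python
from h import *
p=camera_params('wrist')
print(ballphi((279.5,43),p))
for f in (2.4,2.5,2.6,2.75):
    print(f,proj(armpt(-1.309,-.187+.075*np.cos(f),.066,.098+.075*np.sin(f)),'wrist',p))
print(proj(armpt(-1.309,-.187,.066,.098),'wrist',p))
```

```text
(np.float64(5.460389178704108), np.float64(2.783), array([0.65273786, 0.25104746, 0.12432176]))
2.4 [[285.24732967  61.71542849]]
2.5 [[285.15882978  54.88273211]]
2.6 [[285.07907655  49.39872284]]
2.75 [[284.97784026  43.71365509]]
[[285.55358966 137.97593934]]
```

Projection against the picture gives lever φ≈2.75, which is fully open. Next I'll position the gripper over the roller, jaws along the arm.

```bash
python3 -m jog '[0,0,0,-0.7,-0.6,5.4,0.4, 0,0,0,-8,0,0,0.4, 0,0,0,-8,0,0,0.4, 0,0,0,-8,0,0,0.4, 0,0,0,-8,0,0,0.4, 0,0,0,-8,0,0,0.4, 0,0,0,-8,0,0,0.4, 0,0,0,-8,0,0,0.4, 0,0,0,-8,0,0,0.4, 0,0,0,-8,0,0,0.4]' 40
python3 - <<'E'
from h import *
go([0.601,0.1846,0.22],np.radians(103.8))
E
```

```text
time: 55.65
ee_pos: [0.6747, 0.1412, 0.2161]
eef_rot: [-0.493, 0.504, 0.5, 0.502]
contact_force: [0.9, -0.9, -1.3]
grip_width: 0.6
pos [0.6747 0.1412 0.2161] d tool mm [-3.1 74.3 42.4] rv deg [-14.57   0.32  -0.44]
```

```bash
python3 -m jog '[-0.003,0.025,0.014,0,0,0,0.4, 0,0.025,0.014,0,0,0,0.4, 0,0.024,0.014,0,0,0,0.4, 0,0,0,-7.3,0.3,-0.4,0.4, 0,0,0,-7.3,0,0,0.4, 0,0,0,0,0,0,0.4, 0,0,0,0,0,0,0.4, 0,0,0,0,0,0,0.4, 0,0,0,0,0,0,0.4, 0,0,0,0,0,0,0.4]' 40
python3 - <<'E'
from h import *
im=get_image('wrist');save(im,'w43.png');p=camera_params('wrist')
for d in silhouettes('gum_roller','wrist')[:3]: print(d['score'],d['location'],d['region'].sum())
print(proj(armpt(-1.309,-.205,0,.12),'wrist',p),proj(armpt(-1.309,-.205,0,.14),'wrist',p))
for sx,sy in((-.02,.032),(-.02,-.032),(.02,.032),(.02,-.032)): print(proj(armpt(-1.309,-.205+sx,sy,.12),'wrist',p)[0])
go([0.601,0.1846,0.22],np.radians(103.8))
E
```

```text
time: 56.65
ee_pos: [0.5964, 0.1899, 0.2171]
eef_rot: [-0.557, 0.434, 0.56, 0.432]
contact_force: [0.7, -0.7, -0.1]
grip_width: 0.604
0.8 [212.4, 268.7] 3815
[[272.53364485 214.42308571]] [[271.91629664 221.18110346]]
[294.64904744 248.82076468]
[296.36507652 178.1269913 ]
[250.21895058 248.42157044]
[248.91816173 177.67165812]
pos [0.5964 0.1898 0.2171] d tool mm [-2.9 -3.2 -6.2] rv deg [ 0.63  0.09 -0.28]
```

View pics/w43.png

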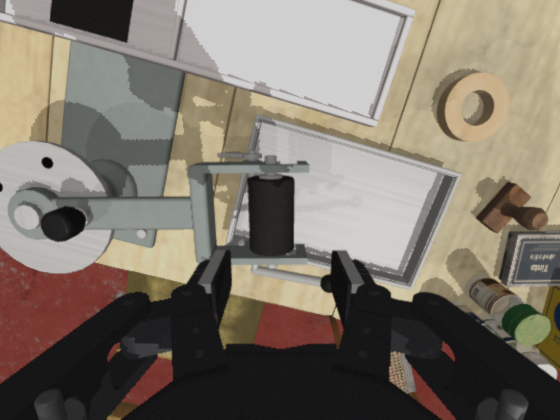

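```bash
python3 -m jog '[0.01,-0.0032,-0.0062,0.6,0,-0.3,0.38, 0.025,0,0,0,0,0,0.38, 0.025,0,0,0,0,0,0.38, 0.015,0,0,0,0,0,0.38, 0,0,0,0,0,0,0.38, 0,0,0,0,0,0,0.38, 0,0,0,0,0,0,0.38, 0,0,0,0,0,0,0.38, 0,0,0,0,0,0,0.38, 0,0,0,0,0,0,0.38]' 40
python3 - <<'E'
from h import *
im=get_image('wrist');save(im,'w44.png')
go([0.601,0.1846,0.103],np.radians(103.8))
E
```

```text
time: 57.75
ee_pos: [0.6048, 0.1817, 0.1402]
eef_rot: [0.557, -0.436, -0.553, -0.44]
contact_force: [0.7, -0.6, 0.1]
grip_width: 0.619
pos [0.6049 0.1817 0.1403] d tool mm [37.3  3.4  3.7] rv deg [-0.35 -0.01  0.43]
```

View pics/w44.png

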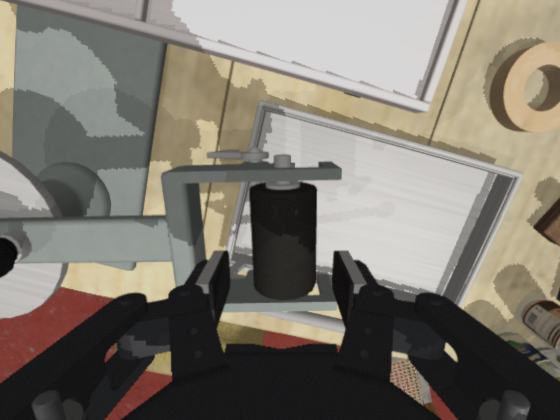

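```bash
python3 -m jog '[0.003,0.0034,0.0037,-0.3,0,0.4,0.38, 0.012,0,0,0,0,0,0.38, 0.012,0,0,0,0,0,0.38, 0.01,0,0,0,0,0,0.38, 0,0,0,0,0,0,0.38, 0,0,0,0,0,0,0.38, 0,0,0,0,0,0,0.38, 0,0,0,0,0,0,0.38, 0,0,0,0,0,0,0.38, 0,0,0,0,0,0,0.38]' 40
python3 - <<'E'
from h import *
im=get_image('wrist');save(im,'w45.png');print(state()['contact_force'])
go([0.601,0.1846,0.103],np.radians(103.8))
E
```

```text
time: 58.8
ee_pos: [0.6001, 0.1849, 0.0997]
eef_rot: [-0.556, 0.437, 0.557, 0.436]
contact_force: [0.4, 0.2, 0.3]
grip_width: 0.62
[ 0.16518495 -0.72358199  0.02196653]
pos [0.6002 0.1849 0.0998] d tool mm [-3.2 -0.7 -0.5] rv deg [-0.01 -0.   -0.02]
```

View pics/w45.png

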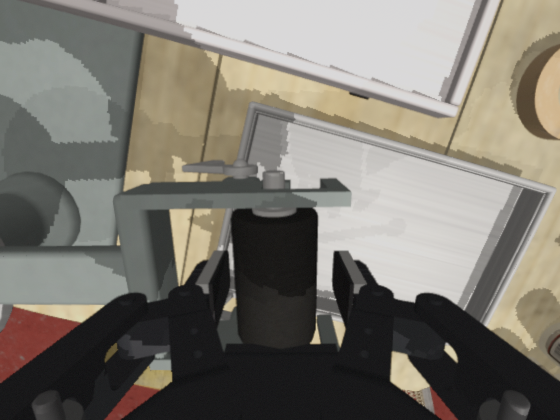

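```bash
python3 -m jog '[0,0,-0.003,0,0,0,0.38, 0,0,0,0,0,0,0.38, 0,0,0,0,0,0,1, 0,0,0,0,0,0,1, 0,0,0,0,0,0,1, 0,0,0,0,0,0,1, 0,0,0,0,0,0,1, 0,0,0,0,0,0,1, 0,0,0,0,0,0,1, 0,0,0,0,0,0,1]' 40
python3 - <<'E'
from h import *
im=get_image('wrist');save(im,'w46.png');s=state();print(s['contact_force'],s['grip_width'])
go([0.601,0.1846,0.103],np.radians(103.8))
E
```

```text
time: 59.85
ee_pos: [0.6012, 0.1824, 0.1006]
eef_rot: [0.556, -0.436, -0.556, -0.437]
contact_force: [1.0, 1.7, -0.2]
grip_width: 0.456
[-0.65267256  0.49586455  0.48949359] 0.4551279692344334
pos [0.6012 0.1824 0.1006] d tool mm [-2.4 -0.3  2.2] rv deg [-0.    0.04  0.06]
```

View pics/w46.png

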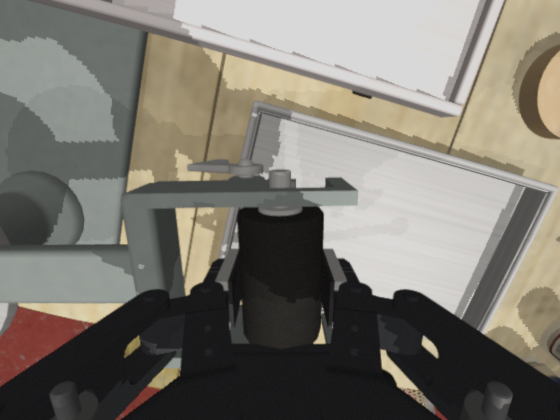

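```bash
python3 -m jog '[0,0,0,0,0,0,1, -0.003,0,0,0,0,0,1, 0,0,0,0,0,0,1, 0,0,0,0,0,0,1, -0.0003,0,0.005,0,0,0,1, -0.0003,0,0.005,0,0,0,1, 0,0,0,0,0,0,1, 0,0,0,0,0,0,1, 0,0,0,0,0,0,1, 0,0,0,0,0,0,1]' 60
cat >> h.py <<'E'
def rol(T0=np.array([0.6012,0.1824,0.1006])):
    s=state();a=np.radians(-76.2);ax=np.array([np.cos(a),np.sin(a),0]);d=s['ee_pos']-T0
    print('fwd %.1f up %.1f side %.1f'%(-d@ax*1e3,d[2]*1e3,d@np.array([-ax[1],ax[0],0])*1e3),'F',s['contact_force'].round(1),'w',round(s['grip_width'],3))
E
python3 - <<'E'
from h import *
rol();go([0,0,0],np.radians(103.8))
im=get_image('wrist');save(im,'w47.png')
E
```

```text
time: 60.9
ee_pos: [0.5964, 0.1925, 0.1015]
eef_rot: [-0.555, 0.438, 0.558, 0.435]
contact_force: [-0.4, -1.2, -4.5]
grip_width: 0.442
fwd 10.9 up 0.9 side -2.3 F [-0.4 -1.2 -4.5] w 0.442
pos [0.5964 0.1925 0.1015] d tool mm [104.6 624.6 -44.5] rv deg [ 0.01  0.04 -0.29]
```

View pics/w47.png

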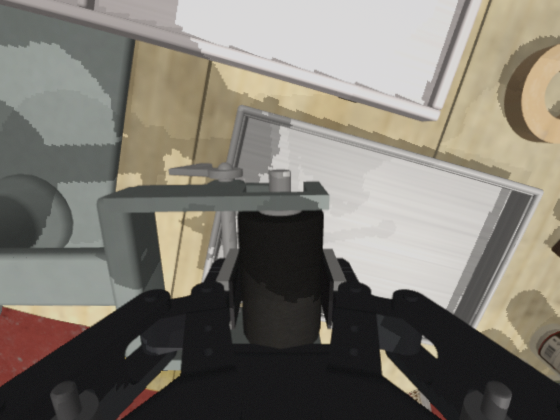

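```bash
python3 -m jog '[-0.0005,-0.002,0.004,0,0,0,1, 0,0,0,0,0,0,1, 0,0,0,0,0,0,1, 0.005,0,0,0,0,0,1, 0.005,0,0,0,0,0,1, 0,0,0,0,0,0,1, 0,0,0,0,0,0,1, 0,0,0,0,0,0,1, 0,0,0,0,0,0,1, 0,0,0,0,0,0,1]' 60
python3 - <<'E'
from h import *
rol();go([0,0,0],np.radians(103.8))
E
```

```text
time: 61.95
ee_pos: [0.5974, 0.1968, 0.0908]
eef_rot: [-0.555, 0.438, 0.558, 0.435]
contact_force: [0.2, 0.5, -4.2]
grip_width: 0.445
fwd 14.9 up -9.8 side -0.2 F [ 0.2  0.5 -4.2] w 0.445
pos [0.5974 0.1968 0.0908] d tool mm [ 94.3 626.6 -48.9] rv deg [-0.02  0.04 -0.32]
```

```bash
python3 -m jog '[0.006,0,0,0,0,0,1, 0.006,0,0,0,0,0,1, 0.006,0,0,0,0,0,1, 0.004,0,0,0,0,0,1, 0,0,0,0,0,0,1, 0,0,0,0,0,0,1, 0,0,0,0,0,0,1, 0,0,0,0,0,0,1, 0,0,0,0,0,0,1, 0,0,0,0,0,0,1]' 60
python3 - <<'E'
from h import *
rol();go([0,0,0],np.radians(103.8))
im=get_image('wrist');save(im,'w48.png')
E
```

```text
time: 62.95
ee_pos: [0.5974, 0.1968, 0.0669]
eef_rot: [-0.555, 0.438, 0.558, 0.435]
contact_force: [-0.1, -0.7, -3.3]
grip_width: 0.449
fwd 14.9 up -33.7 side -0.2 F [-0.1 -0.7 -3.3] w 0.449
pos [0.5974 0.1968 0.0669] d tool mm [ 70.3 626.7 -48.8] rv deg [-0.02  0.03 -0.31]
```

View pics/w48.png

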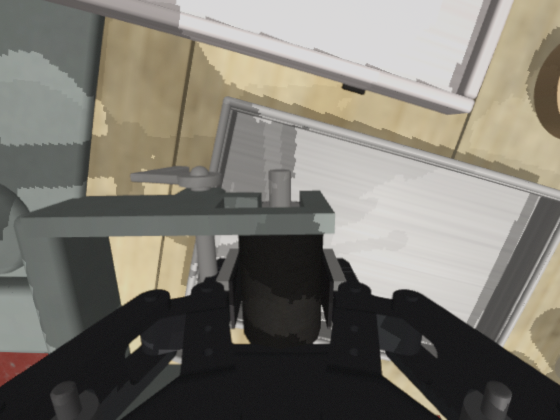

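```bash
python3 -m jog '[0,0,0.01,0,0,0,1, 0,0,0.015,0,0,0,1, 0,0,0.015,0,0,0,1, 0,0,0.015,0,0,0,1, 0,0,0.015,0,0,0,1, 0,0,0.005,0,0,0,1, 0,0,0,0,0,0,1, 0,0,0,0,0,0,1, 0,0,0,0,0,0,1, 0,0,0,0,0,0,1]' 60
python3 - <<'E'
from h import *
rol();go([0,0,0],np.radians(103.8))
im=get_image('wrist');save(im,'w49.png')
im=get_image('side');save(im,'s49.png',(130,270,200,400),3.5)
E
```

```text
time: 64.0
ee_pos: [0.5771, 0.278, 0.0671]
eef_rot: [-0.556, 0.437, 0.558, 0.434]
contact_force: [0.6, 0.5, -3.4]
grip_width: 0.448
fwd 98.6 up -33.5 side -0.6 F [ 0.6  0.5 -3.4] w 0.448
pos [0.5771 0.278  0.0671] d tool mm [  70.2  626.7 -130.9] rv deg [ 0.13  0.05 -0.29]
```

View pics/w49.png

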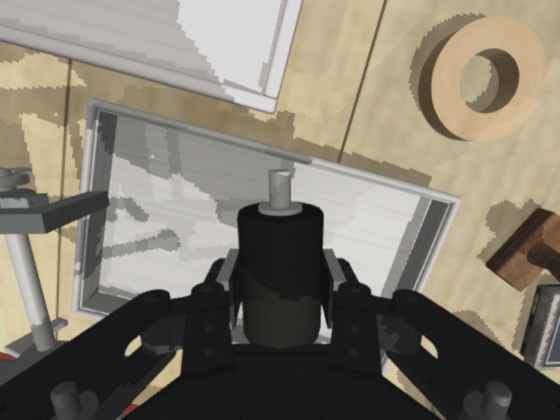

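View pics/s49.png

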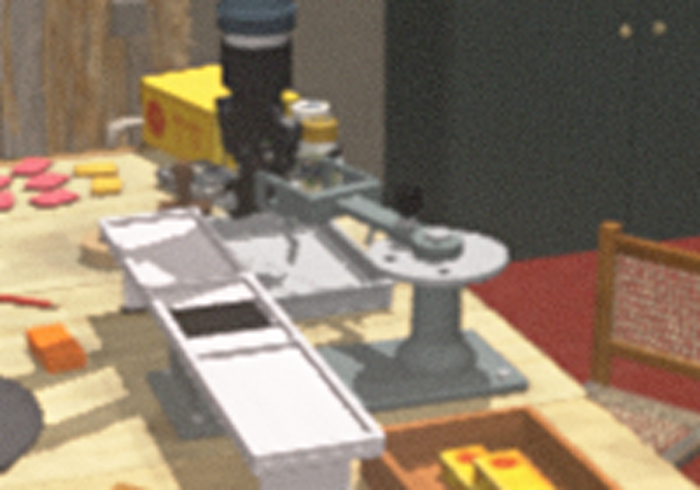

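```bash
python3 -m jog '[0,-0.008,0.006,0,0,0,1, 0,-0.007,0.005,0,0,0,1, 0,0,0,0,0,0,1, 0.012,0,0,0,0,0,1, 0.012,0,0,0,0,0,1, 0.012,0,0,0,0,0,1, 0.012,0,0,0,0,0,1, 0,0,0,0,0,0,1, 0,0,0,0,0,0,1, 0,0,0,0,0,0,1]' 60
python3 - <<'E'
from h import *
rol();go([0,0,0],np.radians(103.8))
E
```

```text
time: 65.1
ee_pos: [0.589, 0.292, 0.0123]
eef_rot: [-0.554, 0.439, 0.559, 0.434]
contact_force: [-0.4, 0.4, -3.7]
grip_width: 0.449
fwd 109.3 up -88.3 side 14.3 F [-0.4  0.4 -3.7] w 0.449
pos [0.589  0.292  0.0123] d tool mm [  18.1  641.5 -142.8] rv deg [ 0.02  0.03 -0.52]
```

```bash
python3 -m jog '[0.004,0,0,0,0,0,1, 0.002,0,0,0,0,0,1, 0,0,0,0,0,0,1, 0.002,0,0,0,0,0,1, 0,0,0,0,0,0,1, 0,0,0,0,0,0,1, 0,0,0,0,0,0,1, 0,0,0,0,0,0,1, 0,0,0,0,0,0,1, 0,0,0,0,0,0,1]' 60
python3 - <<'E'
from h import *
rol()
E
```

```text
time: 66.1
ee_pos: [0.5906, 0.2924, 0.0061]
eef_rot: [-0.555, 0.437, 0.558, 0.435]
contact_force: [-0.3, 0.3, -2.8]
grip_width: 0.451
fwd 109.4 up -94.5 side 15.9 F [-0.3  0.3 -2.8] w 0.451
```

Lower another 2 mm, then release and lift.

```bash
python3 -m jog '[0.003,0,0,0,0,0,1, 0.002,0,0,0,0,0,1, 0,0,0,0,0,0,1, 0,0,0,0,0,0,0.85, 0,0,0,0,0,0,0.5, 0,0,0,0,0,0,0.4, 0,0,0,0,0,0,0.35, 0,0,0,0,0,0,0.35, 0,0,0,0,0,0,0.35, 0,0,0,0,0,0,0.35]' 30
python3 - <<'E'
from h import *
rol();save(get_image('wrist'),'w50.png')
E
```

```text
time: 67.1
ee_pos: [0.5927, 0.2931, 0.0054]
eef_rot: [-0.557, 0.436, 0.557, 0.437]
contact_force: [-1.0, -0.0, 0.7]
grip_width: 0.649
fwd 109.5 up -95.2 side 18.2 F [-1.  -0.   0.7] w 0.649
```

View pics/w50.png

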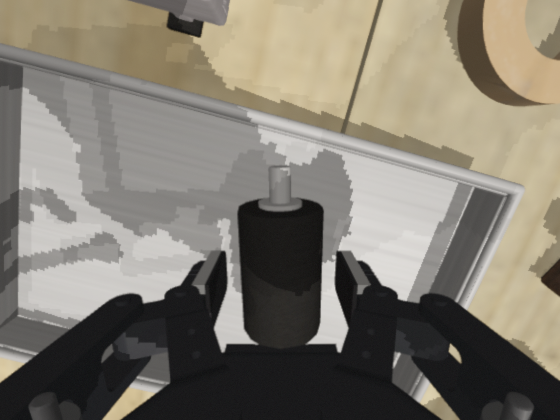

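```bash
python3 -m jog '[-0.02,0,0,0,0,0,0.35, -0.04,0,0,0,0,0,0.35, -0.05,0,0,0,0,0,0.35, -0.05,0,0,0,0,0,0.35, -0.04,0,0,0,0,0,0.35, -0.02,0,0,0,0,0,0.35, 0,0,0,0,0,0,0.35, 0,0,0,0,0,0,0.35, 0,0,0,0,0,0,0.35, 0,0,0,0,0,0,0.35]' 30
python3 - <<'E'
from h import *
rol();save(get_image('wrist'),'w51.png');save(get_image('top'),'t51.png',(115,265,130,440),2.5)
go(armpt(-1.309,-.205+.018-.069,.066,.22),np.radians(13.8))
E
```

```text
time: 68.15
ee_pos: [0.59, 0.292, 0.2278]
eef_rot: [-0.554, 0.439, 0.559, 0.434]
contact_force: [-0.0, 0.1, -0.3]
grip_width: 0.65
fwd 109.1 up 127.2 side 15.2 F [-0.   0.1 -0.3] w 0.65
pos [0.5899 0.292  0.2277] d tool mm [  7.2 -51.3 -56. ] rv deg [90.02 -0.41 -0.45]
```

View pics/w51.png

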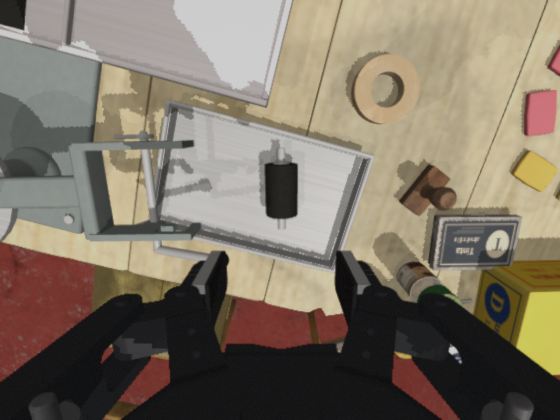

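View pics/t51.png

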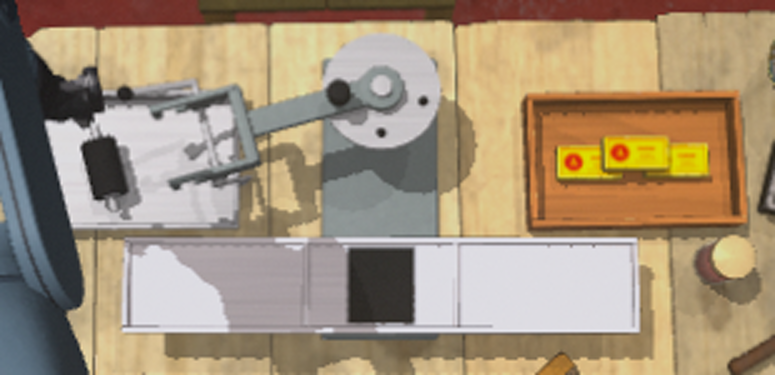

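```bash
python3 -m jog '[0,-0.025,-0.028,0,0,0,0.6, 0,-0.026,-0.028,0,0,0,0.6, 0,0,0,8.5,0,0,0.6, 0,0,0,8.5,0,0,0.6, 0,0,0,8.5,0,0,0.6, 0,0,0,8.5,0,0,0.6, 0,0,0,8.5,0,0,0.6, 0,0,0,8.5,0,0,0.6, 0,0,0,8.5,0,0,0.6, 0,0,0,8.5,0,0,0.6]' 40
python3 -m jog '[0,0,0,8.5,0,0,0.6, 0,0,0,8.5,0,0,0.6, 0,0,0,5,0,0,0.6, 0,0,0,0,0,0,0.6, 0,0,0,0,0,0,0.6, 0,0,0,0,0,0,0.6, 0,0,0,0,0,0,0.6, 0,0,0,0,0,0,0.6, 0,0,0,0,0,0,0.6, 0,0,0,0,0,0,0.6]' 40
python3 - <<'E'
from h import *
save(get_image('wrist'),'w52.png')
B=armpt(-1.309,-.187-.0693,.066,.127);print(B)
go([*B[:2],.15],np.radians(13.8)); print(proj(B,'wrist'))
E
```

```text
time: 69.25
ee_pos: [0.6515, 0.2469, 0.2125]
eef_rot: [-0.213, 0.685, 0.215, 0.663]
contact_force: [-0.1, 0.5, 0.9]
grip_width: 0.395
time: 70.25
ee_pos: [0.6494, 0.2463, 0.205]
eef_rot: [-0.082, 0.717, 0.079, 0.687]
contact_force: [1.0, 0.5, -1.0]
grip_width: 0.401
[0.65295955 0.25014492 0.127     ]
pos [0.6494 0.2463 0.205 ] d tool mm [54.8  2.8  6.7] rv deg [-0.75 -2.44 -0.09]
[[289.69637201 214.69752204]]
```

View pics/w52.png

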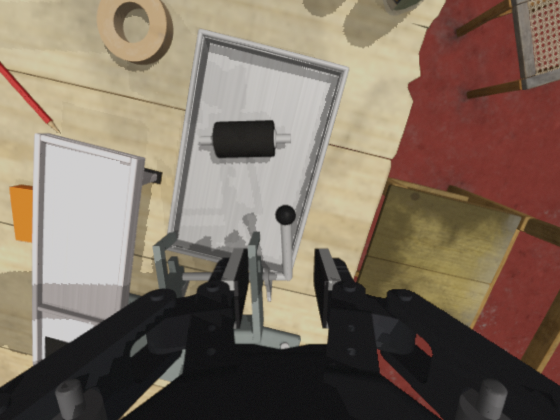

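```bash
python3 -m jog '[0.01,0.003,0.004,-0.7,-2.4,0,0.6, 0.025,0,0,0,0,0,0.6, 0.025,0,0,0,0,0,0.6, 0.015,0,0,0,0,0,0.6, 0,0,0,0,0,0,0.6, 0,0,0,0,0,0,0.6, 0,0,0,0,0,0,0.6, 0,0,0,0,0,0,0.6, 0,0,0,0,0,0,0.6, 0,0,0,0,0,0,0.6]' 60
python3 - <<'E'
from h import *
save(get_image('wrist'),'w53.png')
go([.650,.2495,.104],np.radians(13.8))
E
```

```text
time: 71.3
ee_pos: [0.6558, 0.251, 0.1342]
eef_rot: [-0.084, 0.698, 0.086, 0.706]
contact_force: [0.4, 0.4, 0.4]
grip_width: 0.405
pos [0.6558 0.251  0.1342] d tool mm [30.2 -0.1 -6.4] rv deg [ 0.02  0.69 -0.06]
```

View pics/w53.png

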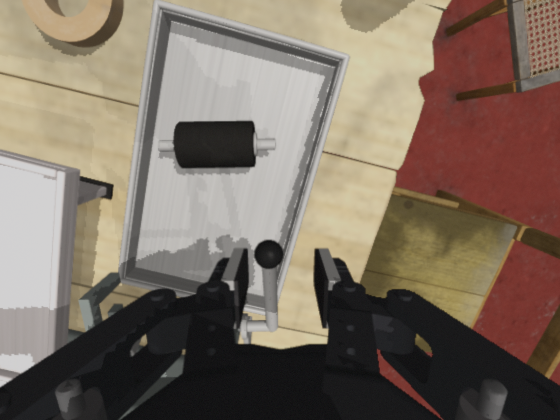

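```bash
python3 -m jog '[0.008,0,-0.006,0,0.7,0,0.6, 0.012,0,0,0,0,0,0.6, 0.008,0,0,0,0,0,0.6, 0,0,0,0,0,0,0.6, 0,0,0,0,0,0,0.6, 0,0,0,0,0,0,0.6, 0,0,0,0,0,0,0.6, 0,0,0,0,0,0,0.6, 0,0,0,0,0,0,0.6, 0,0,0,0,0,0,0.6]' 60
python3 - <<'E'
from h import *
save(get_image('wrist'),'w54.png')
go([.650,.2495,.104],np.radians(13.8))
E
```

```text
time: 72.35
ee_pos: [0.6494, 0.2495, 0.1036]
eef_rot: [-0.085, 0.703, 0.085, 0.701]
contact_force: [0.2, -0.1, -0.5]
grip_width: 0.4
pos [0.6495 0.2495 0.1036] d tool mm [-0.4 -0.2  0.5] rv deg [ 0.02 -0.09 -0.06]
```

View pics/w54.png

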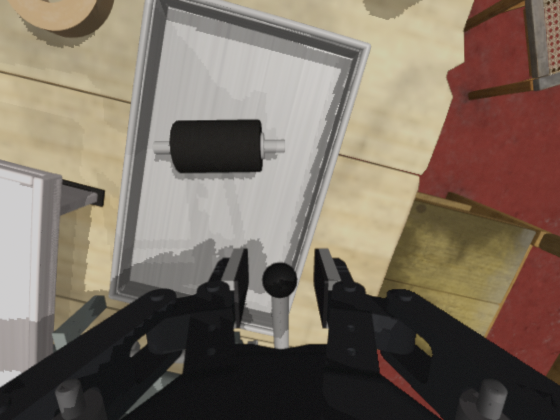

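```bash
python3 -m jog '[0,0,0,0,0,0,1, 0,0,0,0,0,0,1, 0,0,0,0,0,0,1, 0,0,0,0,0,0,1, 0,0,0,0,0,0,1, -0.0068,-0.0032,0,0,0,0,1, -0.0064,-0.0039,0,0,0,0,1, -0.006,-0.0045,0,0,0,0,1, 0,0,0,0,0,0,1, 0,0,0,0,0,0,1]' 60
python3 - <<'E'
from h import *
lev(T0=armpt(-1.309,-.112,.064,.076))
save(get_image('wrist'),'w55.png');go([0,0,0],np.radians(13.8))
E
```

```text
time: 73.4
ee_pos: [0.6509, 0.2378, 0.1214]
eef_rot: [-0.085, 0.704, 0.086, 0.7]
contact_force: [1.7, 3.5, -6.0]
grip_width: 0.159
phi 2.475 r 73.5 side -3.0 fwd 57.8 up 45.4 F [ 1.7  3.5 -6. ] w 0.159
pos [0.6509 0.2378 0.1214] d tool mm [ 125.4  -75.  -688.3] rv deg [ 0.09 -0.35 -0.15]
```

View pics/w55.png

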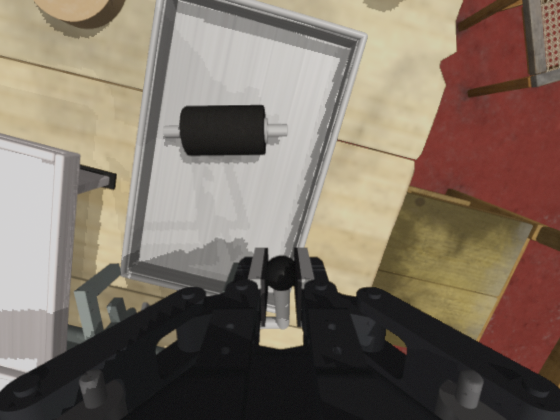

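```bash
python3 -m jog '[-0.0055,-0.005,0,0,-0.3,0,1, -0.005,-0.0056,0,0,0,0,1, -0.0044,-0.0061,0,0,0,0,1, 0,0,0,0,0,0,1, -0.0038,-0.0065,0,0,0,0,1, -0.0031,-0.0068,0,0,0,0,1, 0,0,0,0,0,0,1, 0,0,0,0,0,0,1, 0,0,0,0,0,0,1, 0,0,0,0,0,0,1]' 60
python3 - <<'E'
from h import *
lev(T0=armpt(-1.309,-.112,.064,.076))
save(get_image('wrist'),'w56.png');go([0,0,0],np.radians(13.8))
E
```

```text
time: 74.45
ee_pos: [0.661, 0.1986, 0.1483]
eef_rot: [-0.087, 0.701, 0.082, 0.703]
contact_force: [0.5, -0.3, 0.0]
grip_width: -0.002
phi 1.806 r 74.3 side -2.5 fwd 17.4 up 72.3 F [ 0.5 -0.3  0. ] w -0.002
pos [0.661  0.1987 0.1483] d tool mm [ 147.4  -35.7 -689.5] rv deg [-0.13  0.1   0.43]
```

View pics/w56.png

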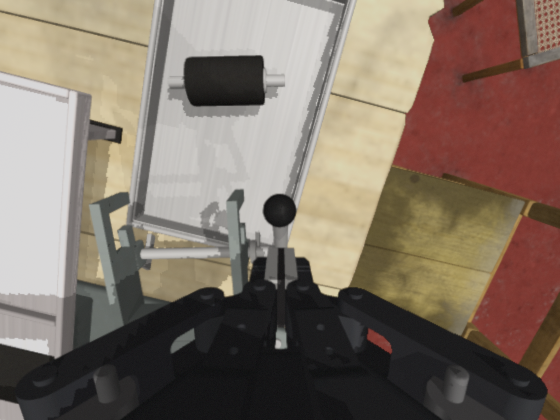

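```bash
python3 - <<'E'
from h import *
print(ballphi((281,211),camera_params('wrist')))
E
python3 -m jog '[-0.03,0,0,0,0,0.4,1, -0.02,0,0,0,0,0,1, 0,0.03,0,0,0,0,1, 0,0.03,0,0,0,0,1, 0,0.03,0,0,0,0,1, 0,0,0,0,0,0,1, 0,0,0,0,0,0,1, 0,0,0,0,0,0,1, 0,0,0,0,0,0,1, 0,0,0,0,0,0,1]' 40
python3 - <<'E'
from h import *
lev(T0=armpt(-1.309,-.112,.064,.076));go([0,0,0],np.radians(13.8))
save(get_image('wrist'),'w57.png')
E
```

```text
(np.float64(7.574779325986625), np.float64(2.25), array([0.65825182, 0.22859836, 0.15635549]))
time: 75.5
ee_pos: [0.6379, 0.2888, 0.1987]
eef_rot: [-0.084, 0.703, 0.084, 0.702]
contact_force: [0.8, 0.4, -0.4]
grip_width: 0.001
phi 2.304 r 165.1 side -3.4 fwd 110.4 up 122.7 F [ 0.8  0.4 -0.4] w 0.001
pos [0.6379 0.2888 0.1987] d tool mm [ 199.8 -129.8 -687.8] rv deg [-0.13 -0.09  0.01]
```

View pics/w57.png

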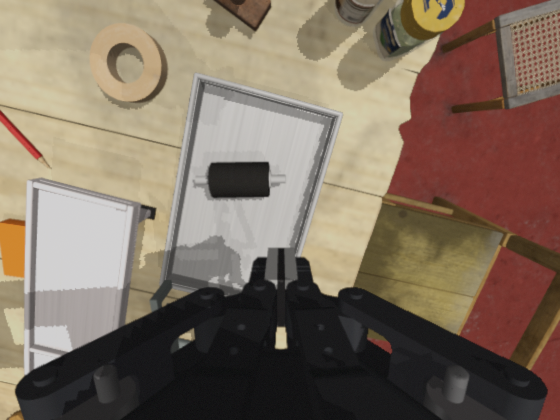

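```bash
python3 -m jog '[0.02,0,0.004,0,0,0,1, 0.02,0,0,0,0,0,1, 0.016,0,0,0,0,0,1, 0,0,0,0,0,0,1, 0,0,0,0,0,0,1, 0,0,0,0,0,0,1, 0,0,0,0,0,0,1, 0,0,0,0,0,0,1, 0,0,0,0,0,0,1, 0,0,0,0,0,0,1]' 40
python3 - <<'E'
from h import *
lev(T0=armpt(-1.309,-.112,.064,.076));go([0,0,0],np.radians(13.8))
E
python3 -m jog '[0,-0.012,0,0,0,0,1, 0,-0.014,0,0,0,0,1, 0,-0.014,0,0,0,0,1, 0,-0.014,0,0,0,0,1, 0,-0.014,0,0,0,0,1, 0,-0.014,0,0,0,0,1, 0,-0.012,0,0,0,0,1, 0,0,0,0,0,0,1, 0,0,0,0,0,0,1, 0,0,0,0,0,0,1]' 40
python3 - <<'E'
from h import *
lev(T0=armpt(-1.309,-.112,.064,.076));go([0,0,0],np.radians(13.8))
save(get_image('wrist'),'w58.png')
E
```

```text
time: 76.55
ee_pos: [0.6461, 0.2863, 0.1467]
eef_rot: [-0.082, 0.7, 0.082, 0.705]
contact_force: [0.0, -0.7, 0.2]
grip_width: -0.001
phi 2.553 r 127.5 side 4.0 fwd 106.1 up 70.7 F [ 0.  -0.7  0.2] w -0.001
pos [0.6461 0.2863 0.1467] d tool mm [ 141.9 -129.2 -695.8] rv deg [-0.44  0.4   0.03]
time: 77.55
ee_pos: [0.6802, 0.2051, 0.1678]
eef_rot: [-0.071, 0.684, 0.094, 0.72]
contact_force: [0.5, 2.0, 1.3]
grip_width: 0.005
phi 1.776 r 93.7 side 17.7 fwd 19.1 up 91.8 F [0.5 2.  1.3] w 0.005
pos [0.6802 0.2051 0.1678] d tool mm [ 128.2  -44.9 -717.2] rv deg [-0.32  3.09 -1.5 ]
```

View pics/w58.png

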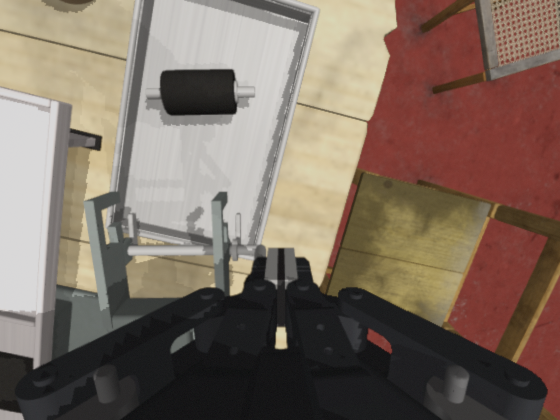

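```bash
python3 -m jog '[-0.03,0,0,-0.3,3,-1.5,1, -0.02,0,0,0,0,0,1, 0,-0.03,-0.008,0,0,0,1, 0,-0.03,-0.008,0,0,0,1, 0,-0.03,0,0,0,0,1, 0,0,0,0,0,0,1, 0,0,0,0,0,0,1, 0,0,0,0,0,0,1, 0,0,0,0,0,0,1, 0,0,0,0,0,0,1]' 40
python3 - <<'E'
from h import *
lev(T0=armpt(-1.309,-.112,.064,.076));go([0,0,0],np.radians(13.8))
save(get_image('wrist'),'w59.png')
E
```

```text
time: 78.6
ee_pos: [0.6801, 0.111, 0.2101]
eef_rot: [-0.088, 0.708, 0.085, 0.695]
contact_force: [0.1, -0.1, 0.0]
grip_width: -0.002
phi 1.076 r 152.3 side -4.8 fwd -72.3 up 134.1 F [ 0.1 -0.1  0. ] w -0.002
pos [0.6801 0.111  0.2101] d tool mm [ 222.6   57.6 -682.8] rv deg [ 0.23 -1.05  0.1 ]
```

View pics/w59.png

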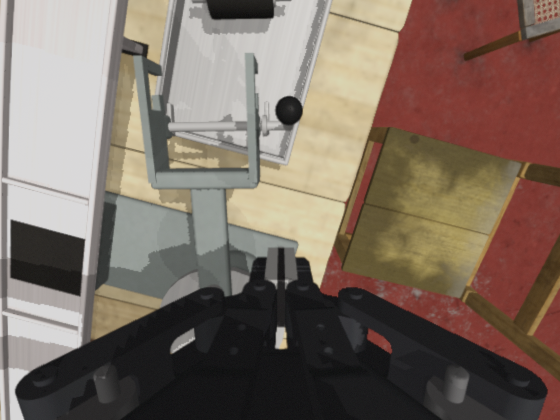

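Run:
```python
from h import *
p=camera_params('wrist')
print(ballphi((288.5,110),p), proj(armpt(-1.309,-.187,.066,.098),'wrist',p))
B=ballphi((288.5,110),p)[2]
go([*B[:2],.22],np.radians(13.8))
```

```text
(np.float64(4.371728937512129), np.float64(1.679), array([0.66755774, 0.19071092, 0.17256138])) [[290.85984286 125.43704008]]
pos [0.6801 0.1112 0.2101] d tool mm [-10.1  80.2   7. ] rv deg [ 0.24 -1.05  0.1 ]
```

```bash
python3 -m jog '[-0.01,0,0,0,-1,0,0.88, 0,0.03,0.001,0,0,0,0.88, 0,0.03,0.001,0,0,0,0.88, 0,0.03,0.001,0,0,0,0.88, 0,0.03,0.001,0,0,0,0.88, 0,0,0,0,0,0,0.88, 0,0,0,0,0,0,0.88, 0,0,0,0,0,0,0.88, 0,0,0,0,0,0,0.88, 0,0,0,0,0,0,0.88]' 40
python3 - <<'E'
from h import *
lev(T0=armpt(-1.309,-.112,.064,.076));go([0,0,0.15],np.radians(13.8))
E
```

```text
time: 79.65
ee_pos: [0.6554, 0.2329, 0.2274]
eef_rot: [-0.087, 0.697, 0.086, 0.706]
contact_force: [0.7, 0.1, -0.9]
grip_width: 0.12
phi 1.901 r 160.0 side 0.2 fwd 51.9 up 151.4 F [ 0.7  0.1 -0.9] w 0.12
pos [0.6554 0.2329 0.2274] d tool mm [  69.2  -66.3 -693.2] rv deg [0.27 0.69 0.13]
```

```bash
python3 -m jog '[0.025,0,0,0,0.7,0,0.88, 0.025,0,0,0,0,0,0.88, 0.023,0,0,0,0,0,0.88, 0,0,0,0,0,0,0.88, 0,0,0,0,0,0,0.88, 0,0,0,0,0,0,0.88, 0,0,0,0,0,0,0.88, 0,0,0,0,0,0,0.88, 0,0,0,0,0,0,0.88, 0,0,0,0,0,0,0.88]' 40
python3 - <<'E'
from h import *
lev(T0=armpt(-1.309,-.112,.064,.076));go([0,0,0.15],np.radians(13.8))
save(get_image('wrist'),'w60.png')
E
```

```text
time: 80.65
ee_pos: [0.6611, 0.2281, 0.1598]
eef_rot: [-0.085, 0.698, 0.083, 0.706]
contact_force: [-0.6, 0.1, -0.4]
grip_width: 0.12
phi 2.072 r 95.6 side 4.7 fwd 46.0 up 83.8 F [-0.6  0.1 -0.4] w 0.12
pos [0.6611 0.2281 0.1598] d tool mm [   2.4  -65.2 -696.4] rv deg [-0.12  0.63  0.22]
```

```bash
python3 -m jog '[0.006,0,-0.0055,0,0.6,0.2,0.88, 0,0,0,0,0,0,0.88, 0,-0.009,0,0,0,0,0.88, 0,-0.009,0,0,0,0,0.88, 0,-0.009,0,0,0,0,0.88, 0,-0.009,0,0,0,0,0.88, 0,0,0,0,0,0,0.88, 0,0,0,0,0,0,0.88, 0,0,0,0,0,0,0.88, 0,0,0,0,0,0,0.88]' 40
python3 - <<'E'
from h import *
lev(T0=armpt(-1.309,-.112,.064,.076));go([0,0,0.15],np.radians(13.8))
save(get_image('wrist'),'w61.png')
E
```

```text
time: 81.7
ee_pos: [0.6652, 0.1906, 0.154]
eef_rot: [-0.083, 0.701, 0.086, 0.703]
contact_force: [0.1, 2.2, 1.3]
grip_width: 0.119
phi 1.681 r 78.4 side -0.3 fwd 8.6 up 78.0 F [0.1 2.2 1.3] w 0.119
pos [0.6652 0.1906 0.154 ] d tool mm [   2.1  -27.8 -691.4] rv deg [-0.11  0.14 -0.21]
```

View pics/w61.png

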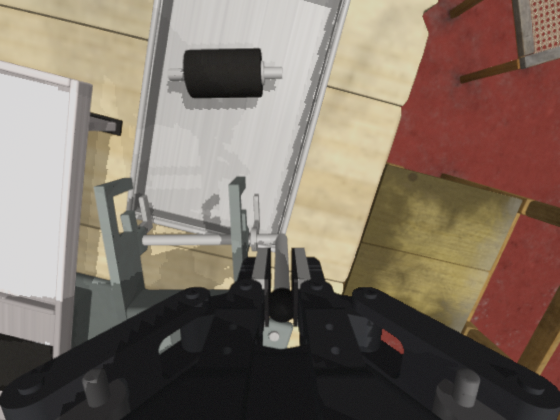

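```bash
python3 -m jog '[0,-0.009,0,0,0,0,0.88, 0.001,-0.009,0,0,0,0,0.88, 0.002,-0.009,0,0,0,0,0.88, 0.003,-0.009,0,0,0,0,0.88, 0.004,-0.008,0,0,0,0,0.88, 0,0,0,0,0,0,0.88, 0,0,0,0,0,0,0.88, 0,0,0,0,0,0,0.88, 0,0,0,0,0,0,0.88, 0,0,0,0,0,0,0.88]' 40
python3 - <<'E'
from h import *
lev(T0=armpt(-1.309,-.112,.064,.076));go([0,0,0.15],np.radians(13.8))
save(get_image('wrist'),'w62.png')
E
```

```text
time: 82.75
ee_pos: [0.6749, 0.1516, 0.1416]
eef_rot: [-0.082, 0.702, 0.089, 0.702]
contact_force: [1.2, 1.7, -1.8]
grip_width: 0.118
phi 1.121 r 72.8 side -0.2 fwd -31.6 up 65.6 F [ 1.2  1.7 -1.8] w 0.118
pos [0.6749 0.1516 0.1416] d tool mm [  -9.6   15.7 -691.5] rv deg [ 0.16  0.11 -0.55]
```

View pics/w62.png

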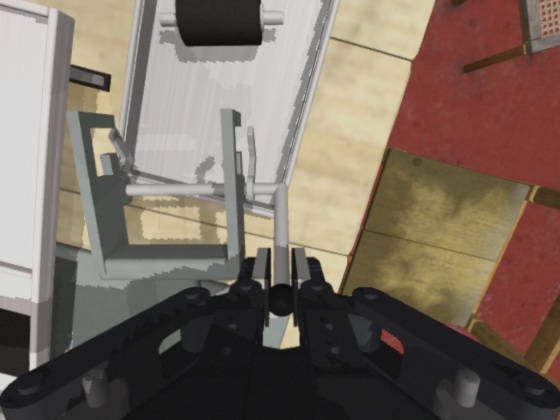

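```bash
python3 -m jog '[0,0.01,0,0,0,-0.5,0.9, -0.03,0,0,0,0,0,0.9, -0.02,0,0,0,0,0,0.9, 0,-0.018,0,0,0,0,0.9, 0,-0.018,0,0,0,0,0.9, 0,0,0,0,0,0,0.9, 0,0,0,0,0,0,0.9, 0,0,0,0,0,0,0.9, 0,0,0,0,0,0,0.9, 0,0,0,0,0,0,0.9]' 40
python3 - <<'E'
from h import *
lev(T0=armpt(-1.309,-.112,.064,.076));go([0,0,0.15],np.radians(13.8))
save(get_image('wrist'),'w63.png')
E
```

```text
time: 83.8
ee_pos: [0.6775, 0.1223, 0.1882]
eef_rot: [-0.087, 0.705, 0.083, 0.699]
contact_force: [-0.5, -0.0, -0.9]
grip_width: 0.104
phi 1.075 r 127.6 side -4.6 fwd -60.8 up 112.2 F [-0.5 -0.  -0.9] w 0.104
pos [0.6775 0.1223 0.1882] d tool mm [  45.1   43.5 -686.7] rv deg [ 0.03 -0.59  0.26]
```

View pics/w63.png

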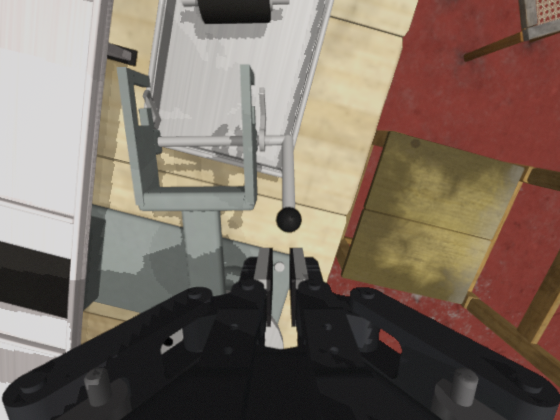

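Run:
```python
from h import *
print(ballphi((288.5,218),camera_params('wrist')))
```

```text
(np.float64(2.3827499509146195), np.float64(0.896), array([0.68066614, 0.13734237, 0.15656257]))
```

```bash
python3 -m jog '[0,0.006,0.004,0,-0.6,0.3,0.9, 0.012,0,0,0,0,0,0.9, 0.012,-0.002,0,0,0,0,0.9, 0.012,-0.004,0,0,0,0,0.9, 0.012,-0.004,0,0,0,0,0.9, 0,0,0,0,0,0,0.9, 0,0,0,0,0,0,0.9, 0,0,0,0,0,0,0.9, 0,0,0,0,0,0,0.9, 0,0,0,0,0,0,0.9]' 40
python3 - <<'E'
from h import *
lev(T0=armpt(-1.309,-.112,.064,.076));go([0,0,0.15],np.radians(13.8))
save(get_image('wrist'),'w64.png')
E
```

```text
time: 84.85
ee_pos: [0.6855, 0.1121, 0.1403]
eef_rot: [-0.089, 0.699, 0.081, 0.705]
contact_force: [-0.2, -0.3, 4.7]
grip_width: 0.1
phi 0.725 r 96.9 side 0.6 fwd -72.5 up 64.3 F [-0.2 -0.3  4.7] w 0.1
pos [0.6855 0.1121 0.1403] d tool mm [ -14.7   55.  -692.3] rv deg [0.04 0.36 0.7 ]
```

View pics/w64.png

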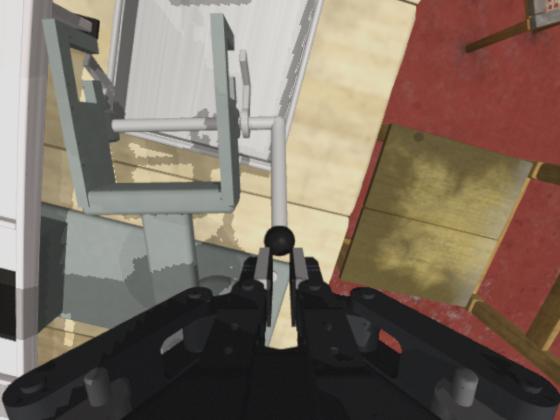

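```bash
python3 -m jog '[-0.006,0.004,0,0,0.3,0.7,0.9, 0,0.007,0,0,0,0,0.9, 0.008,0,0,0,0,0,0.9, 0.01,0,0,0,0,0,0.9, 0.01,-0.001,0,0,0,0,0.9, 0.01,-0.002,0,0,0,0,0.9, 0.01,-0.002,0,0,0,0,0.9, 0,0,0,0,0,0,0.9, 0,0,0,0,0,0,0.9, 0,0,0,0,0,0,0.9]' 40
python3 - <<'E'
from h import *
lev(T0=armpt(-1.309,-.112,.064,.076));go([0,0,0.15],np.radians(13.8))
save(get_image('wrist'),'w65.png')
E
```

```text
time: 85.9
ee_pos: [0.6847, 0.1149, 0.0986]
eef_rot: [-0.089, 0.701, 0.083, 0.703]
contact_force: [-0.2, -0.9, 1.8]
grip_width: 0.098
phi 0.314 r 73.1 side 0.6 fwd -69.6 up 22.6 F [-0.2 -0.9  1.8] w 0.098
pos [0.6847 0.1149 0.0986] d tool mm [ -53.    53.5 -692.1] rv deg [0.19 0.09 0.55]
```

View pics/w65.png

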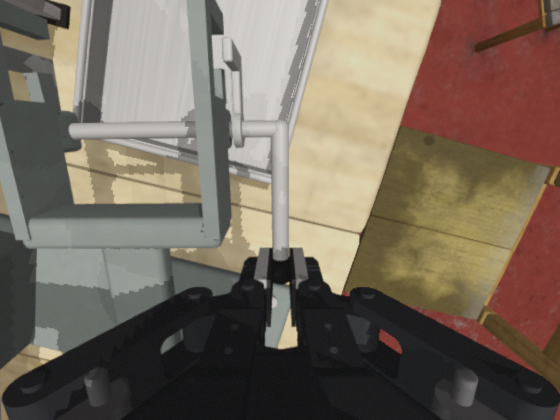

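```bash
python3 -m jog '[0.006,0,0,0,0,0.5,0.9, 0.006,0,0,0,0,0,0.9, 0.006,0,0,0,0,0,0.9, 0.004,0,0,0,0,0,0.9, 0,0,0,0,0,0,0.9, -0.03,0,0,0,0,0,0.9, -0.04,-0.02,-0.01,0,0,0,0.9, -0.04,-0.03,-0.02,0,0,0,0.7, 0,-0.02,-0.03,0,0,0,0.45, 0,0,0,0,0,0,0.45]' 40
python3 - <<'E'
from h import *
lev(T0=armpt(-1.309,-.112,.064,.076));go([0,0,0.15],np.radians(13.8))
save(get_image('wrist'),'w66.png')
E
```

```text
time: 86.95
ee_pos: [0.6446, 0.0336, 0.2072]
eef_rot: [-0.089, 0.695, 0.088, 0.708]
contact_force: [0.6, 0.1, -1.1]
grip_width: 0.546
phi 0.757 r 191.2 side -57.7 fwd -139.0 up 131.2 F [ 0.6  0.1 -1.1] w 0.546
pos [0.6446 0.0336 0.2072] d tool mm [  45.   127.3 -633.8] rv deg [0.54 1.06 0.23]
```

View pics/w66.png

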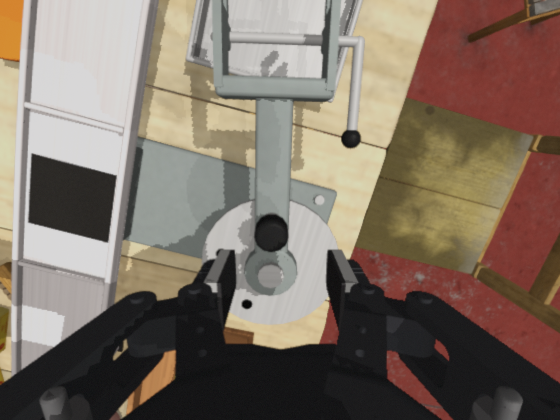

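Run:
```python
from h import *
p=camera_params('wrist')
for f in (-.05,0,.1,.15,.2,.3): print(f,proj(armpt(-1.309,-.187+.075*np.cos(f),.066,.098+.075*np.sin(f)),'wrist',p),proj(armpt(-1.309,-.187,.066,.098),'wrist',p))
K0=armpt(-1.309,-.045,0,.162);print(K0,proj(K0,'wrist',p));go([*K0[:2],.16],np.radians(13.8))
im=get_image('wrist');save(im,'w67.png',(100,160,320,400),8)
```

```text
-0.05 [[343.61119912 136.08783725]] [[350.42125251  40.10616499]]
0 [[344.59450401 136.31266283]] [[350.42125251  40.10616499]]
0.1 [[346.68836499 136.09108482]] [[350.42125251  40.10616499]]
0.15 [[347.79831895 135.62506139]] [[350.42125251  40.10616499]]
0.2 [[348.94958033 134.90887927]] [[350.42125251  40.10616499]]
0.3 [[351.37256608 132.68572071]] [[350.42125251  40.10616499]]
[0.63926613 0.02920108 0.162     ] [[266.29660995 235.52495333]]
pos [0.6468 0.0348 0.2083] d tool mm [48.1 -3.3 -9.8] rv deg [0.56 1.29 0.25]
```

View pics/w67.png

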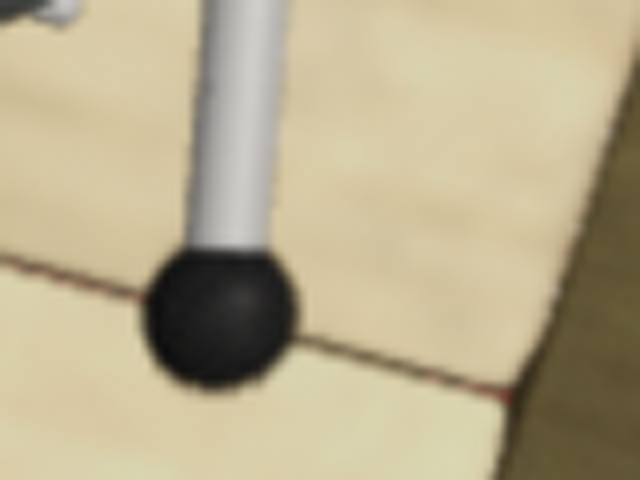

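```bash
python3 -m jog '[0.005,-0.004,-0.009,0.5,1.3,0.2,0.45, 0.02,0,0,0,0,0,0.45, 0.018,0,0,0,0,0,0.45, 0,0,0,0,0,0,0.45, 0,0,0,0,0,0,0.45, 0,0,0,0,0,0,0.45, 0,0,0,0,0,0,0.45, 0,0,0,0,0,0,0.45, 0,0,0,0,0,0,0.45, 0,0,0,0,0,0,0.45]' 60
python3 - <<'E'
from h import *
go([.638,.0303,.1365],np.radians(13.8))
save(get_image('wrist'),'w68.png')
E
```

```text
time: 88.05
ee_pos: [0.6406, 0.034, 0.1607]
eef_rot: [-0.086, 0.704, 0.088, 0.699]
contact_force: [-0.5, -0.5, -0.3]
grip_width: 0.549
pos [0.6406 0.034  0.1607] d tool mm [24.3 -3.1 -3.2] rv deg [ 0.33 -0.37 -0.19]
```

View pics/w68.png

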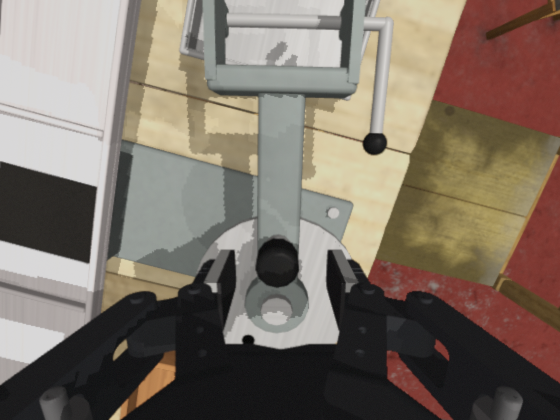

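```bash
python3 -m jog '[0.004,-0.003,-0.002,0.3,-0.4,0,0.45, 0.01,0,0,0,0,0,0.45, 0.009,0,0,0,0,0,0.45, 0,0,0,0,0,0,0.45, 0,0,0,0,0,0,1, 0,0,0,0,0,0,1, 0,0,0,0,0,0,1, 0,0,0,0,0,0,1, 0,0,0,0,0,0,1, 0,0,0,0,0,0,1]' 60
python3 - <<'E'
from h import *
arm();go([.638,.0303,.1365],np.radians(13.8))
save(get_image('wrist'),'w69.png')
E
```

```text
time: 89.1
ee_pos: [0.6391, 0.0302, 0.1355]
eef_rot: [-0.084, 0.702, 0.086, 0.702]
contact_force: [0.7, -0.4, -1.5]
grip_width: 0.27
z 0.1355 r mm 46.1 theta -75.1 tool yaw 13.8 F [ 0.7 -0.4 -1.5] w 0.27
pos [0.6391 0.0302 0.1355] d tool mm [-1.   0.3 -1. ] rv deg [-0.01  0.05 -0.19]
```

View pics/w69.png

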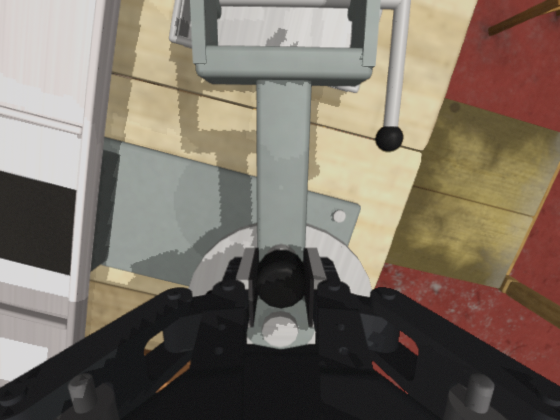

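```bash
python3 -m jog '[-0.005,0,0,0,0,0,1, -0.005,0,0,0,0,0,1, -0.004,0,0,0,0,0,1, -0.002,0,0,0,0,0,1, 0,-0.0002,-0.0047,-6,0,0,1, 0,-0.0002,-0.0047,-6,0,0,1, 0,-0.0002,-0.0047,-6,0,0,1, 0,0,0,0,0,0,1, 0,0,0,0,0,0,1, 0,0,0,0,0,0,1]' 60
python3 - <<'E'
from h import *
arm()
E
```

```text
time: 90.15
ee_pos: [0.6247, 0.0245, 0.1473]
eef_rot: [-0.193, 0.681, 0.197, 0.678]
contact_force: [2.7, -0.4, -8.3]
grip_width: 0.27
z 0.1473 r mm 46.5 theta -55.8 tool yaw 32.1 F [ 2.7 -0.4 -8.3] w 0.27
```

```bash
python3 -m jog '[-0.0005,-0.0002,-0.0047,-6,0,0,1, -0.0005,-0.0002,-0.0047,-6,0,0,1, 0,-0.0002,-0.0047,-6,0,0,1, 0,-0.0002,-0.0047,-6,0,0,1, 0,-0.0002,-0.0047,-6,0,0,1, 0,-0.0002,-0.0047,-6,0,0,1, 0,-0.0002,-0.0047,-6,0,0,1, 0,0,0,0,0,0,1, 0,0,0,0,0,0,1, 0,0,0,0,0,0,1]' 60
python3 - <<'E'
from h import *
arm()
E
```

```text
time: 91.15
ee_pos: [0.6039, -0.0026, 0.1473]
eef_rot: [-0.424, 0.566, 0.43, 0.561]
contact_force: [2.1, -1.2, -8.1]
grip_width: 0.267
z 0.1473 r mm 47.6 theta -13.3 tool yaw 74.4 F [ 2.1 -1.2 -8.1] w 0.267
```

```bash
python3 -m jog '[0,-0.0002,-0.0042,-5,0,0,1, 0,-0.0001,-0.0042,-5,0,0,1, 0.001,0,0,0,0,0,1, 0.001,0,-0.0008,-1,0,0,1, 0.001,0,-0.0008,-1,0,0,1, 0.001,0,-0.0008,-1,0,0,1, 0.001,0,-0.0008,-1,0,0,1, 0.001,0,-0.0005,-0.5,0,0,1, 0.001,0,0,0,0,0,1, 0.001,0,0,0,0,0,1]' 60
python3 - <<'E'
from h import *
arm();go([0.6014,-0.0148,.1361],np.radians(88.8))
E
```

```text
time: 92.15
ee_pos: [0.6021, -0.014, 0.1396]
eef_rot: [-0.491, 0.508, 0.498, 0.503]
contact_force: [0.5, -1.5, -4.9]
grip_width: 0.262
z 0.1396 r mm 47.9 theta 0.6 tool yaw 88.7 F [ 0.5 -1.5 -4.9] w 0.262
pos [ 0.6021 -0.014   0.1396] d tool mm [ 3.5  0.6 -0.8] rv deg [-0.07  0.08 -0.63]
```

Plunger at about 4 mm, entering the hole. I'll lower it the rest of the way and release.

```bash
python3 -m jog '[0.002,0,-0.0005,0,0,0,1, 0.002,0,0,0,0,0,1, 0.002,0,0,0,0,0,1, 0,0,0,0,0,0,1, 0,0,0,0,0,0,0.45, 0,0,0,0,0,0,0.45, 0,0,0,0,0,0,0.45, 0,0,0,0,0,0,0.45, -0.02,0,0,0,0,0,0.45, -0.04,0,0,0,0,0,0.45]' 60
python3 -m jog '[-0.04,0,0,0,0,0,0.45, -0.04,0.02,0,0,0,0,0.45, -0.02,0.04,0,0,0,0,0.45, 0,0.04,0,0,0,0,0.45, 0,0.04,0,0,0,0,0.45, 0,0.03,0,0,0,0,0.45, 0,0,0,0,0,0,0.45, 0,0,0,0,0,0,0.45, 0,0,0,0,0,0,0.45, 0,0,0,0,0,0,0.45]' 60
python3 - <<'E'
from h import *
arm()
im=get_image('wrist');save(im,'w70.png')
c=get_image('side');save(c,'s70.png',(130,270,200,400),3.5)
save(get_image('top'),'t70.png',(115,265,130,440),2.5)
b=camera_params('side');u=proj([0.6045,-.0142,.153],'side',b)[0];x,y=int(u[0]),int(u[1])
g=c[y-14:y+14,x-6:x+7].astype(int).sum(2); print(y-14); print(g.min(1))
E
```

```text
time: 93.15
ee_pos: [0.6007, -0.0123, 0.193]
eef_rot: [-0.489, 0.508, 0.5, 0.503]
contact_force: [1.2, -0.1, -0.8]
grip_width: 0.55
time: 94.15
ee_pos: [0.4323, -0.009, 0.3065]
eef_rot: [-0.495, 0.504, 0.495, 0.506]
contact_force: [-0.6, -0.3, 0.1]
grip_width: 0.551
z 0.3065 r mm 217.8 theta -0.2 tool yaw 88.8 F [-0.6 -0.3  0.1] w 0.551
177
[156 160 156 156 156 168 161 167 163 158 163 145 140 135 120 115 119 117
 125 113 230 382 366 308 316 304 284 284]
```

View pics/w70.png

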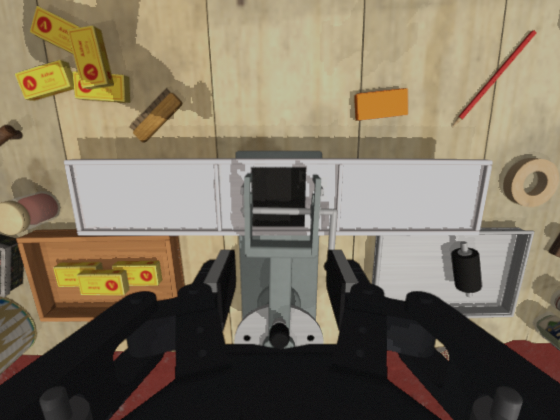

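View pics/t70.png

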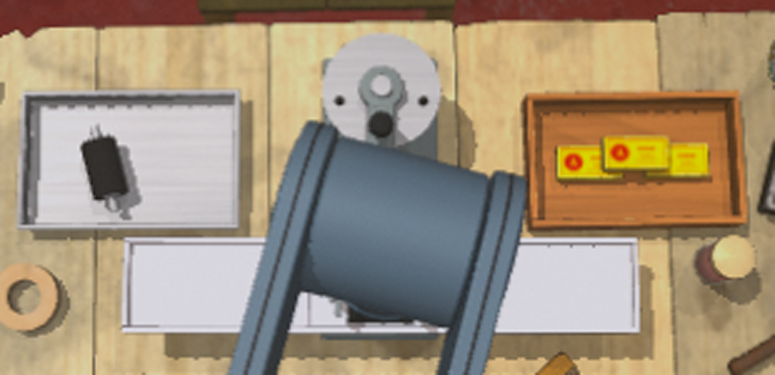

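View pics/s70.png

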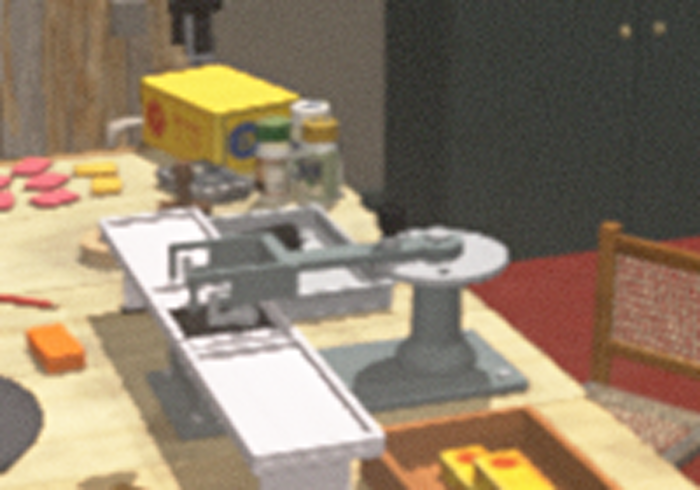

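```bash
python3 -m jog '[-0.01,0,0.045,0,0,0,0.45, -0.01,0,0.045,0,0,0,0.45, 0,0,0.045,0,0,0,0.45, 0,0,0.045,0,0,0,0.45, 0,0,0.045,0,0,0,0.45, 0,0.02,0.045,0,0,0,0.45, 0,0.02,0.045,0,0,0,0.45, 0,0,0,0,0,0,0.45, 0,0,0,0,0,0,0.45, 0,0,0,0,0,0,0.45]' 60
python3 - <<'E'
from h import *
arm()
im=get_image('top');a=cv2.imread('pics/top0.png')[:,:,::-1]
save(np.hstack([a[150:260,235:330],im[150:260,235:330]]),'cmp.png',None,4)
E
```

```text
time: 95.3
ee_pos: [0.404, 0.3171, 0.3222]
eef_rot: [-0.492, 0.507, 0.495, 0.505]
contact_force: [0.3, -0.2, -0.3]
grip_width: 0.547
z 0.3222 r mm 412.9 theta -52.2 tool yaw 88.5 F [ 0.3 -0.2 -0.3] w 0.547
```

View pics/cmp.png

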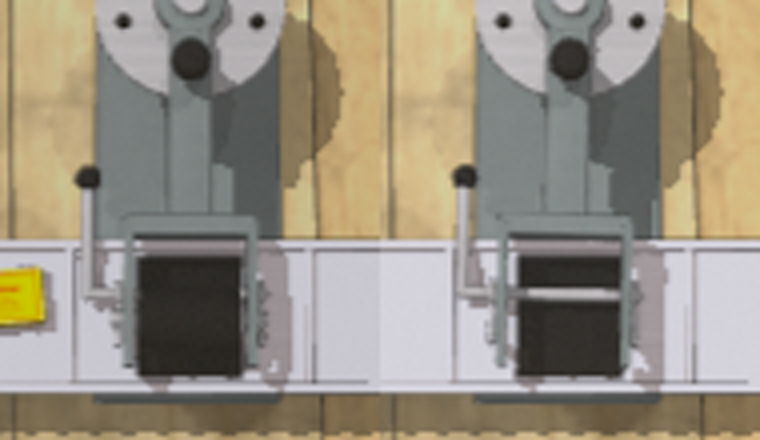

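```bash
python3 -m jog '[0,-0.018,-0.04,0,0,0,1, 0,-0.018,-0.04,0,0,0,1, 0,-0.018,-0.04,0,0,0,1, 0.02,-0.018,-0.04,0,0,0,1, 0.02,-0.018,-0.04,0,0,0,1, 0.03,-0.018,-0.035,0,0,0,1, 0.03,-0.012,-0.01,0,0,0,1, 0,0,0,0,0,0,1, 0,0,0,0,0,0,1, 0,0,0,0,0,0,1]' 60
python3 - <<'E'
from h import *
B=armpt(-.014,-.112,.066,.098);print(B);go([*B[:2],.14],np.radians(90))
save(get_image('wrist'),'w71.png');print(proj(B,'wrist'),proj(B+[0,0,.012],'wrist'))
E
```

```text
time: 96.35
ee_pos: [0.5227, 0.0467, 0.2237]
eef_rot: [-0.489, 0.511, 0.487, 0.512]
contact_force: [0.0, -0.4, -0.5]
grip_width: 0.0
[0.5403742  0.05537263 0.098     ]
pos [0.5227 0.0467 0.2237] d tool mm [ 83.7 -17.    9.6] rv deg [-2.77 -0.05  0.16]
[[289.38772203 218.8769383 ]] [[289.73949874 222.65126863]]
```

View pics/w71.png

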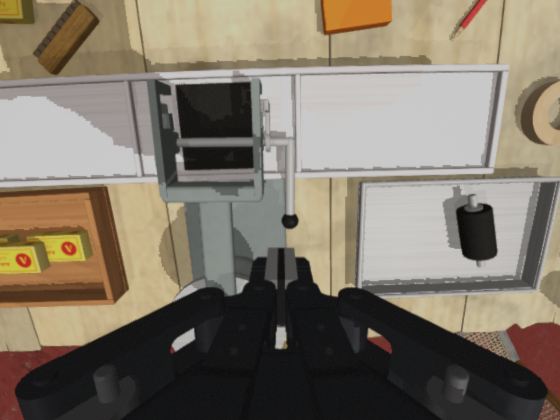

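```bash
python3 -m jog '[0,-0.0165,0.008,0,0,0,1, 0.025,0,0,0,0,0,1, 0.025,0,0,0,0,0,1, 0.025,0,0,0,0,0,1, 0.02,0,0,0,0,0,1, 0,0,0,0,0,0,1, 0,0,0,0,0,0,1, 0,0,0,0,0,0,1, 0,0,0,0,0,0,1, 0,0,0,0,0,0,1]' 60
python3 - <<'E'
from h import *
B=armpt(-.014,-.112,.066,.098);go([*B[:2],.1],np.radians(90));print(state()['contact_force'])
save(get_image('wrist'),'w72.png')
E
```

```text
time: 97.4
ee_pos: [0.5483, 0.0616, 0.1441]
eef_rot: [-0.5, 0.501, 0.482, 0.517]
contact_force: [0.1, 0.1, -0.1]
grip_width: 0.002
pos [0.5483 0.0616 0.1441] d tool mm [43.8  9.2 -6.4] rv deg [-2.04 -0.11  1.92]
[ 0.10440442  0.06109541 -0.11550942]
```

View pics/w72.png

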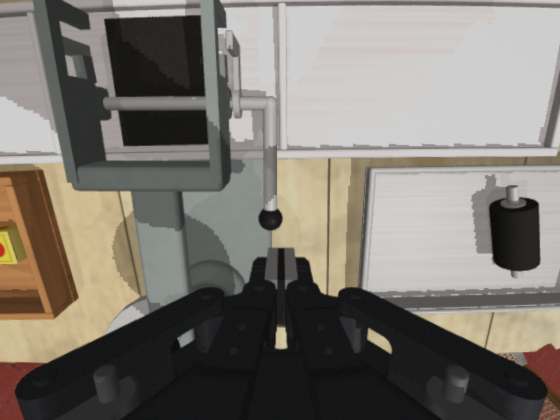

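```bash
python3 -m jog '[0,0.009,-0.0064,-2,0,1.9,1, 0.01,0,0,0,0,0,1, 0.01,0,0,0,0,0,1, 0.008,0,0,0,0,0,1, 0.004,0,0,0,0,0,1, 0.003,0,0,0,0,0,1, 0,0,0,0,0,0,1, 0,0,0,0,0,0,1, 0,0,0,0,0,0,1, 0,0,0,0,0,0,1]' 60
python3 - <<'E'
from h import *
B=armpt(-.014,-.112,.066,.098);go([*B[:2],.1],np.radians(90));print(state()['contact_force'])
save(get_image('wrist'),'w73.png')
E
```

```text
time: 98.45
ee_pos: [0.5401, 0.0557, 0.1064]
eef_rot: [-0.501, 0.5, 0.498, 0.501]
contact_force: [0.3, 0.4, -0.9]
grip_width: 0.003
pos [0.5401 0.0557 0.1064] d tool mm [ 6.4 -0.2 -0.3] rv deg [-0.16 -0.1   0.18]
[ 0.28429895  0.38631385 -0.88792077]
```

Not touching the ball yet at TCP z = 0.106, so the ball is low. Press a little further.

```bash
python3 -m jog '[0.005,0,0,0,0,0,1, 0,0,0,0,0,0,1, 0.004,0,0,0,0,0,1, 0.003,0,0,0,0,0,1, 0.003,0,0,0,0,0,1, 0.003,0,0,0,0,0,1, 0.003,0,0,0,0,0,1, 0.003,0,0,0,0,0,1, 0.003,0,0,0,0,0,1, 0.003,0,0,0,0,0,1]' 60
python3 - <<'E'
from h import *
B=armpt(-.014,-.112,.066,.098);go([*B[:2],.1],np.radians(90));print(state()['contact_force'])
E
```

```text
time: 99.5
ee_pos: [0.5423, 0.0566, 0.0978]
eef_rot: [0.505, -0.497, -0.495, -0.504]
contact_force: [-9.1, -0.8, 24.6]
grip_width: 0.004
pos [0.5423 0.0566 0.0978] d tool mm [-2.3  1.9 -1.2] rv deg [-0.02 -0.2   1.01]
[-9.10611227 -0.83503046 24.60924043]
```

A hard stop of 24.6 N, far above the lever's roughly 4 N friction, means the lever is fully shut. Now I'll withdraw.

```bash
python3 -m jog '[-0.02,0,0,0,0,0,1, -0.04,0,0,0,0,0,1, -0.05,0,0,0,0,0,1, -0.05,0.01,0,0,0,0,1, -0.03,0.03,0.02,0,0,0,1, 0,0.03,0.04,0,0,0,1, 0,0.03,0.045,0,0,0,1, 0,0.03,0.045,0,0,0,1, 0,0,0.045,0,0,0,1, 0,0,0.045,0,0,0,1]' 60
python3 -m jog '[0,0,0.03,0,0,0,1, 0,0,0,0,0,0,1, 0,0,0,0,0,0,1, 0,0,0,0,0,0,1, 0,0,0,0,0,0,1, 0,0,0,0,0,0,1, 0,0,0,0,0,0,1, 0,0,0,0,0,0,1, 0,0,0,0,0,0,1, 0,0,0,0,0,0,1]' 60
python3 - <<'E'
from h import *
print(state()['ee_pos'],state()['contact_force'])
top=get_image('top');side=get_image('side');p=camera_params('top')
yellow('top',z=.035,im=top,amin=150)
def blob(im,r0,r1,c0,c1,t):
    g=im[r0:r1,c0:c1].astype(int).sum(2)<t; r,c=np.nonzero(g); return (c.mean()+c0).round(2),(r.mean()+r0).round(2),g.sum()
a=cv2.imread('pics/top0.png')[:,:,::-1]
for n,b in (('knob',(158,172,274,292)),('ball',(186,202,250,264))): print(n,blob(a,*b,150),blob(top,*b,150))
r=blob(top,150,206,142,224,170);print('roller',r,unproj([r[:2]],.03,'top',p).round(4))
bs=camera_params('side');u=proj([0.6045,-.0142,.153],'side',bs)[0];x,y=int(u[0]),int(u[1])
print(side[y-14:y+14,x-6:x+7].astype(int).sum(2).min(1))
for q in ['saffron_jar','tape_roll']:
    print(q,[(round(d['score'],2),d['location']) for d in silhouettes(q,'top')[:2]])
E
```

```text
time: 100.5
ee_pos: [0.4102, 0.2937, 0.293]
eef_rot: [-0.504, 0.498, 0.491, 0.508]
contact_force: [1.3, 0.2, 0.4]
grip_width: -0.001
time: 101.5
ee_pos: [0.4096, 0.3253, 0.2919]
eef_rot: [-0.504, 0.498, 0.491, 0.508]
contact_force: [-0.4, 0.3, -0.8]
grip_width: 0.004
[0.40960789 0.32533612 0.2918746 ] [-0.39225699  0.29691753 -0.76889711]
px [394. 299.] ctr mm 257.4 -295.1 size 116.3 153.7 short side yaw -3.8
px [381. 178.] ctr mm 589.1 -295.7 size 47.7 172.0 short side yaw 0.8
px [101. 134.] ctr mm 730.4 498.3 size 38.0 41.6 short side yaw -1.6
px [ 33. 155.] ctr mm 674.5 714.2 size 131.1 173.8 short side yaw 12.7
px [259.  69.] ctr mm 913.8 34.1 size 168.7 214.0 short side yaw 1.6
knob (np.float64(282.49), np.float64(164.71), np.int64(65)) (np.float64(282.59), np.float64(165.14), np.int64(51))
ball (np.float64(257.05), np.float64(194.37), np.int64(19)) (np.float64(256.29), np.float64(193.93), np.int64(14))
roller (np.float64(171.22), np.float64(181.63), np.int64(304)) [[0.5883 0.2904 0.03  ]]
[143 154 147 150 156 147 158 158 153 157 160 131 141 136 119 105 113 104
 111  90 231 374 366 302 301 297 262 277]
saffron_jar [(0.98, [217.2, 420.1])]
tape_roll [(0.75, [230.2, 144.7]), (0.64, [202.3, 278.5])]
```

```bash
python3 -c "
from plant import *
print(close_job())"
```

```text
the job is handed in; nothing more can be done
None
```

The roller is out and lying in the wash tray, and I handed the job in at about 101.5 s; no verdict was reported.

- **Cartons:** Three were on the bed, and all three are in the wooden tray. One lies across the other two, with its underside at about 26 mm against the 34 mm limit. I left the yellow heap on the table and the orange look-alike alone.
- **Arm and lever:** I swung the arm to the wash-tray side (left). The plunger snapped in there, judged by the knob's height in the pictures, and I threw the lever fully open.
- **Roller:** I drew it out of its slots and laid it in the wash tray at about (0.588, 0.290), inside the bounds.
- **Putting back:** I shut the lever and swung the arm back over the bed.

**Last checks:**
- **Plunger:** The knob stands at the same height as at the start, so it is in.
- **Arm:** It is about 0.015 rad off its starting angle, inside the 0.04 rad allowed.
- **Lever:** Pressing on the ball met a hard stop at about 25 N, far above the lever's roughly 4 N friction, so it is shut.
- **Around the press:** The saffron jar has not moved. The tape roll shifted by about 5 pixels in the network's reading but looks in place in the pictures. The robot is clear of everything.

**What went wrong or disagreed:**
- **Fingertips:** They sat about 22 mm further back than the stated tool point, so the first two carton grasps closed on air.
- **Lever ball:** It slipped out of the pinch in both directions, so I finished both throws by pushing it.
- **Cameras:** The top and wrist cameras differed by about 3 mm.
- **Pictures:** The picture limit ran out near the end, so the final checks are from numbers only.

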